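# Load the sample tray and slide it under the imaging bridge

### The job

Get the imaging station ready: stand all the sample tins upright in the wooden tray on the bench in front of the bridge, then slide the loaded tray along the bench under the bridge's deck until it is fully home against the back stop, letting nothing touch the deck or the microscope on it. Also put the battery block into the lamp driver's pocket, fully down, and swing its locking lever shut over it. Leave the bowl, the jar and the brush where they are.

Things in the scene. Friction and masses are not known exactly. Their poses are not given: they have to be found in the camera images.
- tin1: round sample tin, plain aluminium with a dark seam, 40 mm diameter, 36 mm high, about 60 g, standing upright; origin at the centre of its underside, z up its axis. May be absent
- tin2: round sample tin, plain aluminium with a dark seam, 40 mm diameter, 36 mm high, about 60 g, standing upright; origin at the centre of its underside, z up its axis. May be absent
- tin3: round sample tin, plain aluminium with a dark seam, 40 mm diameter, 36 mm high, about 60 g, standing upright; origin at the centre of its underside, z up its axis. May be absent
- tin4: round sample tin, plain aluminium with a dark seam, 40 mm diameter, 36 mm high, about 60 g, standing upright; origin at the centre of its underside, z up its axis. May be absent
- tin5: round sample tin, plain aluminium with a dark seam, 40 mm diameter, 36 mm high, about 60 g, standing upright; origin at the centre of its underside, z up its axis. May be absent
- tray: low open wooden tray, loose on the bench, 118 (x) x 222 (y) mm outside, 14 mm high, walls 5 mm, floor 5 mm thick, about 350 g; origin at the centre of its underside, +x is its back edge (goes in first), y along its length. A steel handle stands in front of it on the -x side
- tray_handle (a point): grip point of the tray's handle: an upright steel tab 24 (x) x 14 (y) mm, its top 36 mm above the bench, its foot 2 mm above it; this point is 25 mm up, on the tab's axis, 119 mm in front (tray -x) of the tray's origin. A thin bar at 4 to 10 mm height joins it to the tray. Pinch it across the 14 mm
- bridge: fixed imaging bridge, a low deck on two cheeks that carries a compact camera microscope; origin on the bench under the deck's centre, its open front faces its -x, z up. The free opening is 246 mm wide (y) and 52 mm high; a 12 mm high rubber stop along its back has its face at x = +61 mm, so a tray pushed home against it and square has its origin at bridge x = +2 mm, y within 12 mm; the handle then stays outside, 52 mm in front of the deck's edge
- bridge_top: the bridge's white deck with the microscope on it, same frame as the bridge: deck 130 (x) x 270 (y) mm, underside at 52 mm and top at 62 mm above the bench, front edge at x = -65 mm; the microscope head, 75 (x) x 124 (y) mm with a round black turret on top, stands at the middle from x = -16 mm to +60 mm, and tops out 132 mm above the bench
- block: black battery block, 50 (x) x 32 (y) x 50 (z) mm, about 150 g, plain, brass contact on top; origin at the centre of its underside. Either way round fits
- socket: fixed grey lamp driver 110 (x) x 70 (y) x 20 mm with an open-topped pocket 54 (x) x 36 (y) mm, 14 mm deep, with 2 mm chamfers; origin on the bench under the pocket's centre, pocket floor 6 mm above the bench. A seated block stands with its underside at 6 mm, its top at 56 mm. The lever's pivot post, 18 mm diameter and 59 mm high, stands only 9 mm from one end of the seated block, so the block must be held across its 32 mm width
- lever (a joint): the socket's flat steel locking lever, on a vertical pivot, in rad: 0 = shut, lying along the socket's +x across the block's top (against a stop); grows clockwise seen from above to 2.2 = fully open. It turns stiffly (about 0.5 N at its knob) and stays where it is left. The arm is 14 mm wide and lies 59 to 66 mm above the bench, so it passes 3 mm over a seated block
- lever_knob (a point): centre of the top of the upright round knob at the lever's end: 14 mm diameter, 24 mm high, from 66 to 90 mm above the bench, 85 mm from the pivot
- lever_pivot (a point): the lever's pivot axis, 59 mm above the bench, at x = -43 mm in the socket's frame; x and z axes as the socket's
- dish: bystander: white ceramic bowl 90 mm wide, 22 mm high; origin at the centre of its underside
- jar: bystander: small amber glass jar 52 mm wide, 60 mm high; origin at the centre of its underside
- brush: bystander: brush lying on the bench
Things that resemble listed ones, but are neither listed nor needed, are in the scene too. Leave any green look-alike of the block alone. Leave any red look-alike of the tin1 alone.

How it is judged (in metres and radians):
On the way:
1. every tin present stands in the tray while the tray is still out in front of the bridge (x of tin1 in the frame of tray between -0.045 and 0.045 m and y of tin1 in the frame of tray between -0.097 and 0.097 m and z of each of tin1, tin2, tin3, tin4, tin5 in the frame of tray below 0.01 m and angle between each of tin1, tin2, tin3, tin4, tin5's own z axis and vertical below 0.15 rad and x of tin2 in the frame of tray between -0.045 and 0.045 m and y of tin2 in the frame of tray between -0.097 and 0.097 m and x of tin3 in the frame of tray between -0.045 and 0.045 m and y of tin3 in the frame of tray between -0.097 and 0.097 m and x of tin4 in the frame of tray between -0.045 and 0.045 m and y of tin4 in the frame of tray between -0.097 and 0.097 m and x of tin5 in the frame of tray between -0.045 and 0.045 m and y of tin5 in the frame of tray between -0.097 and 0.097 m and x of tray in the frame of bridge below -0.1 m), for 0.2 s.
At the end, for the whole second after the job is handed in: Every tin present stands upright on the tray's floor (within 0.15 rad); the tray lies flat under the deck, square to it within 0.12 rad and within 10 mm of the back stop; the battery block is seated on the pocket's floor (3 mm, 6 mm sideways) and the lever is shut to within 0.12 rad (x of tin1 in the frame of tray between -0.045 and 0.045 m and y of tin1 in the frame of tray between -0.097 and 0.097 m and z of each of tin1, tin2, tin3, tin4, tin5 in the frame of tray below 0.01 m and angle between each of tin1, tin2, tin3, tin4, tin5's own z axis and vertical below 0.15 rad and x of tin2 in the frame of tray between -0.045 and 0.045 m and y of tin2 in the frame of tray between -0.097 and 0.097 m and x of tin3 in the frame of tray between -0.045 and 0.045 m and y of tin3 in the frame of tray between -0.097 and 0.097 m and x of tin4 in the frame of tray between -0.045 and 0.045 m and y of tin4 in the frame of tray between -0.097 and 0.097 m and x of tin5 in the frame of tray between -0.045 and 0.045 m and y of tin5 in the frame of tray between -0.097 and 0.097 m and x of tray in the frame of bridge above -0.008 m and z of tray in the frame of bridge below 0.004 m and angle between the x axis of tray and the x axis of bridge, either way round below 0.12 rad and linear speed of tray below 0.02 m/s and horizontal distance between block and socket below 0.006 m and z of block in the frame of socket below 0.009 m and angle between block's own z axis and vertical below 0.1 rad and value of joint lever below 0.12 rad); the robot touches nothing.
It fails at once if something touches the bridge's deck or its microscope with more than 2 N (contact force between anything else and bridge_top above 2 N).
It fails at once if the dish is moved more than 30 mm (distance of dish from where it was at the start of the episode above 0.03 m).
It fails at once if the jar is moved more than 30 mm (distance of jar from where it was at the start of the episode above 0.03 m).
It fails at once if the brush is moved more than 30 mm (distance of brush from where it was at the start of the episode above 0.03 m).
Of tin1, tin2, tin3, tin4, tin5 only 3 to 5 are there at a start; the rules pass over those that are not, and their reading is None.
At some moment in a run one of tin1, tin2, tin3, tin4, tin5, block may be knocked a few centimetres aside while the robot is not near it.
It also fails if it takes over 210 s, if anything falls off the work surface, if the arm or the gripper's body presses on something with over 40 N, if the wrist force passes 120 N, or if a joint passes its speed limit or range.

### The arm

A 7-joint arm with a two-finger parallel gripper is mounted at the origin on the work surface. World frame = base frame: x ahead of the robot, y to its left, z up, the work surface at z = 0. Lengths are in mm, angles in rad, forces in N, time in s.
With the tool pointing down it reaches from about 400 to 875 mm from the base axis. Payload 6.5 kg.
Tool frame: the origin (TCP) lies on the mounting face of the last link; the fingertips stand 166 mm ahead of it and the grasp point (between the pads) lies 147 mm ahead of it; x points along the fingers, y is the direction in which the jaws open and shut, and the axes are right-handed (so a half turn about x gives the same grasp; the last joint's range is limited). The gripper opens to 88 mm and grips with 3 to 60 N. Pads are 18 mm wide; open, the fingers measure 123 mm over their backs; the gripper's body (75 mm by 187 mm) begins 45 mm behind the grasp point.
Start: joints at [1.132, 0.536, -0.004, 1.538, 0.003, 1.067, -0.071], TCP at [236.746, -605.344, 404.716] pointing down, gripper open.
Joint ranges: [-2.7, 2.7], [-0.37, 2.16], [-1.27, 1.26], [0.24, 2.4], [-1.31, 4.45], [0.19, 1.91], [-2.76, 2.76]. Speed limits (rad/s): [2.39, 2.39, 3.14, 3.14, 3.14, 3.14, 3.14].

### API

Orientations are given as a unit quaternion [x, y, z, w].
In Python, from plant import robot, camera gives the robot as it stands. The module is installed in compiled form; this text tells all that it offers.
- The arm moves only by the tool play_rows, never from a script. Its argument "targets" is a list of rows, each an object of numbers: "jaw": the opening, from 0 (shut) to 1 (fully open); "tx", "ty", "tz": the shift along the tool's x, y, z in units of 0.1 m (1.0 is 0.1 m); "ax", "ay", "az": the turn, a rotation vector about the tool's x, y, z in units of 60 degrees (1.0 is 60 degrees). A call has exactly 8 rows; each row is the pose to reach, as a shift and turn from the pose commanded when the call began, along the tool's axes at that moment; what a row does not reach only later rows make up. A row lasts 1/12 s, in which the tool goes at most 41.7 mm and 7.16 degrees, less where a joint would pass 70% of its speed; a pose out of reach is approached as far as the arm can. A call with a number of a shift or a turn outside -1 to 1 is refused whole. A call with a gripper value outside its range is refused whole. The fingers move at their own pace and stop on an object; "newtons" is the grip in N (left out, the last holds). Time passes only in rows, so rows that repeat a pose let the fingers close, or fill a call up. It gives the time, the measured TCP pose, the force and the opening at its end, in the units of the state.
- robot.get_state(): the state, without advancing time (a new reading comes with each control period).
- camera(name): name is "side" or "top" or "wrist"; returns a dict with "pixels" (400x640x3 uint8, red, green, blue), "K" (3x3 intrinsics, pixels), "distortion" ([k1, k2, p1, p2, k3] as OpenCV has them; the pictures are not rectified), "view" (4x4, takes a point from world to camera coordinates). Camera axes: x right, y down, z forward; pixel columns grow to the right and rows downward; lengths in mm; the calibration is good to about 2 mm. A picture is of the moment at which its call begins. There is no depth.
- robot.job_done(): hands the job in, once; it reports no verdict.
The state is a dict: "time_s": time; "joints": joint angles; "qd": joint speeds; "joint_efforts": joint torques, N m; "tcp_pos": TCP position; "eef_rot": TCP orientation; "contact_force": force on the tool from outside, world axes, zero at the start; "ft_torque": the same for the moment, N m; "grip_width": finger opening in mm.
Only numpy, scipy, OpenCV 4.12 (cv2) and the standard library are available. Lean on these libraries where they do the work, as an engineer would, in place of code of your own. Each camera call takes 0.05 s, during which the arm holds its last target.

## Working session

There is one attempt and no reset: what is moved stays moved. The work goes in short steps, Python scripts to look and compute and a tool call to move; the robot and the scene stay as the last step left them, time stands still between calls to the robot, and variables do not carry over. Pictures are saved under pics/ and viewed, and the job is handed in when it is done.

Besides the shell and the picture viewer there is one more tool, called after "Emit:" as name(argument=value, ...) on one line, values as JSON. play_rows: Moves the arm, as the interface text tells. Shifts and turns lie within -1 to 1; 1 stands for 0.1 m of shift or 60 degrees of turn. Its arguments: {"type":"object","properties":{"targets":{"type":"array","items":{"type":"object","properties":{"jaw":{"type":"number"},"tx":{"type":"number"},"ty":{"type":"number"},"tz":{"type":"number"},"ax":{"type":"number"},"ay":{"type":"number"},"az":{"type":"number"}}}},"newtons":{"type":"number"}},"required":["targets"]}

```bash
mkdir -p pics
cat > h.py <<'E'
import numpy as np, cv2
from plant import robot, camera
from scipy.spatial.transform import Rotation as R
def snap(n,f):
    c=camera(n); cv2.imwrite('pics/'+f+'.png',c['pixels'][:,:,::-1]); np.savez('pics/'+f+'.npz',**{k:np.array(c[k]) for k in ('pixels','K','distortion','view')}); return c
def load(f): return dict(np.load('pics/'+f+'.npz'))
def ray(c,uv):
    p=cv2.undistortPoints(np.array(uv,float).reshape(-1,1,2),c['K'],c['distortion']).reshape(-1,2)
    V=c['view']; Rm=V[:3,:3]; o=-Rm.T@V[:3,3]
    d=np.c_[p,np.ones(len(p))]@Rm
    return o,d
def onz(c,uv,z):
    o,d=ray(c,uv); return o+d*((z-o[2])/d[:,2])[:,None]
def proj(c,P):
    V=c['view']; return cv2.projectPoints(np.array(P,float).reshape(-1,3),cv2.Rodrigues(V[:3,:3])[0],V[:3,3],c['K'],c['distortion'])[0].reshape(-1,2)
E
python3 - <<'E'
from h import *
for n in('side','top','wrist'):
    c=snap(n,n+'0'); o=-c['view'][:3,:3].T@c['view'][:3,3]; print(n,o.round(),c['view'][2,:3].round(2),c['K'][0,0])
s=robot.get_state(); print(s); print(R.from_quat(s['eef_rot']).as_matrix().round(3))
E
```

```text
side [  108. -1230.   867.] [ 0.28  0.82 -0.5 ] 490.0552581885528
top [ 483.   20. 1228.] [ 0.07  0.   -1.  ] 442.0720090085097
wrist [ 311. -576.  384.] [-0.29 -0.11 -0.95] 319.7396242600932
{'time_s': 0.15, 'joints': array([ 1.13178396,  0.53701779, -0.00444101,  1.53858928,  0.00259429,
        1.06730292, -0.07118462]), 'qd': array([ 0.00023803, -0.00148652,  0.00015785, -0.00248003,  0.00172218,
       -0.00144821,  0.00069606]), 'joint_efforts': array([ 1.17308675e-03, -5.71329224e+01,  9.91785675e-01, -2.51829171e+01,
       -5.62070520e-02,  1.51546311e-02,  1.03287155e-04]), 'tcp_pos': array([ 236.6796627 , -605.12676528,  404.04574097]), 'eef_rot': array([-0.69473378, -0.13152543,  0.69496926, -0.13062839]), 'contact_force': array([0.4141215 , 0.36463698, 0.08263254]), 'ft_torque': array([ 0.0391889 , -0.00080275, -0.01891176]), 'grip_width': 88.11718744155259}
[[-0.001  0.364 -0.931]
 [ 0.001 -0.931 -0.364]
 [-1.    -0.001  0.   ]]
```

View pics/top0.png

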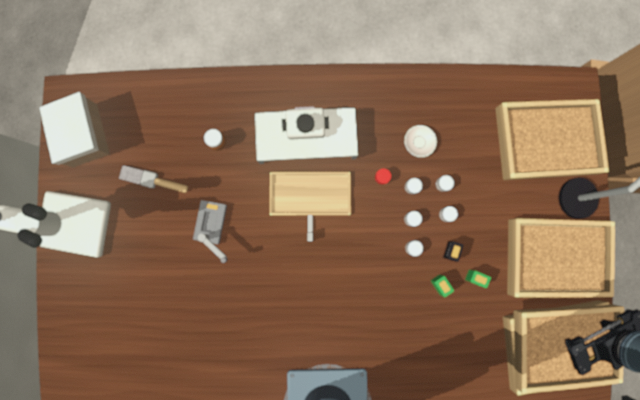

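View pics/side0.png

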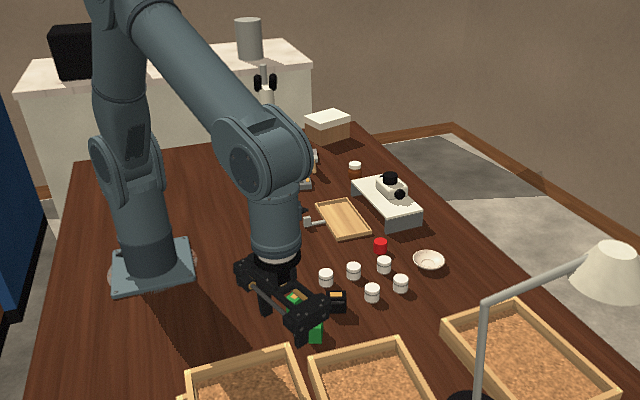

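View pics/wrist0.png

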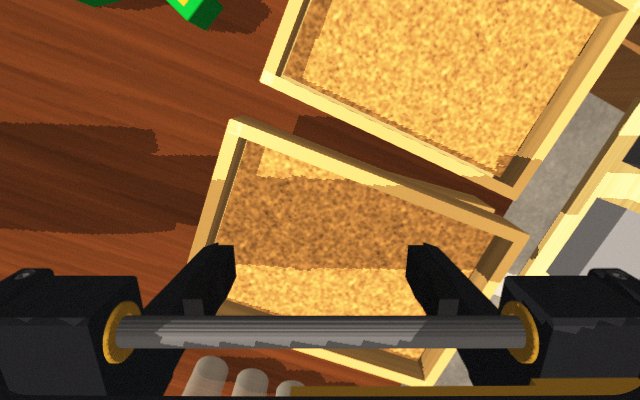

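Run:
```python
from h import *
c=load('top0'); im=c['pixels'][:,:,::-1].copy()
cv2.imwrite('pics/c1.png',cv2.resize(im[155:305,360:510],None,fx=4,fy=4,interpolation=cv2.INTER_CUBIC))
cv2.imwrite('pics/c2.png',cv2.resize(im[95:275,180:365],None,fx=4,fy=3.3,interpolation=cv2.INTER_CUBIC))
hsv=cv2.cvtColor(im,cv2.COLOR_BGR2HSV)
def comps(m,amin=40):
    n,l,s,ce=cv2.connectedComponentsWithStats(m.astype(np.uint8))
    return [(ce[i],s[i,4],s[i,2:4],l==i) for i in range(1,n) if s[i,4]>=amin]
m=(hsv[...,1]<60)&(hsv[...,2]>170)
for ce,a,wh,_ in comps(m): print('white',ce.round(1),a,wh,onz(c,[ce],36)[0].round(1))
m=((hsv[...,0]<8)|(hsv[...,0]>172))&(hsv[...,1]>200)&(hsv[...,2]>120)
for ce,a,wh,_ in comps(m): print('red',ce.round(1),a,onz(c,[ce],36)[0].round(1))
m=(hsv[...,2]<45); m[:,:400]=0; m[:,480:]=0
for ce,a,wh,_ in comps(m,20): print('black',ce.round(1),a,onz(c,[ce],50)[0].round(1))
m=(hsv[...,0]>50)&(hsv[...,0]<75)&(hsv[...,1]>150)&(hsv[...,2]>70)
for ce,a,wh,_ in comps(m): print('green',ce.round(1),a,onz(c,[ce],50)[0].round(1))
```

```text
white [350.9  32.2] 36117 [574  74] [1050.4  -83.9   36. ]
white [ 65.8 127.4] 2583 [55 71] [795.6 741.3  36. ]
white [305.5 134.6] 4532 [103  54] [754.3  48.5  36. ]
white [420.1 140.7] 814 [33 32] [ 733.5 -267.    36. ]
white [212.3 137.4] 248 [18 18] [752.  306.3  36. ]
white [136.2 175. ] 365 [35 16] [651.5 521.6  36. ]
white [445.3 182.8] 199 [17 16] [ 615.9 -332.6   36. ]
white [413.7 185.3] 194 [16 15] [ 610.2 -244.5   36. ]
white [634.4 186. ] 65 [11 12] [ 601.1 -910.6   36. ]
white [ 75.4 223.8] 3013 [66 65] [517.4 700.8  36. ]
white [ 16.2 220.6] 693 [39 27] [527.9 891.8  36. ]
white [448.9 213.7] 200 [18 16] [ 530.9 -339.6   36. ]
white [413.5 218.4] 193 [16 16] [ 519.9 -241.2   36. ]
white [309.5 227.5] 106 [ 6 26] [500.  41.  36.]
white [209.3 244.7] 182 [27 26] [457.  313.5  36. ]
white [414.5 248. ] 195 [16 15] [ 439.8 -241.8   36. ]
```

View pics/c1.png

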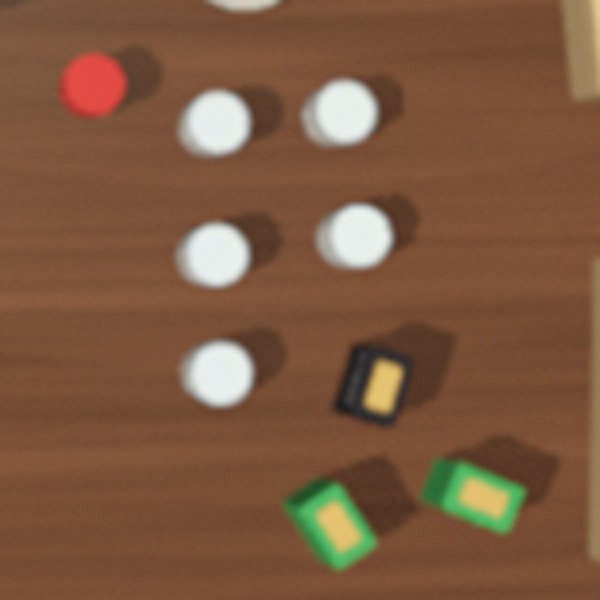

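View pics/c2.png

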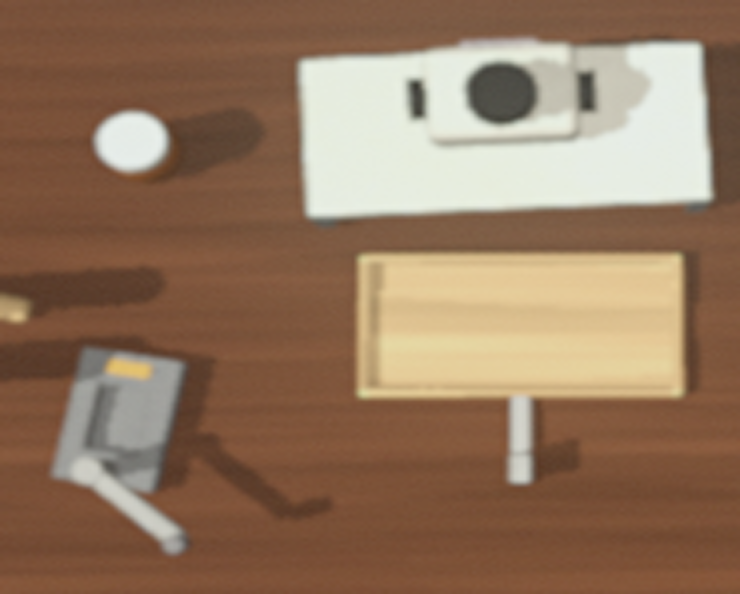

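Run:
```python
from h import *
c=load('top0'); im=c['pixels'][:,:,::-1].copy()
hsv=cv2.cvtColor(im,cv2.COLOR_BGR2HSV)
def comps(m,amin=40):
    n,l,s,ce=cv2.connectedComponentsWithStats(m.astype(np.uint8))
    return [(ce[i],s[i,4],s[i,2:4],(l==i)) for i in range(1,n) if s[i,4]>=amin]
def rect(mask,z,name):
    ct=max(cv2.findContours(mask.astype(np.uint8),cv2.RETR_EXTERNAL,cv2.CHAIN_APPROX_NONE)[0],key=cv2.contourArea)
    P=onz(c,ct.reshape(-1,2),z)[:,:2].astype(np.float32)
    r=cv2.minAreaRect(P); print(name,np.round(r[0],1),np.round(r[1],1),round(r[2],2)); return r
def win(m,u0,u1,v0,v1):
    w=np.zeros(m.shape,bool); w[v0:v1,u0:u1]=1; return m&w
m=(hsv[...,1]<60)&(hsv[...,2]>205)
for ce,a,wh,mk in comps(win(m,400,470,170,260)):
    print('tin',ce.round(1),a,onz(c,[ce],36)[0].round(1))
gold=(hsv[...,0]>15)&(hsv[...,0]<28)&(hsv[...,1]>80)&(hsv[...,2]>150)
rect(win(gold,440,465,235,265),50,'brass')
wood=(hsv[...,0]>12)&(hsv[...,0]<28)&(hsv[...,1]>40)&(hsv[...,2]>140)
rect(win(wood,255,360,160,222),14,'tray')
white=(hsv[...,1]<60)&(hsv[...,2]>120)
rect(win(white,250,362,95,165),62,'deck')
rect(win((hsv[...,1]<60)&(hsv[...,2]>120),300,320,212,245),20,'handle')
g=(hsv[...,1]<70)&(hsv[...,2]>80)
rect(win(g,185,235,195,265),20,'socket')
for n,u,v in (('pivot',180+88/4,95+470/3.3),('knob',180+173/4,95+542/3.3)):
    print(n,u,v,onz(c,[[u,v]],66 if n=='pivot' else 90)[0].round(1))
rect(win(gold,200,225,195,215),20,'sockgold')
print(hsv[200:230:4,196:228:4].tolist())
P=np.array([[u*1.,v] for u,v in ((180+300/4,95+60/3.3),(180+702/4,95+43/3.3),(180+712/4,95+203/3.3),(180+308/4,95+217/3.3))]);print('deckcorners',onz(c,P,62).round(1).tolist())
P=np.array([[u*1.,v] for u,v in ((180+85/4,95+348/3.3),(180+185/4,95+360/3.3),(180+155/4,95+492/3.3),(180+52/4,95+477/3.3))]);print('sock',onz(c,P,20).round(1).tolist())
```

```text
tin [445.8 182.5] 153 [ 616.5 -333.9   36. ]
tin [413.9 185.3] 155 [ 610.1 -245.2   36. ]
tin [449.3 213.5] 159 [ 531.4 -340.8   36. ]
tin [413.6 218.3] 159 [ 520.2 -241.5   36. ]
tin [414.6 248. ] 161 [ 439.9 -242.2   36. ]
brass [ 428.9 -350. ] [18.2 33.1] 69.49
tray [588.7  41.4] [226.7 135.8] 89.08
deck [754.9  47.5] [143.8 275.3] 2.26
handle [498.9  41.3] [13.7 70.9] 89.16
socket [494.6 317. ] [ 92.2 171. ] 89.77
pivot 202.0 237.42424242424244 [477.  325.7  66. ]
knob 223.25 259.24242424242425 [420.3 263.8  90. ]
sockgold [562.3 310.8] [31.4 11.8] 79.86
[[[10, 129, 93], [9, 91, 98], [9, 65, 102], [12, 110, 95], [11, 130, 92], [12, 144, 94], [11, 139, 110], [11, 135, 121]], [[10, 133, 88], [14, 30, 111], [20, 6, 119], [20, 115, 207], [19, 71, 194], [20, 39, 172], [24, 9, 149], [14, 41, 124]], [[10, 141, 94], [24, 11, 117], [30, 6, 128], [19, 69, 195], [20, 106, 216], [21, 117, 214], [38, 6, 160], [38, 7, 141]], [[11, 139, 123], [38, 6, 163], [23, 8, 128], [24, 10, 128], [30, 6, 158], [30, 6, 160], [23, 6, 162], [20, 14, 113]], [[11, 111, 126], [40, 9, 163], [24, 13, 101], [30, 10, 134], [38, 6, 162], [30, 6, 159], [30, 6, 162], [14, 41, 94]], [[11, 63, 134], [36, 8, 162], [23, 10, 103], [35, 10, 157], [36, 8, 163], [36, 8, 158], [30, 5, 160], [10, 102, 85]], [[14, 22, 149], [30, 7, 156], [24, 11, 113], [30, 8, 164], [30, 6, 160], [23, 6, 160], [36, 8, 160], [11, 136, 90]], [[24, 8, 158], [24, 9, 146], [30, 9, 118], [30, 8, 162], [38, 6, 160], [36, 8, 160], [30, 8, 136], [11, 144, 92]]]
deckcorners [[810.2, 183.8, 62.0], [819.8, -88.3, 62.0], [686.7, -91.6, 62.0], [679.7, 178.4, 62.0]]
sock [[578.9, 340.0, 20.0], [567.7, 269.9, 20.0], [458.0, 291.1, 20.0], [471.2, 363.1, 20.0]]
```

Emit:
play_rows(targets=[{"ax": 0.119, "tx": 0.1, "ty": -0.2, "tz": -0.2, "jaw": 0.7}, {"ax": 0.238, "tx": 0.3, "ty": -0.4, "tz": -0.4, "jaw": 0.7}, {"ax": 0.357, "tx": 0.5, "ty": -0.7, "tz": -0.7, "jaw": 0.7}, {"ax": 0.357, "tx": 0.6, "ty": -0.9, "tz": -0.9, "jaw": 0.7}, {"ax": 0.357, "tx": 0.7, "ty": -1, "tz": -1, "jaw": 0.7}, {"ax": 0.357, "tx": 0.7, "ty": -1, "tz": -1, "jaw": 0.7}, {"ax": 0.357, "tx": 0.7, "ty": -1, "tz": -1, "jaw": 0.7}, {"ax": 0.357, "tx": 0.7, "ty": -1, "tz": -1, "jaw": 0.7}], newtons=15)

```text
schema error: expected keys jaw, tx, ty, tz, ax, ay, az
```

```bash
cat > st.py <<'E'
from h import *
s=robot.get_state(); M=R.from_quat(s['eef_rot']).as_matrix(); p=s['tcp_pos']+147*M[:,0]
print('t',round(s['time_s'],2),'tcp',s['tcp_pos'].round(1),'grasp',p.round(1),'w',round(s['grip_width'],1),'F',s['contact_force'].round(1))
print('x',M[:,0].round(3),'y',M[:,1].round(4),'z',M[:,2].round(3),'j',s['joints'].round(2))
E
python3 st.py
```

```text
t 0.15 tcp [ 236.7 -605.1  404. ] grasp [ 236.6 -605.   257. ] w 88.1 F [0.4 0.4 0.1]
x [-0.001  0.001 -1.   ] y [ 0.3643 -0.9313 -0.0013] z [-0.931 -0.364  0.   ] j [ 1.13  0.54 -0.    1.54  0.    1.07 -0.07]
```

All keys are required.

Emit:
play_rows(targets=[{"jaw": 0.7, "tx": 0.1, "ty": -0.2, "tz": -0.2, "ax": 0.119, "ay": 0, "az": 0}, {"jaw": 0.7, "tx": 0.3, "ty": -0.4, "tz": -0.4, "ax": 0.238, "ay": 0, "az": 0}, {"jaw": 0.7, "tx": 0.5, "ty": -0.7, "tz": -0.7, "ax": 0.357, "ay": 0, "az": 0}, {"jaw": 0.7, "tx": 0.6, "ty": -0.9, "tz": -0.9, "ax": 0.357, "ay": 0, "az": 0}, {"jaw": 0.7, "tx": 0.7, "ty": -1, "tz": -1, "ax": 0.357, "ay": 0, "az": 0}, {"jaw": 0.7, "tx": 0.7, "ty": -1, "tz": -1, "ax": 0.357, "ay": 0, "az": 0}, {"jaw": 0.7, "tx": 0.7, "ty": -1, "tz": -1, "ax": 0.357, "ay": 0, "az": 0}, {"jaw": 0.7, "tx": 0.7, "ty": -1, "tz": -1, "ax": 0.357, "ay": 0, "az": 0}], newtons=15)

```text
time_s: 0.82
tcp_pos: [292.8, -477.3, 335.4]
eef_rot: [0.707, -0.002, -0.707, -0.0]
contact_force: [-0.3, 0.2, 0.9]
grip_width: 61.6
```

```bash
python3 st.py
```

```text
t 0.82 tcp [ 292.8 -477.3  335.4] grasp [ 292.8 -477.6  188.4] w 61.6 F [-0.3  0.2  0.9]
x [ 0.    -0.002 -1.   ] y [-0.0025 -1.      0.0019] z [-1.     0.002 -0.   ] j [ 0.9   0.47  0.05  1.84 -0.03  0.83 -0.61]
```

Emit:
play_rows(targets=[{"jaw": 0.7, "tx": 0.0, "ty": -0.3, "tz": -0.2, "ax": 0, "ay": 0, "az": 0}, {"jaw": 0.7, "tx": 0.0, "ty": -0.6, "tz": -0.4, "ax": 0, "ay": 0, "az": 0}, {"jaw": 0.7, "tx": 0, "ty": -0.9, "tz": -0.6, "ax": 0, "ay": 0, "az": 0}, {"jaw": 0.7, "tx": 0, "ty": -1, "tz": -0.7, "ax": 0, "ay": 0, "az": 0}, {"jaw": 0.7, "tx": 0, "ty": -1, "tz": -0.7, "ax": 0, "ay": 0, "az": 0}, {"jaw": 0.7, "tx": 0, "ty": -1, "tz": -0.7, "ax": 0, "ay": 0, "az": 0}, {"jaw": 0.7, "tx": 0, "ty": -1, "tz": -0.7, "ax": 0, "ay": 0, "az": 0}, {"jaw": 0.7, "tx": 0, "ty": -1, "tz": -0.7, "ax": 0, "ay": 0, "az": 0}])

```text
time_s: 1.48
tcp_pos: [362.3, -377.9, 335.0]
eef_rot: [-0.707, 0.002, 0.707, 0.001]
contact_force: [-0.1, -0.4, 0.2]
grip_width: 61.6
```

```bash
python3 st.py
python3 - <<'E'
from h import *
c=snap('wrist','w1'); 
print(-c['view'][:3,:3].T@c['view'][:3,3], c['view'][2,:3])
print('tins',proj(c,[[440,-242,36],[520,-241.5,36],[531,-340.8,36],[429,-350,50]]).round())
E
```

```text
t 1.48 tcp [ 362.3 -377.9  335. ] grasp [ 362.2 -378.   188. ] w 61.6 F [-0.1 -0.4  0.2]
x [-0.    -0.001 -1.   ] y [-0.0046 -1.      0.0012] z [-1.     0.005  0.   ] j [ 0.7   0.42  0.02  1.93 -0.01  0.79 -0.85]
[ 442.45464361 -378.70746019  315.20336593] [-3.10084068e-01 -3.06489924e-04 -9.50709091e-01]
tins [[156.  99.]
 [139. -11.]
 [268. -29.]
 [284. 113.]]
```

View pics/w1.png

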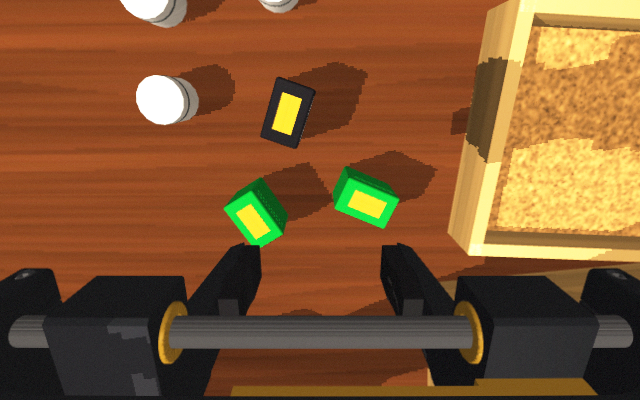

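```bash
cat > wm.py <<'E'
from h import *
def rectof(c,m,z):
    ct=max(cv2.findContours(m.astype(np.uint8),cv2.RETR_EXTERNAL,cv2.CHAIN_APPROX_NONE)[0],key=cv2.contourArea)
    P=onz(c,ct.reshape(-1,2),z)[:,:2].astype(np.float32); r=cv2.minAreaRect(P); b=cv2.boxPoints(r)
    e=max((b[1]-b[0],b[2]-b[1]),key=np.linalg.norm); return np.round(r[0],1),np.round(r[1],1),round(np.degrees(np.arctan2(e[1],e[0])),1)
def win(m,u0,u1,v0,v1):
    w=np.zeros(m.shape,bool); w[v0:v1,u0:u1]=1; return m&w
E
python3 - <<'E'
from wm import *
c=load('w1'); hsv=cv2.cvtColor(c['pixels'],cv2.COLOR_RGB2HSV)
print('brass',rectof(c,win((hsv[...,1]>100)&(hsv[...,2]>200)&(abs(hsv[...,0].astype(int)-28)<8),262,315,75,150),50))
print('black',rectof(c,win(hsv[...,2]<70,255,316,70,150),50))
m=win((hsv[...,1]<40)&(hsv[...,2]>225),130,205,70,130)
print('tin',rectof(c,m,36)); ys,xs=np.nonzero(m); print(xs.mean(),ys.mean(),onz(c,[[xs.mean(),ys.mean()]],36))
E
```

```text
brass (array([ 428.5, -351.9]), array([16. , 30.1]), np.float32(-19.2))
black (array([ 428.5, -352.5]), array([32.5, 49.7]), np.float32(-19.0))
tin (array([ 439.5, -244.9]), array([38.7, 38.8]), np.float32(-49.4))
159.44474835886214 99.42778993435448 [[ 439.85537088 -244.8775386    36.        ]]
```

Emit:
play_rows(targets=[{"jaw": 0.7, "tx": 0.0, "ty": -0.3, "tz": -0.2, "ax": 0, "ay": 0, "az": 0}, {"jaw": 0.7, "tx": 0.0, "ty": -0.6, "tz": -0.5, "ax": 0, "ay": 0, "az": 0}, {"jaw": 0.7, "tx": 0.2, "ty": -0.9, "tz": -0.7, "ax": 0, "ay": 0, "az": 0}, {"jaw": 0.7, "tx": 0.4, "ty": -1, "tz": -0.78, "ax": 0, "ay": 0, "az": 0}, {"jaw": 0.7, "tx": 0.4, "ty": -1, "tz": -0.78, "ax": 0, "ay": 0, "az": 0}, {"jaw": 0.7, "tx": 0.4, "ty": -1, "tz": -0.78, "ax": 0, "ay": 0, "az": 0}, {"jaw": 0.7, "tx": 0.4, "ty": -1, "tz": -0.78, "ax": 0, "ay": 0, "az": 0}, {"jaw": 0.7, "tx": 0.4, "ty": -1, "tz": -0.78, "ax": 0, "ay": 0, "az": 0}])

```text
time_s: 2.2
tcp_pos: [440.9, -278.0, 295.6]
eef_rot: [0.707, -0.002, -0.707, -0.001]
contact_force: [-0.6, -0.3, 0.4]
grip_width: 61.9
```

Emit:
play_rows(targets=[{"jaw": 0.7, "tx": 0.0, "ty": -0.2, "tz": 0, "ax": 0, "ay": 0, "az": 0}, {"jaw": 0.7, "tx": 0.0, "ty": -0.34, "tz": 0, "ax": 0, "ay": 0, "az": 0}, {"jaw": 0.7, "tx": 0, "ty": -0.34, "tz": 0, "ax": 0, "ay": 0, "az": 0}, {"jaw": 0.7, "tx": 0.2, "ty": -0.34, "tz": 0, "ax": 0, "ay": 0, "az": 0}, {"jaw": 0.7, "tx": 0.4, "ty": -0.34, "tz": 0, "ax": 0, "ay": 0, "az": 0}, {"jaw": 0.7, "tx": 0.6, "ty": -0.34, "tz": 0, "ax": 0, "ay": 0, "az": 0}, {"jaw": 0.7, "tx": 0.7, "ty": -0.34, "tz": 0, "ax": 0, "ay": 0, "az": 0}, {"jaw": 0.7, "tx": 0.7, "ty": -0.34, "tz": 0, "ax": 0, "ay": 0, "az": 0}])

```text
time_s: 2.87
tcp_pos: [440.7, -242.9, 223.4]
eef_rot: [-0.706, 0.001, 0.708, 0.001]
contact_force: [-0.2, -0.0, 0.8]
grip_width: 61.5
```

```bash
python3 st.py
```

```text
t 2.87 tcp [ 440.7 -242.9  223.4] grasp [ 440.3 -242.8   76.4] w 61.5 F [-0.2 -0.   0.8]
x [-0.003  0.001 -1.   ] y [-2.7e-03 -1.0e+00 -5.0e-04] z [-1.     0.003  0.003] j [ 0.43  0.58 -0.02  2.03  0.02  0.53 -1.18]
```

Emit:
play_rows(targets=[{"jaw": 0.7, "tx": 0.2, "ty": 0, "tz": 0, "ax": 0, "ay": 0, "az": 0}, {"jaw": 0.7, "tx": 0.4, "ty": 0, "tz": 0, "ax": 0, "ay": 0, "az": 0}, {"jaw": 0.7, "tx": 0.47, "ty": 0, "tz": 0, "ax": 0, "ay": 0, "az": 0}, {"jaw": 0.3, "tx": 0.47, "ty": 0, "tz": 0, "ax": 0, "ay": 0, "az": 0}, {"jaw": 0.3, "tx": 0.47, "ty": 0, "tz": 0, "ax": 0, "ay": 0, "az": 0}, {"jaw": 0.3, "tx": 0.47, "ty": 0, "tz": 0, "ax": 0, "ay": 0, "az": 0}, {"jaw": 0.3, "tx": 0.47, "ty": 0, "tz": 0, "ax": 0, "ay": 0, "az": 0}, {"jaw": 0.3, "tx": 0.47, "ty": 0, "tz": 0, "ax": 0, "ay": 0, "az": 0}])

```text
time_s: 3.53
tcp_pos: [442.2, -242.4, 178.9]
eef_rot: [0.708, -0.001, -0.706, -0.0]
contact_force: [-0.3, -0.4, 6.4]
grip_width: 39.5
```

```bash
python3 st.py
```

```text
t 3.53 tcp [ 442.2 -242.4  178.9] grasp [ 442.5 -242.6   31.9] w 39.5 F [-0.3 -0.4  6.4]
x [ 0.002 -0.001 -1.   ] y [-0.0012 -1.      0.0011] z [-1.     0.001 -0.002] j [ 0.42  0.67 -0.02  2.03  0.02  0.44 -1.18]
```

Emit:
play_rows(targets=[{"jaw": 0.3, "tx": -0.2, "ty": 0, "tz": 0, "ax": 0, "ay": 0, "az": 0}, {"jaw": 0.3, "tx": -0.5, "ty": 0, "tz": 0, "ax": 0, "ay": 0, "az": 0}, {"jaw": 0.3, "tx": -0.8, "ty": -0.2, "tz": -0.2, "ax": 0, "ay": 0, "az": 0}, {"jaw": 0.3, "tx": -0.9, "ty": -0.5, "tz": -0.5, "ax": 0, "ay": 0, "az": 0}, {"jaw": 0.3, "tx": -0.9, "ty": -0.8, "tz": -0.8, "ax": 0, "ay": 0, "az": 0}, {"jaw": 0.3, "tx": -0.9, "ty": -1, "tz": -1, "ax": 0, "ay": 0, "az": 0}, {"jaw": 0.3, "tx": -0.9, "ty": -1, "tz": -1, "ax": 0, "ay": 0, "az": 0}, {"jaw": 0.3, "tx": -0.9, "ty": -1, "tz": -1, "ax": 0, "ay": 0, "az": 0}])

```text
time_s: 4.2
tcp_pos: [542.8, -140.0, 268.1]
eef_rot: [0.707, 0.001, -0.707, 0.001]
contact_force: [-1.1, -0.8, -1.1]
grip_width: 39.6
```

```bash
python3 st.py
python3 - <<'E'
from wm import *
c=load('top0')
P=np.array([[180+u/4,95+v/3.3] for u,v in ((358,253),(684,253),(684,397),(358,397))]);Q=onz(c,P,14);print(Q.round(1).tolist(),Q.mean(0))
print(onz(c,[[180+520/4,95+470/3.3]],36))
c=snap('wrist','w2')
E
```

```text
t 4.2 tcp [ 542.8 -140.   268.1] grasp [ 543.  -139.9  121.1] w 39.6 F [-1.1 -0.8 -1.1]
x [ 0.001  0.001 -1.   ] y [ 3.2e-03 -1.0e+00 -6.0e-04] z [-1.    -0.003 -0.001] j [ 0.19  0.57 -0.02  1.87  0.01  0.7  -1.41]
[[656.5, 150.2, 14.0], [652.9, -75.7, 14.0], [532.0, -73.2, 14.0], [535.4, 151.1, 14.0]] [594.18015062  38.10160058  14.        ]
[[473.23424408  40.05371877  36.        ]]
```

View pics/w2.png

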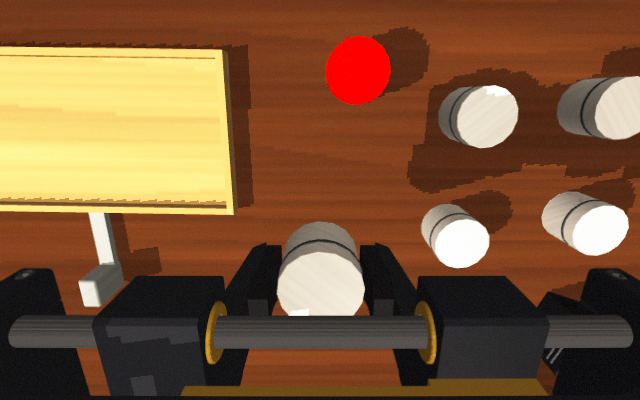

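Run:
```python
from wm import *
c=load('w2'); print(onz(c,[[233,213],[223,49],[0,208]],14).round(1).tolist())
hsv=cv2.cvtColor(c['pixels'],cv2.COLOR_RGB2HSV)
m=(hsv[...,1]<60)&(hsv[...,2]>215)
for w in((420,495,195,275),(535,640,185,262),(435,525,75,155),(555,640,70,145)):
    print(rectof(c,win(m,*w),36))
```

```text
[[535.5, -72.2, 14.0], [652.6, -74.9, 14.0], [539.0, 110.6, 14.0]]
(array([ 520.2, -243.8]), array([39.1, 38.9]), np.float32(52.0))
(array([ 530.6, -343.2]), array([39.4, 40. ]), np.float32(-38.5))
(array([ 610.3, -248. ]), array([38.1, 38. ]), np.float32(28.7))
(array([ 614.8, -331.5]), array([38.5, 27.7]), np.float32(17.2))
```

Emit:
play_rows(targets=[{"jaw": 0.3, "tx": 0, "ty": -0.3, "tz": -0.2, "ax": 0, "ay": 0, "az": 0}, {"jaw": 0.3, "tx": 0, "ty": -0.5, "tz": -0.3, "ax": 0, "ay": 0, "az": 0}, {"jaw": 0.3, "tx": 0, "ty": -0.7, "tz": -0.4, "ax": 0, "ay": 0, "az": 0}, {"jaw": 0.3, "tx": 0, "ty": -0.9, "tz": -0.4, "ax": 0, "ay": 0, "az": 0}, {"jaw": 0.3, "tx": 0, "ty": -1, "tz": -0.5, "ax": 0, "ay": 0, "az": 0}, {"jaw": 0.3, "tx": 0, "ty": -1, "tz": -0.5, "ax": 0, "ay": 0, "az": 0}, {"jaw": 0.3, "tx": 0, "ty": -1, "tz": -0.5, "ax": 0, "ay": 0, "az": 0}, {"jaw": 0.3, "tx": 0, "ty": -1, "tz": -0.5, "ax": 0, "ay": 0, "az": 0}])

```text
time_s: 4.92
tcp_pos: [591.5, -44.5, 267.6]
eef_rot: [-0.707, 0.002, 0.707, 0.001]
contact_force: [-0.7, 0.1, 0.2]
grip_width: 39.4
```

Emit:
play_rows(targets=[{"jaw": 0.3, "tx": 0, "ty": -0.3, "tz": -0.1, "ax": 0, "ay": 0, "az": 0}, {"jaw": 0.3, "tx": 0, "ty": -0.5, "tz": -0.2, "ax": 0, "ay": 0, "az": 0}, {"jaw": 0.3, "tx": 0, "ty": -0.7, "tz": -0.3, "ax": 0, "ay": 0, "az": 0}, {"jaw": 0.3, "tx": 0, "ty": -0.9, "tz": -0.3, "ax": 0, "ay": 0, "az": 0}, {"jaw": 0.3, "tx": 0, "ty": -1, "tz": -0.3, "ax": 0, "ay": 0, "az": 0}, {"jaw": 0.3, "tx": 0, "ty": -1, "tz": -0.3, "ax": 0, "ay": 0, "az": 0}, {"jaw": 0.3, "tx": 0, "ty": -1, "tz": -0.3, "ax": 0, "ay": 0, "az": 0}, {"jaw": 0.3, "tx": 0, "ty": -1, "tz": -0.3, "ax": 0, "ay": 0, "az": 0}])

```text
time_s: 5.58
tcp_pos: [621.8, 55.3, 267.6]
eef_rot: [-0.707, 0.002, 0.707, 0.001]
contact_force: [0.1, -0.8, -0.5]
grip_width: 39.6
```

Emit:
play_rows(targets=[{"jaw": 0.3, "tx": 0, "ty": -0.2, "tz": 0, "ax": 0, "ay": 0, "az": 0}, {"jaw": 0.3, "tx": 0, "ty": -0.4, "tz": 0, "ax": 0, "ay": 0, "az": 0}, {"jaw": 0.3, "tx": 0.1, "ty": -0.41, "tz": 0, "ax": 0, "ay": 0, "az": 0}, {"jaw": 0.3, "tx": 0.3, "ty": -0.41, "tz": 0, "ax": 0, "ay": 0, "az": 0}, {"jaw": 0.3, "tx": 0.5, "ty": -0.41, "tz": 0, "ax": 0, "ay": 0, "az": 0}, {"jaw": 0.3, "tx": 0.6, "ty": -0.41, "tz": 0, "ax": 0, "ay": 0, "az": 0}, {"jaw": 0.3, "tx": 0.6, "ty": -0.41, "tz": 0, "ax": 0, "ay": 0, "az": 0}, {"jaw": 0.3, "tx": 0.6, "ty": -0.41, "tz": 0, "ax": 0, "ay": 0, "az": 0}])

```text
time_s: 6.25
tcp_pos: [622.0, 97.6, 207.4]
eef_rot: [-0.707, 0.001, 0.707, 0.001]
contact_force: [1.0, 0.2, -0.2]
grip_width: 39.7
```

```bash
python3 st.py
python3 - <<'E'
from h import *
snap('wrist','w3')
E
```

```text
t 6.25 tcp [622.   97.6 207.4] grasp [621.8  97.5  60.4] w 39.7 F [ 1.   0.2 -0.2]
x [-0.001 -0.001 -1.   ] y [-2.4e-03 -1.0e+00  9.0e-04] z [-1.     0.002  0.001] j [-0.22  0.76 -0.01  1.7   0.01  0.69 -1.81]
```

View pics/w3.png

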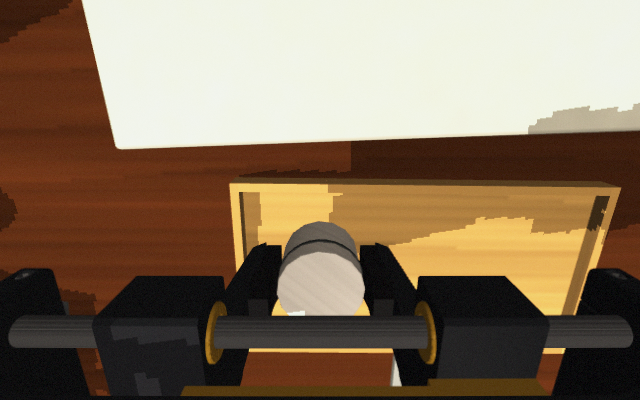

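Emit:
play_rows(targets=[{"jaw": 0.3, "tx": 0.1, "ty": 0, "tz": 0, "ax": 0, "ay": 0, "az": 0}, {"jaw": 0.3, "tx": 0.18, "ty": 0, "tz": 0, "ax": 0, "ay": 0, "az": 0}, {"jaw": 0.3, "tx": 0.23, "ty": 0, "tz": 0, "ax": 0, "ay": 0, "az": 0}, {"jaw": 0.3, "tx": 0.23, "ty": 0, "tz": 0, "ax": 0, "ay": 0, "az": 0}, {"jaw": 0.3, "tx": 0.23, "ty": 0, "tz": 0, "ax": 0, "ay": 0, "az": 0}, {"jaw": 0.3, "tx": 0.23, "ty": 0, "tz": 0, "ax": 0, "ay": 0, "az": 0}, {"jaw": 0.3, "tx": 0.23, "ty": 0, "tz": 0, "ax": 0, "ay": 0, "az": 0}, {"jaw": 0.3, "tx": 0.23, "ty": 0, "tz": 0, "ax": 0, "ay": 0, "az": 0}])

```text
time_s: 6.97
tcp_pos: [622.0, 98.9, 184.8]
eef_rot: [0.707, -0.0, -0.707, -0.0]
contact_force: [0.5, 0.3, -1.0]
grip_width: 39.2
```

```bash
python3 st.py
python3 - <<'E'
from wm import *
c=load('w3'); print('tray',onz(c,[[230.5,184],[619,187]],14).round(1).tolist(),'deck',onz(c,[[118,149],[640,132]],62).round(1).tolist())
E
```

```text
t 6.97 tcp [622.   98.9 184.8] grasp [622.   98.9  37.8] w 39.2 F [ 0.5  0.3 -1. ]
x [ 0. -0. -1.] y [-9.e-04 -1.e+00  0.e+00] z [-1.     0.001 -0.   ] j [-0.22  0.79 -0.01  1.7   0.02  0.65 -1.81]
tray [[654.6, 147.3, 14.0], [652.4, -73.0, 14.0]] deck [[682.2, 176.4, 62.0], [688.4, -27.9, 62.0]]
```

Emit:
play_rows(targets=[{"jaw": 0.3, "tx": 0.015, "ty": 0, "tz": 0, "ax": 0, "ay": 0, "az": 0}, {"jaw": 0.3, "tx": 0.015, "ty": 0, "tz": 0, "ax": 0, "ay": 0, "az": 0}, {"jaw": 0.56, "tx": 0.015, "ty": 0, "tz": 0, "ax": 0, "ay": 0, "az": 0}, {"jaw": 0.56, "tx": 0.015, "ty": 0, "tz": 0, "ax": 0, "ay": 0, "az": 0}, {"jaw": 0.56, "tx": 0.015, "ty": 0, "tz": 0, "ax": 0, "ay": 0, "az": 0}, {"jaw": 0.56, "tx": -0.2, "ty": 0, "tz": 0, "ax": 0, "ay": 0, "az": 0}, {"jaw": 0.56, "tx": -0.5, "ty": 0, "tz": 0, "ax": 0, "ay": 0, "az": 0}, {"jaw": 0.56, "tx": -0.8, "ty": 0, "tz": 0, "ax": 0, "ay": 0, "az": 0}])

```text
time_s: 7.63
tcp_pos: [621.5, 98.8, 264.7]
eef_rot: [-0.706, 0.001, 0.708, 0.0]
contact_force: [0.2, 0.5, 0.9]
grip_width: 49.3
```

```bash
python3 st.py
python3 - <<'E'
from h import *
snap('wrist','w4'); snap('top','t1')
E
```

```text
t 7.63 tcp [621.5  98.8 264.7] grasp [621.1  98.7 117.7] w 49.3 F [0.2 0.5 0.9]
x [-0.002 -0.001 -1.   ] y [-1.e-03 -1.e+00  5.e-04] z [-1.     0.001  0.002] j [-0.22  0.67 -0.01  1.69  0.01  0.78 -1.81]
```

View pics/w4.png

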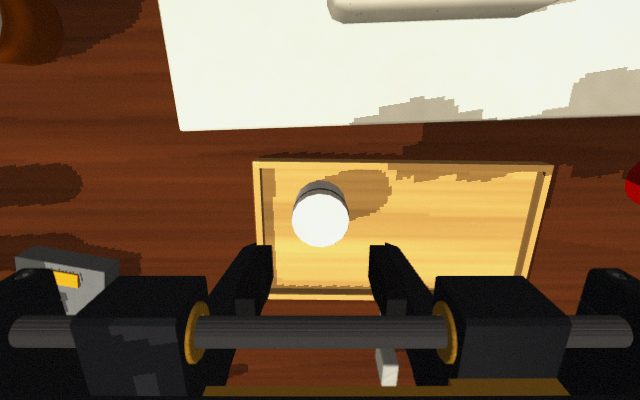

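View pics/t1.png

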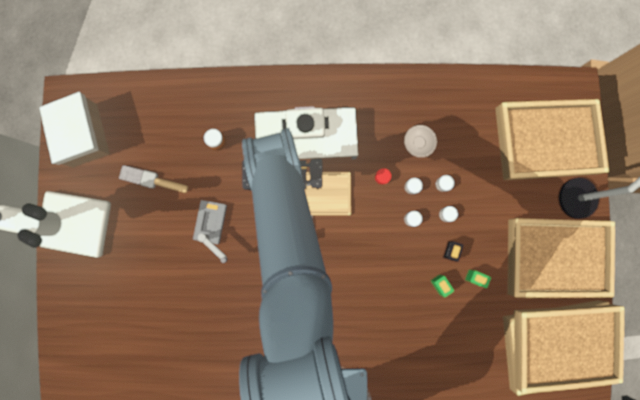

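Emit:
play_rows(targets=[{"jaw": 0.7, "tx": 0, "ty": 0.2, "tz": 0.1, "ax": 0, "ay": 0, "az": 0}, {"jaw": 0.7, "tx": 0, "ty": 0.4, "tz": 0.2, "ax": 0, "ay": 0, "az": 0}, {"jaw": 0.7, "tx": 0, "ty": 0.6, "tz": 0.3, "ax": 0, "ay": 0, "az": 0}, {"jaw": 0.7, "tx": 0, "ty": 0.8, "tz": 0.3, "ax": 0, "ay": 0, "az": 0}, {"jaw": 0.7, "tx": 0, "ty": 1, "tz": 0.3, "ax": 0, "ay": 0, "az": 0}, {"jaw": 0.7, "tx": 0, "ty": 1, "tz": 0.3, "ax": 0, "ay": 0, "az": 0}, {"jaw": 0.7, "tx": 0, "ty": 1, "tz": 0.3, "ax": 0, "ay": 0, "az": 0}, {"jaw": 0.7, "tx": 0, "ty": 1, "tz": 0.3, "ax": 0, "ay": 0, "az": 0}])

```text
time_s: 8.4
tcp_pos: [591.9, 0.0, 264.3]
eef_rot: [-0.707, -0.0, 0.707, 0.0]
contact_force: [0.1, -0.0, -0.4]
grip_width: 61.7
```

Emit:
play_rows(targets=[{"jaw": 0.7, "tx": 0, "ty": 0.2, "tz": 0.1, "ax": 0, "ay": 0, "az": 0}, {"jaw": 0.7, "tx": 0, "ty": 0.4, "tz": 0.2, "ax": 0, "ay": 0, "az": 0}, {"jaw": 0.7, "tx": 0, "ty": 0.6, "tz": 0.3, "ax": 0, "ay": 0, "az": 0}, {"jaw": 0.7, "tx": 0, "ty": 0.8, "tz": 0.4, "ax": 0, "ay": 0, "az": 0}, {"jaw": 0.7, "tx": 0, "ty": 1, "tz": 0.4, "ax": 0, "ay": 0, "az": 0}, {"jaw": 0.7, "tx": 0, "ty": 1, "tz": 0.4, "ax": 0, "ay": 0, "az": 0}, {"jaw": 0.7, "tx": 0, "ty": 1, "tz": 0.4, "ax": 0, "ay": 0, "az": 0}, {"jaw": 0.7, "tx": 0, "ty": 1, "tz": 0.4, "ax": 0, "ay": 0, "az": 0}])

```text
time_s: 9.07
tcp_pos: [552.3, -98.9, 264.6]
eef_rot: [0.707, 0.001, -0.707, -0.0]
contact_force: [0.2, 0.3, -0.3]
grip_width: 61.8
```

Emit:
play_rows(targets=[{"jaw": 0.7, "tx": 0, "ty": 0.2, "tz": 0.1, "ax": 0, "ay": 0, "az": 0}, {"jaw": 0.7, "tx": 0, "ty": 0.4, "tz": 0.2, "ax": 0, "ay": 0, "az": 0}, {"jaw": 0.7, "tx": 0, "ty": 0.6, "tz": 0.3, "ax": 0, "ay": 0, "az": 0}, {"jaw": 0.7, "tx": 0, "ty": 0.8, "tz": 0.3, "ax": 0, "ay": 0, "az": 0}, {"jaw": 0.7, "tx": 0, "ty": 1, "tz": 0.3, "ax": 0, "ay": 0, "az": 0}, {"jaw": 0.7, "tx": 0, "ty": 1, "tz": 0.3, "ax": 0, "ay": 0, "az": 0}, {"jaw": 0.7, "tx": 0, "ty": 1, "tz": 0.3, "ax": 0, "ay": 0, "az": 0}, {"jaw": 0.7, "tx": 0, "ty": 1, "tz": 0.3, "ax": 0, "ay": 0, "az": 0}])

```text
time_s: 9.73
tcp_pos: [522.4, -198.7, 264.6]
eef_rot: [0.707, 0.001, -0.707, 0.0]
contact_force: [0.5, 0.8, -0.6]
grip_width: 61.6
```

```bash
python3 st.py
```

```text
t 9.73 tcp [ 522.4 -198.7  264.6] grasp [ 522.4 -198.5  117.6] w 61.6 F [ 0.5  0.8 -0.6]
x [ 0.     0.001 -1.   ] y [ 0.0017 -1.     -0.0014] z [-1.    -0.002 -0.   ] j [ 0.3   0.58 -0.02  1.88  0.01  0.69 -1.3 ]
```

Emit:
play_rows(targets=[{"jaw": 0.7, "tx": 0, "ty": 0.25, "tz": 0.02, "ax": 0, "ay": 0, "az": 0}, {"jaw": 0.7, "tx": 0, "ty": 0.44, "tz": 0.02, "ax": 0, "ay": 0, "az": 0}, {"jaw": 0.7, "tx": 0.2, "ty": 0.44, "tz": 0.02, "ax": 0, "ay": 0, "az": 0}, {"jaw": 0.7, "tx": 0.4, "ty": 0.44, "tz": 0.02, "ax": 0, "ay": 0, "az": 0}, {"jaw": 0.7, "tx": 0.6, "ty": 0.44, "tz": 0.02, "ax": 0, "ay": 0, "az": 0}, {"jaw": 0.7, "tx": 0.8, "ty": 0.44, "tz": 0.02, "ax": 0, "ay": 0, "az": 0}, {"jaw": 0.7, "tx": 0.88, "ty": 0.44, "tz": 0.02, "ax": 0, "ay": 0, "az": 0}, {"jaw": 0.7, "tx": 0.88, "ty": 0.44, "tz": 0.02, "ax": 0, "ay": 0, "az": 0}])

```text
time_s: 10.4
tcp_pos: [519.4, -242.8, 174.9]
eef_rot: [-0.706, -0.001, 0.708, 0.0]
contact_force: [-0.6, 0.2, -0.6]
grip_width: 61.7
```

Emit:
play_rows(targets=[{"jaw": 0.3, "tx": 0, "ty": 0, "tz": 0, "ax": 0, "ay": 0, "az": 0}, {"jaw": 0.3, "tx": 0, "ty": 0, "tz": 0, "ax": 0, "ay": 0, "az": 0}, {"jaw": 0.3, "tx": 0, "ty": 0, "tz": 0, "ax": 0, "ay": 0, "az": 0}, {"jaw": 0.3, "tx": 0, "ty": 0, "tz": 0, "ax": 0, "ay": 0, "az": 0}, {"jaw": 0.3, "tx": 0, "ty": 0, "tz": 0, "ax": 0, "ay": 0, "az": 0}, {"jaw": 0.3, "tx": 0, "ty": 0, "tz": 0, "ax": 0, "ay": 0, "az": 0}, {"jaw": 0.3, "tx": -0.2, "ty": 0, "tz": 0, "ax": 0, "ay": 0, "az": 0}, {"jaw": 0.3, "tx": -0.4, "ty": 0, "tz": 0, "ax": 0, "ay": 0, "az": 0}])

```text
time_s: 11.07
tcp_pos: [519.0, -244.8, 216.5]
eef_rot: [-0.706, 0.0, 0.708, 0.001]
contact_force: [1.0, -0.3, -0.4]
grip_width: 39.9
```

```bash
python3 st.py
```

```text
t 11.07 tcp [ 519.  -244.8  216.5] grasp [ 518.7 -244.7   69.5] w 39.9 F [ 1.  -0.3 -0.4]
x [-0.002  0.001 -1.   ] y [-1.1e-03 -1.0e+00 -8.0e-04] z [-1.     0.001  0.002] j [ 0.37  0.67 -0.01  1.85  0.01  0.62 -1.22]
```

Emit:
play_rows(targets=[{"jaw": 0.3, "tx": -0.2, "ty": 0, "tz": 0, "ax": 0, "ay": 0, "az": 0}, {"jaw": 0.3, "tx": -0.4, "ty": -0.2, "tz": -0.1, "ax": 0, "ay": 0, "az": 0}, {"jaw": 0.3, "tx": -0.4, "ty": -0.4, "tz": -0.2, "ax": 0, "ay": 0, "az": 0}, {"jaw": 0.3, "tx": -0.4, "ty": -0.6, "tz": -0.3, "ax": 0, "ay": 0, "az": 0}, {"jaw": 0.3, "tx": -0.4, "ty": -0.8, "tz": -0.35, "ax": 0, "ay": 0, "az": 0}, {"jaw": 0.3, "tx": -0.4, "ty": -0.95, "tz": -0.35, "ax": 0, "ay": 0, "az": 0}, {"jaw": 0.3, "tx": -0.4, "ty": -0.95, "tz": -0.35, "ax": 0, "ay": 0, "az": 0}, {"jaw": 0.3, "tx": -0.4, "ty": -0.95, "tz": -0.35, "ax": 0, "ay": 0, "az": 0}])

```text
time_s: 11.73
tcp_pos: [554.7, -149.7, 256.8]
eef_rot: [-0.707, -0.0, 0.707, -0.0]
contact_force: [-0.0, -0.4, -1.1]
grip_width: 39.4
```

Emit:
play_rows(targets=[{"jaw": 0.3, "tx": 0, "ty": -0.2, "tz": -0.1, "ax": 0, "ay": 0, "az": 0}, {"jaw": 0.3, "tx": 0, "ty": -0.4, "tz": -0.2, "ax": 0, "ay": 0, "az": 0}, {"jaw": 0.3, "tx": 0, "ty": -0.6, "tz": -0.3, "ax": 0, "ay": 0, "az": 0}, {"jaw": 0.3, "tx": 0, "ty": -0.8, "tz": -0.35, "ax": 0, "ay": 0, "az": 0}, {"jaw": 0.3, "tx": 0, "ty": -0.95, "tz": -0.35, "ax": 0, "ay": 0, "az": 0}, {"jaw": 0.3, "tx": 0, "ty": -0.95, "tz": -0.35, "ax": 0, "ay": 0, "az": 0}, {"jaw": 0.3, "tx": 0, "ty": -0.95, "tz": -0.35, "ax": 0, "ay": 0, "az": 0}, {"jaw": 0.3, "tx": 0, "ty": -0.95, "tz": -0.35, "ax": 0, "ay": 0, "az": 0}])

```text
time_s: 12.4
tcp_pos: [589.6, -57.7, 256.7]
eef_rot: [-0.707, 0.002, 0.707, 0.001]
contact_force: [0.0, 0.4, -1.1]
grip_width: 39.3
```

Emit:
play_rows(targets=[{"jaw": 0.3, "tx": 0, "ty": -0.2, "tz": -0.1, "ax": 0, "ay": 0, "az": 0}, {"jaw": 0.3, "tx": 0, "ty": -0.4, "tz": -0.2, "ax": 0, "ay": 0, "az": 0}, {"jaw": 0.3, "tx": 0, "ty": -0.6, "tz": -0.33, "ax": 0, "ay": 0, "az": 0}, {"jaw": 0.3, "tx": 0, "ty": -0.8, "tz": -0.33, "ax": 0, "ay": 0, "az": 0}, {"jaw": 0.3, "tx": 0, "ty": -0.92, "tz": -0.33, "ax": 0, "ay": 0, "az": 0}, {"jaw": 0.3, "tx": 0.2, "ty": -0.92, "tz": -0.33, "ax": 0, "ay": 0, "az": 0}, {"jaw": 0.3, "tx": 0.4, "ty": -0.92, "tz": -0.33, "ax": 0, "ay": 0, "az": 0}, {"jaw": 0.3, "tx": 0.5, "ty": -0.92, "tz": -0.33, "ax": 0, "ay": 0, "az": 0}])

```text
time_s: 13.07
tcp_pos: [621.9, 35.0, 204.7]
eef_rot: [-0.706, 0.001, 0.708, 0.0]
contact_force: [-1.0, 0.4, -0.9]
grip_width: 39.2
```

```bash
python3 st.py
```

```text
t 13.07 tcp [621.9  35.  204.7] grasp [621.4  34.7  57.7] w 39.2 F [-1.   0.4 -0.9]
x [-0.003 -0.002 -1.   ] y [-0.0026 -1.      0.0016] z [-1.     0.003  0.003] j [-0.12  0.75 -0.01  1.72  0.01  0.67 -1.71]
```

Emit:
play_rows(targets=[{"jaw": 0.3, "tx": 0.1, "ty": 0, "tz": 0, "ax": 0, "ay": 0, "az": 0}, {"jaw": 0.3, "tx": 0.17, "ty": 0, "tz": 0, "ax": 0, "ay": 0, "az": 0}, {"jaw": 0.3, "tx": 0.22, "ty": 0, "tz": 0, "ax": 0, "ay": 0, "az": 0}, {"jaw": 0.3, "tx": 0.22, "ty": 0, "tz": 0, "ax": 0, "ay": 0, "az": 0}, {"jaw": 0.3, "tx": 0.22, "ty": 0, "tz": 0, "ax": 0, "ay": 0, "az": 0}, {"jaw": 0.3, "tx": 0.22, "ty": 0, "tz": 0, "ax": 0, "ay": 0, "az": 0}, {"jaw": 0.3, "tx": 0.22, "ty": 0, "tz": 0, "ax": 0, "ay": 0, "az": 0}, {"jaw": 0.3, "tx": 0.22, "ty": 0, "tz": 0, "ax": 0, "ay": 0, "az": 0}])

```text
time_s: 13.73
tcp_pos: [623.2, 36.9, 185.3]
eef_rot: [0.707, -0.0, -0.707, -0.0]
contact_force: [-0.1, -0.2, -1.3]
grip_width: 39.5
```

```bash
python3 st.py
```

```text
t 13.73 tcp [623.2  36.9 185.3] grasp [623.4  36.9  38.3] w 39.5 F [-0.1 -0.2 -1.3]
x [ 0.001  0.    -1.   ] y [-1.e-03 -1.e+00 -1.e-04] z [-1.     0.001 -0.001] j [-0.13  0.78 -0.01  1.72  0.01  0.64 -1.71]
```

Emit:
play_rows(targets=[{"jaw": 0.3, "tx": 0.03, "ty": 0, "tz": 0, "ax": 0, "ay": 0, "az": 0}, {"jaw": 0.3, "tx": 0.03, "ty": 0, "tz": 0, "ax": 0, "ay": 0, "az": 0}, {"jaw": 0.56, "tx": 0.03, "ty": 0, "tz": 0, "ax": 0, "ay": 0, "az": 0}, {"jaw": 0.56, "tx": 0.03, "ty": 0, "tz": 0, "ax": 0, "ay": 0, "az": 0}, {"jaw": 0.56, "tx": 0.03, "ty": 0, "tz": 0, "ax": 0, "ay": 0, "az": 0}, {"jaw": 0.56, "tx": -0.2, "ty": 0, "tz": 0, "ax": 0, "ay": 0, "az": 0}, {"jaw": 0.56, "tx": -0.5, "ty": 0, "tz": 0, "ax": 0, "ay": 0, "az": 0}, {"jaw": 0.56, "tx": -0.75, "ty": 0, "tz": 0, "ax": 0, "ay": 0, "az": 0}])

```text
time_s: 14.4
tcp_pos: [622.8, 36.9, 260.5]
eef_rot: [-0.707, 0.0, 0.707, 0.0]
contact_force: [-0.5, 0.2, -0.4]
grip_width: 49.2
```

```bash
cat > tins.py <<'E'
from wm import *
import sys
c=snap('top',sys.argv[1]); 
hsv=cv2.cvtColor(c['pixels'],cv2.COLOR_RGB2HSV)
m=win((hsv[...,1]<60)&(hsv[...,2]>205),370,490,160,300).astype(np.uint8)
n,l,s,ce=cv2.connectedComponentsWithStats(m)
for i in range(1,n):
    if s[i,4]>60: print('tin',s[i,4],onz(c,[ce[i]],36)[0].round(1))
gold=(hsv[...,0]>15)&(hsv[...,0]<28)&(hsv[...,1]>80)&(hsv[...,2]>150)
g=win(gold,430,470,220,268)
if g.any(): print('brass',rectof(c,g,50))
E
python3 st.py; python3 tins.py t2; python3 -c "
from h import *
snap('wrist','w5')"
```

```text
t 14.4 tcp [622.8  36.9 260.5] grasp [622.7  36.8 113.5] w 49.2 F [-0.5  0.2 -0.4]
x [-0.001 -0.    -1.   ] y [-1.e-03 -1.e+00  1.e-04] z [-1.     0.001  0.001] j [-0.13  0.67 -0.01  1.71  0.01  0.77 -1.71]
tin 160 [ 616.4 -334.    36. ]
tin 168 [ 610.1 -245.3   36. ]
tin 164 [ 531.4 -341.2   36. ]
brass (array([ 429.1, -349.9]), array([19.6, 33.2]), np.float32(-18.0))
```

View pics/w5.png

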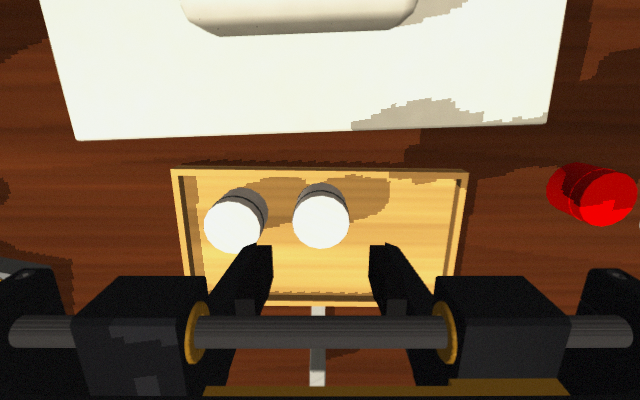

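Emit:
play_rows(targets=[{"jaw": 0.7, "tx": 0, "ty": 0.2, "tz": 0.05, "ax": 0, "ay": 0, "az": 0}, {"jaw": 0.7, "tx": 0, "ty": 0.4, "tz": 0.05, "ax": 0, "ay": 0, "az": 0}, {"jaw": 0.7, "tx": 0, "ty": 0.6, "tz": 0.05, "ax": 0, "ay": 0, "az": 0}, {"jaw": 0.7, "tx": 0, "ty": 0.8, "tz": 0.05, "ax": 0, "ay": 0, "az": 0}, {"jaw": 0.7, "tx": 0, "ty": 0.95, "tz": 0.05, "ax": 0, "ay": 0, "az": 0}, {"jaw": 0.7, "tx": 0, "ty": 0.95, "tz": 0.05, "ax": 0, "ay": 0, "az": 0}, {"jaw": 0.7, "tx": 0, "ty": 0.95, "tz": 0.05, "ax": 0, "ay": 0, "az": 0}, {"jaw": 0.7, "tx": 0, "ty": 0.95, "tz": 0.05, "ax": 0, "ay": 0, "az": 0}])

```text
time_s: 15.17
tcp_pos: [617.9, -56.5, 259.3]
eef_rot: [-0.707, -0.001, 0.707, 0.0]
contact_force: [1.6, 0.5, -0.6]
grip_width: 62.1
```

Emit:
play_rows(targets=[{"jaw": 0.7, "tx": 0, "ty": 0.2, "tz": 0.04, "ax": 0, "ay": 0, "az": 0}, {"jaw": 0.7, "tx": 0, "ty": 0.4, "tz": 0.04, "ax": 0, "ay": 0, "az": 0}, {"jaw": 0.7, "tx": 0, "ty": 0.6, "tz": 0.04, "ax": 0, "ay": 0, "az": 0}, {"jaw": 0.7, "tx": 0, "ty": 0.8, "tz": 0.04, "ax": 0, "ay": 0, "az": 0}, {"jaw": 0.7, "tx": 0, "ty": 0.95, "tz": 0.04, "ax": 0, "ay": 0, "az": 0}, {"jaw": 0.7, "tx": 0, "ty": 0.95, "tz": 0.04, "ax": 0, "ay": 0, "az": 0}, {"jaw": 0.7, "tx": 0, "ty": 0.95, "tz": 0.04, "ax": 0, "ay": 0, "az": 0}, {"jaw": 0.7, "tx": 0, "ty": 0.95, "tz": 0.04, "ax": 0, "ay": 0, "az": 0}])

```text
time_s: 15.83
tcp_pos: [614.1, -150.9, 259.6]
eef_rot: [-0.707, -0.001, 0.707, 0.0]
contact_force: [0.1, 0.9, 0.3]
grip_width: 61.7
```

Emit:
play_rows(targets=[{"jaw": 0.7, "tx": 0, "ty": 0.2, "tz": 0.04, "ax": 0, "ay": 0, "az": 0}, {"jaw": 0.7, "tx": 0, "ty": 0.4, "tz": 0.04, "ax": 0, "ay": 0, "az": 0}, {"jaw": 0.7, "tx": 0, "ty": 0.6, "tz": 0.04, "ax": 0, "ay": 0, "az": 0}, {"jaw": 0.7, "tx": 0, "ty": 0.8, "tz": 0.04, "ax": 0, "ay": 0, "az": 0}, {"jaw": 0.7, "tx": 0, "ty": 0.93, "tz": 0.04, "ax": 0, "ay": 0, "az": 0}, {"jaw": 0.7, "tx": 0, "ty": 0.93, "tz": 0.04, "ax": 0, "ay": 0, "az": 0}, {"jaw": 0.7, "tx": 0.1, "ty": 0.93, "tz": 0.04, "ax": 0, "ay": 0, "az": 0}, {"jaw": 0.7, "tx": 0.2, "ty": 0.93, "tz": 0.04, "ax": 0, "ay": 0, "az": 0}])

```text
time_s: 16.5
tcp_pos: [610.4, -243.9, 239.3]
eef_rot: [0.707, 0.001, -0.707, -0.0]
contact_force: [0.1, 1.5, -0.6]
grip_width: 61.8
```

```bash
python3 st.py
```

```text
t 16.5 tcp [ 610.4 -243.9  239.3] grasp [ 610.5 -243.7   92.3] w 61.8 F [ 0.1  1.5 -0.6]
x [ 0.001  0.001 -1.   ] y [ 0.0012 -1.     -0.0014] z [-1.    -0.001 -0.001] j [ 0.32  0.75 -0.01  1.62  0.01  0.78 -1.26]
```

Down 62, close, lift.

Emit:
play_rows(targets=[{"jaw": 0.7, "tx": 0.2, "ty": 0.02, "tz": 0, "ax": 0, "ay": 0, "az": 0}, {"jaw": 0.7, "tx": 0.4, "ty": 0.02, "tz": 0, "ax": 0, "ay": 0, "az": 0}, {"jaw": 0.7, "tx": 0.55, "ty": 0.02, "tz": 0, "ax": 0, "ay": 0, "az": 0}, {"jaw": 0.7, "tx": 0.62, "ty": 0.02, "tz": 0, "ax": 0, "ay": 0, "az": 0}, {"jaw": 0.3, "tx": 0.62, "ty": 0.02, "tz": 0, "ax": 0, "ay": 0, "az": 0}, {"jaw": 0.3, "tx": 0.62, "ty": 0.02, "tz": 0, "ax": 0, "ay": 0, "az": 0}, {"jaw": 0.3, "tx": 0.62, "ty": 0.02, "tz": 0, "ax": 0, "ay": 0, "az": 0}, {"jaw": 0.3, "tx": 0.62, "ty": 0.02, "tz": 0, "ax": 0, "ay": 0, "az": 0}])

```text
time_s: 17.17
tcp_pos: [610.3, -248.2, 178.8]
eef_rot: [0.708, -0.001, -0.706, -0.0]
contact_force: [0.2, 0.1, -1.0]
grip_width: 39.7
```

Emit:
play_rows(targets=[{"jaw": 0.3, "tx": 0, "ty": 0, "tz": 0, "ax": 0, "ay": 0, "az": 0}, {"jaw": 0.3, "tx": -0.2, "ty": 0, "tz": 0, "ax": 0, "ay": 0, "az": 0}, {"jaw": 0.3, "tx": -0.4, "ty": 0, "tz": 0, "ax": 0, "ay": 0, "az": 0}, {"jaw": 0.3, "tx": -0.7, "ty": -0.1, "tz": 0, "ax": 0, "ay": 0, "az": 0}, {"jaw": 0.3, "tx": -0.85, "ty": -0.3, "tz": 0, "ax": 0, "ay": 0, "az": 0}, {"jaw": 0.3, "tx": -0.85, "ty": -0.5, "tz": 0, "ax": 0, "ay": 0, "az": 0}, {"jaw": 0.3, "tx": -0.85, "ty": -0.6, "tz": 0, "ax": 0, "ay": 0, "az": 0}, {"jaw": 0.3, "tx": -0.85, "ty": -0.6, "tz": 0, "ax": 0, "ay": 0, "az": 0}])

```text
time_s: 17.83
tcp_pos: [610.1, -184.9, 263.0]
eef_rot: [0.707, 0.002, -0.707, 0.0]
contact_force: [0.6, 0.8, -0.9]
grip_width: 39.6
```

```bash
python3 st.py
```

```text
t 17.83 tcp [ 610.1 -184.9  263. ] grasp [ 610.1 -184.6  116. ] w 39.6 F [ 0.6  0.8 -0.9]
x [ 0.     0.002 -1.   ] y [ 0.0031 -1.     -0.0019] z [-1.    -0.003 -0.   ] j [ 0.23  0.69 -0.01  1.67  0.01  0.79 -1.35]
```

Emit:
play_rows(targets=[{"jaw": 0.3, "tx": 0, "ty": -0.2, "tz": 0, "ax": 0, "ay": 0, "az": 0}, {"jaw": 0.3, "tx": 0, "ty": -0.4, "tz": -0.05, "ax": 0, "ay": 0, "az": 0}, {"jaw": 0.3, "tx": 0, "ty": -0.6, "tz": -0.05, "ax": 0, "ay": 0, "az": 0}, {"jaw": 0.3, "tx": 0, "ty": -0.8, "tz": -0.05, "ax": 0, "ay": 0, "az": 0}, {"jaw": 0.3, "tx": 0, "ty": -1, "tz": -0.05, "ax": 0, "ay": 0, "az": 0}, {"jaw": 0.3, "tx": 0, "ty": -1, "tz": -0.05, "ax": 0, "ay": 0, "az": 0}, {"jaw": 0.3, "tx": 0, "ty": -1, "tz": -0.05, "ax": 0, "ay": 0, "az": 0}, {"jaw": 0.3, "tx": 0, "ty": -1, "tz": -0.05, "ax": 0, "ay": 0, "az": 0}])

```text
time_s: 18.5
tcp_pos: [614.6, -90.1, 262.3]
eef_rot: [-0.707, 0.001, 0.707, 0.0]
contact_force: [0.2, -0.8, -0.5]
grip_width: 39.5
```

Emit:
play_rows(targets=[{"jaw": 0.3, "tx": 0, "ty": -0.2, "tz": 0, "ax": 0, "ay": 0, "az": 0}, {"jaw": 0.3, "tx": 0, "ty": -0.4, "tz": -0.05, "ax": 0, "ay": 0, "az": 0}, {"jaw": 0.3, "tx": 0, "ty": -0.57, "tz": -0.05, "ax": 0, "ay": 0, "az": 0}, {"jaw": 0.3, "tx": 0.2, "ty": -0.57, "tz": -0.05, "ax": 0, "ay": 0, "az": 0}, {"jaw": 0.3, "tx": 0.4, "ty": -0.57, "tz": -0.05, "ax": 0, "ay": 0, "az": 0}, {"jaw": 0.3, "tx": 0.6, "ty": -0.57, "tz": -0.05, "ax": 0, "ay": 0, "az": 0}, {"jaw": 0.3, "tx": 0.7, "ty": -0.57, "tz": -0.05, "ax": 0, "ay": 0, "az": 0}, {"jaw": 0.3, "tx": 0.7, "ty": -0.57, "tz": -0.05, "ax": 0, "ay": 0, "az": 0}])

```text
time_s: 19.17
tcp_pos: [618.7, -32.9, 190.3]
eef_rot: [-0.706, 0.001, 0.709, 0.001]
contact_force: [-0.3, 0.7, -0.7]
grip_width: 39.8
```

```bash
python3 st.py
```

```text
t 19.17 tcp [618.7 -32.9 190.3] grasp [618.1 -33.1  43.3] w 39.8 F [-0.3  0.7 -0.7]
x [-0.004 -0.001 -1.   ] y [-0.003  -1.      0.0011] z [-1.     0.003  0.004] j [-0.01  0.77 -0.01  1.73  0.01  0.65 -1.6 ]
```

Emit:
play_rows(targets=[{"jaw": 0.3, "tx": 0, "ty": -0.05, "tz": -0.01, "ax": 0, "ay": 0, "az": 0}, {"jaw": 0.3, "tx": 0.04, "ty": -0.05, "tz": -0.01, "ax": 0, "ay": 0, "az": 0}, {"jaw": 0.3, "tx": 0.075, "ty": -0.05, "tz": -0.01, "ax": 0, "ay": 0, "az": 0}, {"jaw": 0.3, "tx": 0.075, "ty": -0.05, "tz": -0.01, "ax": 0, "ay": 0, "az": 0}, {"jaw": 0.3, "tx": 0.075, "ty": -0.05, "tz": -0.01, "ax": 0, "ay": 0, "az": 0}, {"jaw": 0.3, "tx": 0.075, "ty": -0.05, "tz": -0.01, "ax": 0, "ay": 0, "az": 0}, {"jaw": 0.3, "tx": 0.075, "ty": -0.05, "tz": -0.01, "ax": 0, "ay": 0, "az": 0}, {"jaw": 0.3, "tx": 0.075, "ty": -0.05, "tz": -0.01, "ax": 0, "ay": 0, "az": 0}])

```text
time_s: 19.83
tcp_pos: [621.0, -26.2, 185.5]
eef_rot: [0.707, -0.0, -0.707, -0.0]
contact_force: [-0.3, 0.6, -1.0]
grip_width: 39.7
```

```bash
python3 st.py
```

```text
t 19.83 tcp [621.  -26.2 185.5] grasp [621.1 -26.2  38.5] w 39.7 F [-0.3  0.6 -1. ]
x [ 0. -0. -1.] y [-1.1e-03 -1.0e+00  1.0e-04] z [-1.     0.001 -0.   ] j [-0.02  0.78 -0.01  1.72  0.01  0.64 -1.61]
```

Emit:
play_rows(targets=[{"jaw": 0.3, "tx": 0.022, "ty": 0, "tz": 0, "ax": 0, "ay": 0, "az": 0}, {"jaw": 0.3, "tx": 0.022, "ty": 0, "tz": 0, "ax": 0, "ay": 0, "az": 0}, {"jaw": 0.56, "tx": 0.022, "ty": 0, "tz": 0, "ax": 0, "ay": 0, "az": 0}, {"jaw": 0.56, "tx": 0.022, "ty": 0, "tz": 0, "ax": 0, "ay": 0, "az": 0}, {"jaw": 0.56, "tx": 0.022, "ty": 0, "tz": 0, "ax": 0, "ay": 0, "az": 0}, {"jaw": 0.56, "tx": -0.2, "ty": 0, "tz": 0, "ax": 0, "ay": 0, "az": 0}, {"jaw": 0.56, "tx": -0.5, "ty": 0, "tz": 0, "ax": 0, "ay": 0, "az": 0}, {"jaw": 0.56, "tx": -0.8, "ty": 0, "tz": 0, "ax": 0, "ay": 0, "az": 0}])

```text
time_s: 20.5
tcp_pos: [620.4, -26.1, 265.2]
eef_rot: [-0.706, 0.0, 0.708, 0.0]
contact_force: [0.4, 0.7, 0.2]
grip_width: 49.2
```

```bash
python3 st.py; python3 tins.py t3; python3 -c "
from h import *
snap('wrist','w6')"
```

```text
t 20.5 tcp [620.4 -26.1 265.2] grasp [620.  -26.1 118.2] w 49.2 F [0.4 0.7 0.2]
x [-0.002 -0.    -1.   ] y [-0.001 -1.     0.   ] z [-1.     0.001  0.002] j [-0.03  0.66 -0.01  1.71  0.01  0.77 -1.61]
tin 160 [ 616.4 -334.    36. ]
tin 164 [ 531.4 -341.2   36. ]
brass (array([ 429.1, -349.9]), array([19.6, 33.2]), np.float32(-18.0))
```

View pics/w6.png

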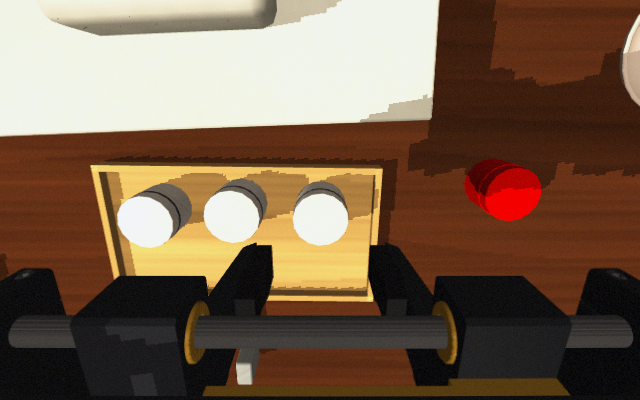

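Emit:
play_rows(targets=[{"jaw": 0.7, "tx": 0, "ty": 0.2, "tz": 0.1, "ax": 0, "ay": 0, "az": 0}, {"jaw": 0.7, "tx": 0, "ty": 0.4, "tz": 0.2, "ax": 0, "ay": 0, "az": 0}, {"jaw": 0.7, "tx": 0, "ty": 0.6, "tz": 0.3, "ax": 0, "ay": 0, "az": 0}, {"jaw": 0.7, "tx": 0, "ty": 0.8, "tz": 0.3, "ax": 0, "ay": 0, "az": 0}, {"jaw": 0.7, "tx": 0, "ty": 1, "tz": 0.3, "ax": 0, "ay": 0, "az": 0}, {"jaw": 0.7, "tx": 0, "ty": 1, "tz": 0.3, "ax": 0, "ay": 0, "az": 0}, {"jaw": 0.7, "tx": 0, "ty": 1, "tz": 0.3, "ax": 0, "ay": 0, "az": 0}, {"jaw": 0.7, "tx": 0, "ty": 1, "tz": 0.3, "ax": 0, "ay": 0, "az": 0}])

```text
time_s: 21.27
tcp_pos: [590.8, -124.9, 264.7]
eef_rot: [-0.707, -0.0, 0.707, 0.0]
contact_force: [-0.1, -0.1, -0.1]
grip_width: 61.8
```

Emit:
play_rows(targets=[{"jaw": 0.7, "tx": 0, "ty": 0.2, "tz": 0.1, "ax": 0, "ay": 0, "az": 0}, {"jaw": 0.7, "tx": 0, "ty": 0.4, "tz": 0.2, "ax": 0, "ay": 0, "az": 0}, {"jaw": 0.7, "tx": 0, "ty": 0.6, "tz": 0.3, "ax": 0, "ay": 0, "az": 0}, {"jaw": 0.7, "tx": 0, "ty": 0.8, "tz": 0.3, "ax": 0, "ay": 0, "az": 0}, {"jaw": 0.7, "tx": 0, "ty": 1, "tz": 0.3, "ax": 0, "ay": 0, "az": 0}, {"jaw": 0.7, "tx": 0, "ty": 1, "tz": 0.3, "ax": 0, "ay": 0, "az": 0}, {"jaw": 0.7, "tx": 0, "ty": 1, "tz": 0.3, "ax": 0, "ay": 0, "az": 0}, {"jaw": 0.7, "tx": 0, "ty": 1, "tz": 0.3, "ax": 0, "ay": 0, "az": 0}])

```text
time_s: 21.93
tcp_pos: [561.2, -223.8, 264.9]
eef_rot: [-0.707, -0.001, 0.707, 0.0]
contact_force: [1.1, 0.3, 0.2]
grip_width: 61.6
```

Emit:
play_rows(targets=[{"jaw": 0.7, "tx": 0, "ty": 0.2, "tz": 0.1, "ax": 0, "ay": 0, "az": 0}, {"jaw": 0.7, "tx": 0, "ty": 0.4, "tz": 0.2, "ax": 0, "ay": 0, "az": 0}, {"jaw": 0.7, "tx": 0, "ty": 0.6, "tz": 0.3, "ax": 0, "ay": 0, "az": 0}, {"jaw": 0.7, "tx": 0, "ty": 0.8, "tz": 0.3, "ax": 0, "ay": 0, "az": 0}, {"jaw": 0.7, "tx": 0, "ty": 1, "tz": 0.3, "ax": 0, "ay": 0, "az": 0}, {"jaw": 0.7, "tx": 0, "ty": 1, "tz": 0.3, "ax": 0, "ay": 0, "az": 0}, {"jaw": 0.7, "tx": 0, "ty": 1, "tz": 0.3, "ax": 0, "ay": 0, "az": 0}, {"jaw": 0.7, "tx": 0, "ty": 1, "tz": 0.3, "ax": 0, "ay": 0, "az": 0}])

```text
time_s: 22.6
tcp_pos: [531.4, -323.6, 264.9]
eef_rot: [-0.707, -0.001, 0.707, 0.0]
contact_force: [-0.7, 0.6, -0.5]
grip_width: 61.5
```

```bash
python3 st.py
```

```text
t 22.6 tcp [ 531.4 -323.6  264.9] grasp [ 531.4 -323.3  117.9] w 61.5 F [-0.7  0.6 -0.5]
x [-0.     0.002 -1.   ] y [ 0.0016 -1.     -0.0018] z [-1.    -0.002  0.   ] j [ 0.48  0.66 -0.01  1.71  0.    0.77 -1.1 ]
```

Emit:
play_rows(targets=[{"jaw": 0.7, "tx": 0, "ty": 0.18, "tz": 0, "ax": 0, "ay": 0, "az": 0}, {"jaw": 0.7, "tx": 0.1, "ty": 0.18, "tz": 0, "ax": 0, "ay": 0, "az": 0}, {"jaw": 0.7, "tx": 0.3, "ty": 0.18, "tz": 0, "ax": 0, "ay": 0, "az": 0}, {"jaw": 0.7, "tx": 0.5, "ty": 0.18, "tz": 0, "ax": 0, "ay": 0, "az": 0}, {"jaw": 0.7, "tx": 0.7, "ty": 0.18, "tz": 0, "ax": 0, "ay": 0, "az": 0}, {"jaw": 0.7, "tx": 0.87, "ty": 0.18, "tz": 0, "ax": 0, "ay": 0, "az": 0}, {"jaw": 0.7, "tx": 0.87, "ty": 0.18, "tz": 0, "ax": 0, "ay": 0, "az": 0}, {"jaw": 0.3, "tx": 0.87, "ty": 0.18, "tz": 0, "ax": 0, "ay": 0, "az": 0}])

```text
time_s: 23.27
tcp_pos: [530.5, -342.2, 177.1]
eef_rot: [-0.706, -0.001, 0.708, 0.001]
contact_force: [0.4, -0.3, 1.1]
grip_width: 56.5
```

Emit:
play_rows(targets=[{"jaw": 0.3, "tx": 0, "ty": 0, "tz": 0, "ax": 0, "ay": 0, "az": 0}, {"jaw": 0.3, "tx": 0, "ty": 0, "tz": 0, "ax": 0, "ay": 0, "az": 0}, {"jaw": 0.3, "tx": 0, "ty": 0, "tz": 0, "ax": 0, "ay": 0, "az": 0}, {"jaw": 0.3, "tx": 0, "ty": 0, "tz": 0, "ax": 0, "ay": 0, "az": 0}, {"jaw": 0.3, "tx": -0.2, "ty": 0, "tz": 0, "ax": 0, "ay": 0, "az": 0}, {"jaw": 0.3, "tx": -0.4, "ty": 0, "tz": 0, "ax": 0, "ay": 0, "az": 0}, {"jaw": 0.3, "tx": -0.65, "ty": 0, "tz": 0, "ax": 0, "ay": 0, "az": 0}, {"jaw": 0.3, "tx": -0.85, "ty": 0, "tz": 0, "ax": 0, "ay": 0, "az": 0}])

```text
time_s: 23.93
tcp_pos: [530.6, -344.2, 265.0]
eef_rot: [0.707, -0.001, -0.707, -0.0]
contact_force: [1.0, -0.2, -1.7]
grip_width: 39.4
```

```bash
python3 st.py
```

```text
t 23.93 tcp [ 530.6 -344.2  265. ] grasp [ 530.7 -344.3  118. ] w 39.4 F [ 1.  -0.2 -1.7]
x [ 0.001 -0.001 -1.   ] y [-1.2e-03 -1.0e+00  6.0e-04] z [-1.     0.001 -0.001] j [ 0.51  0.67 -0.    1.68  0.    0.79 -1.07]
```

Emit:
play_rows(targets=[{"jaw": 0.3, "tx": 0, "ty": -0.2, "tz": 0, "ax": 0, "ay": 0, "az": 0}, {"jaw": 0.3, "tx": 0, "ty": -0.4, "tz": -0.05, "ax": 0, "ay": 0, "az": 0}, {"jaw": 0.3, "tx": 0, "ty": -0.6, "tz": -0.1, "ax": 0, "ay": 0, "az": 0}, {"jaw": 0.3, "tx": 0, "ty": -0.8, "tz": -0.1, "ax": 0, "ay": 0, "az": 0}, {"jaw": 0.3, "tx": 0, "ty": -1, "tz": -0.1, "ax": 0, "ay": 0, "az": 0}, {"jaw": 0.3, "tx": 0, "ty": -1, "tz": -0.1, "ax": 0, "ay": 0, "az": 0}, {"jaw": 0.3, "tx": 0, "ty": -1, "tz": -0.1, "ax": 0, "ay": 0, "az": 0}, {"jaw": 0.3, "tx": 0, "ty": -1, "tz": -0.1, "ax": 0, "ay": 0, "az": 0}])

```text
time_s: 24.6
tcp_pos: [540.6, -245.1, 263.6]
eef_rot: [0.707, -0.001, -0.707, -0.0]
contact_force: [-1.5, -1.1, -1.2]
grip_width: 39.6
```

Emit:
play_rows(targets=[{"jaw": 0.3, "tx": 0, "ty": -0.2, "tz": 0, "ax": 0, "ay": 0, "az": 0}, {"jaw": 0.3, "tx": 0, "ty": -0.4, "tz": -0.05, "ax": 0, "ay": 0, "az": 0}, {"jaw": 0.3, "tx": 0, "ty": -0.6, "tz": -0.1, "ax": 0, "ay": 0, "az": 0}, {"jaw": 0.3, "tx": 0, "ty": -0.8, "tz": -0.1, "ax": 0, "ay": 0, "az": 0}, {"jaw": 0.3, "tx": 0, "ty": -1, "tz": -0.1, "ax": 0, "ay": 0, "az": 0}, {"jaw": 0.3, "tx": 0, "ty": -1, "tz": -0.1, "ax": 0, "ay": 0, "az": 0}, {"jaw": 0.3, "tx": 0, "ty": -1, "tz": -0.1, "ax": 0, "ay": 0, "az": 0}, {"jaw": 0.3, "tx": 0, "ty": -1, "tz": -0.1, "ax": 0, "ay": 0, "az": 0}])

```text
time_s: 25.27
tcp_pos: [550.7, -146.0, 263.3]
eef_rot: [0.707, -0.002, -0.707, -0.001]
contact_force: [0.0, 0.3, -0.9]
grip_width: 39.5
```

Emit:
play_rows(targets=[{"jaw": 0.3, "tx": 0, "ty": -0.2, "tz": 0, "ax": 0, "ay": 0, "az": 0}, {"jaw": 0.3, "tx": 0, "ty": -0.4, "tz": -0.05, "ax": 0, "ay": 0, "az": 0}, {"jaw": 0.3, "tx": 0, "ty": -0.6, "tz": -0.1, "ax": 0, "ay": 0, "az": 0}, {"jaw": 0.3, "tx": 0, "ty": -0.8, "tz": -0.1, "ax": 0, "ay": 0, "az": 0}, {"jaw": 0.3, "tx": 0, "ty": -1, "tz": -0.1, "ax": 0, "ay": 0, "az": 0}, {"jaw": 0.3, "tx": 0, "ty": -1, "tz": -0.1, "ax": 0, "ay": 0, "az": 0}, {"jaw": 0.3, "tx": 0, "ty": -1, "tz": -0.1, "ax": 0, "ay": 0, "az": 0}, {"jaw": 0.3, "tx": 0, "ty": -1, "tz": -0.1, "ax": 0, "ay": 0, "az": 0}])

```text
time_s: 25.93
tcp_pos: [561.0, -46.3, 263.2]
eef_rot: [0.707, -0.002, -0.707, -0.001]
contact_force: [-0.3, -1.3, -1.1]
grip_width: 39.6
```

Emit:
play_rows(targets=[{"jaw": 0.3, "tx": 0, "ty": -0.2, "tz": 0, "ax": 0, "ay": 0, "az": 0}, {"jaw": 0.3, "tx": 0, "ty": -0.4, "tz": -0.05, "ax": 0, "ay": 0, "az": 0}, {"jaw": 0.3, "tx": 0, "ty": -0.6, "tz": -0.08, "ax": 0, "ay": 0, "az": 0}, {"jaw": 0.3, "tx": 0, "ty": -0.8, "tz": -0.08, "ax": 0, "ay": 0, "az": 0}, {"jaw": 0.3, "tx": 0, "ty": -1, "tz": -0.08, "ax": 0, "ay": 0, "az": 0}, {"jaw": 0.3, "tx": 0, "ty": -1, "tz": -0.08, "ax": 0, "ay": 0, "az": 0}, {"jaw": 0.3, "tx": 0, "ty": -1, "tz": -0.08, "ax": 0, "ay": 0, "az": 0}, {"jaw": 0.3, "tx": 0, "ty": -1, "tz": -0.08, "ax": 0, "ay": 0, "az": 0}])

```text
time_s: 26.6
tcp_pos: [569.2, 53.5, 263.2]
eef_rot: [0.707, -0.002, -0.707, -0.001]
contact_force: [-0.2, -0.8, -0.6]
grip_width: 39.5
```

```bash
python3 st.py
```

```text
t 26.6 tcp [569.2  53.5 263.2] grasp [569.2  53.3 116.2] w 39.5 F [-0.2 -0.8 -0.6]
x [ 0.    -0.001 -1.   ] y [-0.0036 -1.      0.0015] z [-1.     0.004 -0.   ] j [-0.17  0.59 -0.01  1.85  0.01  0.7  -1.76]
```

Emit:
play_rows(targets=[{"jaw": 0.3, "tx": 0, "ty": -0.19, "tz": 0.01, "ax": 0, "ay": 0, "az": 0}, {"jaw": 0.3, "tx": 0.1, "ty": -0.19, "tz": 0.01, "ax": 0, "ay": 0, "az": 0}, {"jaw": 0.3, "tx": 0.3, "ty": -0.19, "tz": 0.01, "ax": 0, "ay": 0, "az": 0}, {"jaw": 0.3, "tx": 0.5, "ty": -0.19, "tz": 0.01, "ax": 0, "ay": 0, "az": 0}, {"jaw": 0.3, "tx": 0.7, "ty": -0.19, "tz": 0.01, "ax": 0, "ay": 0, "az": 0}, {"jaw": 0.3, "tx": 0.77, "ty": -0.19, "tz": 0.01, "ax": 0, "ay": 0, "az": 0}, {"jaw": 0.3, "tx": 0.77, "ty": -0.19, "tz": 0.01, "ax": 0, "ay": 0, "az": 0}, {"jaw": 0.3, "tx": 0.77, "ty": -0.19, "tz": 0.01, "ax": 0, "ay": 0, "az": 0}])

```text
time_s: 27.27
tcp_pos: [568.0, 73.5, 185.7]
eef_rot: [-0.707, 0.001, 0.707, 0.001]
contact_force: [0.5, -0.4, -1.6]
grip_width: 39.4
```

```bash
python3 st.py
```

```text
t 27.27 tcp [568.   73.5 185.7] grasp [567.9  73.4  38.7] w 39.4 F [ 0.5 -0.4 -1.6]
x [-0.001 -0.001 -1.   ] y [-2.4e-03 -1.0e+00  8.0e-04] z [-1.     0.002  0.001] j [-0.2   0.73 -0.01  1.86  0.01  0.56 -1.79]
```

Emit:
play_rows(targets=[{"jaw": 0.3, "tx": 0.025, "ty": 0, "tz": 0, "ax": 0, "ay": 0, "az": 0}, {"jaw": 0.3, "tx": 0.025, "ty": 0, "tz": 0, "ax": 0, "ay": 0, "az": 0}, {"jaw": 0.56, "tx": 0.025, "ty": 0, "tz": 0, "ax": 0, "ay": 0, "az": 0}, {"jaw": 0.56, "tx": 0.025, "ty": 0, "tz": 0, "ax": 0, "ay": 0, "az": 0}, {"jaw": 0.56, "tx": 0.025, "ty": 0, "tz": 0, "ax": 0, "ay": 0, "az": 0}, {"jaw": 0.56, "tx": -0.2, "ty": 0, "tz": 0, "ax": 0, "ay": 0, "az": 0}, {"jaw": 0.56, "tx": -0.5, "ty": 0, "tz": 0, "ax": 0, "ay": 0, "az": 0}, {"jaw": 0.56, "tx": -0.8, "ty": 0, "tz": 0, "ax": 0, "ay": 0, "az": 0}])

```text
time_s: 27.93
tcp_pos: [567.6, 74.9, 266.8]
eef_rot: [-0.707, 0.0, 0.708, 0.0]
contact_force: [1.2, 0.8, 0.4]
grip_width: 49.3
```

```bash
python3 st.py; python3 tins.py t4; python3 -c "
from h import *
snap('wrist','w7')"
```

```text
t 27.93 tcp [567.6  74.9 266.8] grasp [567.3  74.9 119.8] w 49.3 F [1.2 0.8 0.4]
x [-0.002 -0.    -1.   ] y [-8.e-04 -1.e+00  3.e-04] z [-1.     0.001  0.002] j [-0.2   0.59 -0.01  1.84  0.01  0.71 -1.79]
tin 140 [ 614.7 -333.4   36. ]
brass (array([ 429.2, -349.6]), array([19.1, 33.3]), np.float32(-20.6))
```

View pics/w7.png

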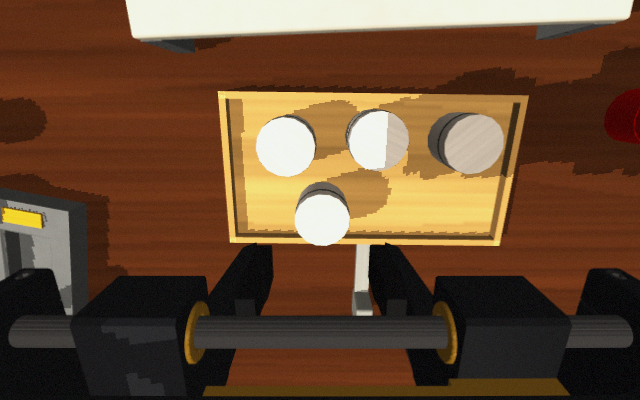

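Emit:
play_rows(targets=[{"jaw": 0.7, "tx": 0, "ty": 0.2, "tz": 0, "ax": 0, "ay": 0, "az": 0}, {"jaw": 0.7, "tx": 0, "ty": 0.4, "tz": -0.05, "ax": 0, "ay": 0, "az": 0}, {"jaw": 0.7, "tx": 0, "ty": 0.6, "tz": -0.12, "ax": 0, "ay": 0, "az": 0}, {"jaw": 0.7, "tx": 0, "ty": 0.8, "tz": -0.12, "ax": 0, "ay": 0, "az": 0}, {"jaw": 0.7, "tx": 0, "ty": 1, "tz": -0.12, "ax": 0, "ay": 0, "az": 0}, {"jaw": 0.7, "tx": 0, "ty": 1, "tz": -0.12, "ax": 0, "ay": 0, "az": 0}, {"jaw": 0.7, "tx": 0, "ty": 1, "tz": -0.12, "ax": 0, "ay": 0, "az": 0}, {"jaw": 0.7, "tx": 0, "ty": 1, "tz": -0.12, "ax": 0, "ay": 0, "az": 0}])

```text
time_s: 28.7
tcp_pos: [579.8, -23.9, 265.9]
eef_rot: [-0.707, -0.0, 0.707, 0.0]
contact_force: [0.2, 0.7, 0.2]
grip_width: 62.1
```

Emit:
play_rows(targets=[{"jaw": 0.7, "tx": 0, "ty": 0.2, "tz": 0, "ax": 0, "ay": 0, "az": 0}, {"jaw": 0.7, "tx": 0, "ty": 0.4, "tz": -0.05, "ax": 0, "ay": 0, "az": 0}, {"jaw": 0.7, "tx": 0, "ty": 0.6, "tz": -0.12, "ax": 0, "ay": 0, "az": 0}, {"jaw": 0.7, "tx": 0, "ty": 0.8, "tz": -0.12, "ax": 0, "ay": 0, "az": 0}, {"jaw": 0.7, "tx": 0, "ty": 1, "tz": -0.12, "ax": 0, "ay": 0, "az": 0}, {"jaw": 0.7, "tx": 0, "ty": 1, "tz": -0.12, "ax": 0, "ay": 0, "az": 0}, {"jaw": 0.7, "tx": 0, "ty": 1, "tz": -0.12, "ax": 0, "ay": 0, "az": 0}, {"jaw": 0.7, "tx": 0, "ty": 1, "tz": -0.12, "ax": 0, "ay": 0, "az": 0}])

```text
time_s: 29.37
tcp_pos: [592.0, -122.8, 266.0]
eef_rot: [-0.707, -0.001, 0.707, 0.0]
contact_force: [0.2, 0.4, 0.3]
grip_width: 61.7
```

Emit:
play_rows(targets=[{"jaw": 0.7, "tx": 0, "ty": 0.2, "tz": 0, "ax": 0, "ay": 0, "az": 0}, {"jaw": 0.7, "tx": 0, "ty": 0.4, "tz": -0.05, "ax": 0, "ay": 0, "az": 0}, {"jaw": 0.7, "tx": 0, "ty": 0.6, "tz": -0.12, "ax": 0, "ay": 0, "az": 0}, {"jaw": 0.7, "tx": 0, "ty": 0.8, "tz": -0.12, "ax": 0, "ay": 0, "az": 0}, {"jaw": 0.7, "tx": 0, "ty": 1, "tz": -0.12, "ax": 0, "ay": 0, "az": 0}, {"jaw": 0.7, "tx": 0, "ty": 1, "tz": -0.12, "ax": 0, "ay": 0, "az": 0}, {"jaw": 0.7, "tx": 0, "ty": 1, "tz": -0.12, "ax": 0, "ay": 0, "az": 0}, {"jaw": 0.7, "tx": 0, "ty": 1, "tz": -0.12, "ax": 0, "ay": 0, "az": 0}])

```text
time_s: 30.03
tcp_pos: [604.2, -222.5, 266.0]
eef_rot: [-0.707, -0.001, 0.707, 0.0]
contact_force: [0.6, 0.7, -0.3]
grip_width: 61.5
```

Emit:
play_rows(targets=[{"jaw": 0.7, "tx": 0, "ty": 0.2, "tz": 0, "ax": 0, "ay": 0, "az": 0}, {"jaw": 0.7, "tx": 0, "ty": 0.4, "tz": -0.05, "ax": 0, "ay": 0, "az": 0}, {"jaw": 0.7, "tx": 0, "ty": 0.6, "tz": -0.12, "ax": 0, "ay": 0, "az": 0}, {"jaw": 0.7, "tx": 0, "ty": 0.8, "tz": -0.12, "ax": 0, "ay": 0, "az": 0}, {"jaw": 0.7, "tx": 0, "ty": 1, "tz": -0.12, "ax": 0, "ay": 0, "az": 0}, {"jaw": 0.7, "tx": 0, "ty": 1, "tz": -0.12, "ax": 0, "ay": 0, "az": 0}, {"jaw": 0.7, "tx": 0, "ty": 1, "tz": -0.12, "ax": 0, "ay": 0, "az": 0}, {"jaw": 0.7, "tx": 0, "ty": 1, "tz": -0.12, "ax": 0, "ay": 0, "az": 0}])

```text
time_s: 30.7
tcp_pos: [616.3, -322.3, 266.0]
eef_rot: [0.707, 0.001, -0.707, -0.0]
contact_force: [0.3, 0.2, -0.3]
grip_width: 61.4
```

```bash
python3 st.py;python3 -c "
from h import *
snap('wrist','w8')"
```

```text
t 30.7 tcp [ 616.3 -322.3  266. ] grasp [ 616.3 -322.   119. ] w 61.4 F [ 0.3  0.2 -0.3]
x [ 0.     0.002 -1.   ] y [ 0.0016 -1.     -0.0021] z [-1.    -0.002 -0.   ] j [ 0.42  0.77 -0.    1.49 -0.    0.88 -1.15]
```

View pics/w8.png

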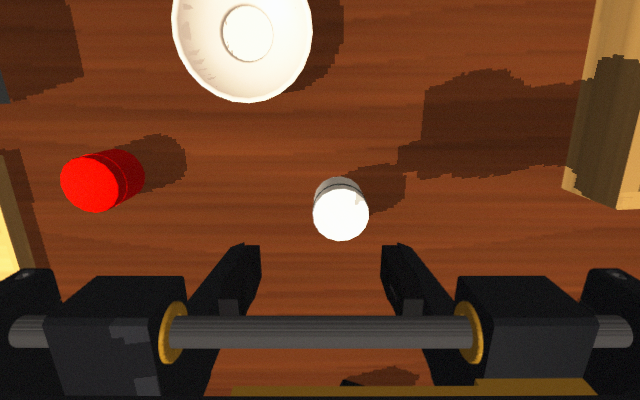

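Emit:
play_rows(targets=[{"jaw": 0.7, "tx": 0, "ty": 0.13, "tz": -0.01, "ax": 0, "ay": 0, "az": 0}, {"jaw": 0.7, "tx": 0.1, "ty": 0.13, "tz": -0.01, "ax": 0, "ay": 0, "az": 0}, {"jaw": 0.7, "tx": 0.3, "ty": 0.13, "tz": -0.01, "ax": 0, "ay": 0, "az": 0}, {"jaw": 0.7, "tx": 0.5, "ty": 0.13, "tz": -0.01, "ax": 0, "ay": 0, "az": 0}, {"jaw": 0.7, "tx": 0.7, "ty": 0.13, "tz": -0.01, "ax": 0, "ay": 0, "az": 0}, {"jaw": 0.7, "tx": 0.88, "ty": 0.13, "tz": -0.01, "ax": 0, "ay": 0, "az": 0}, {"jaw": 0.7, "tx": 0.88, "ty": 0.13, "tz": -0.01, "ax": 0, "ay": 0, "az": 0}, {"jaw": 0.3, "tx": 0.88, "ty": 0.13, "tz": -0.01, "ax": 0, "ay": 0, "az": 0}])

```text
time_s: 31.42
tcp_pos: [616.0, -337.9, 176.9]
eef_rot: [-0.706, 0.0, 0.708, 0.001]
contact_force: [0.8, -0.6, 0.2]
grip_width: 56.7
```

Emit:
play_rows(targets=[{"jaw": 0.3, "tx": 0, "ty": 0, "tz": 0, "ax": 0, "ay": 0, "az": 0}, {"jaw": 0.3, "tx": 0, "ty": 0, "tz": 0, "ax": 0, "ay": 0, "az": 0}, {"jaw": 0.3, "tx": 0, "ty": 0, "tz": 0, "ax": 0, "ay": 0, "az": 0}, {"jaw": 0.3, "tx": 0, "ty": 0, "tz": 0, "ax": 0, "ay": 0, "az": 0}, {"jaw": 0.3, "tx": -0.2, "ty": 0, "tz": 0, "ax": 0, "ay": 0, "az": 0}, {"jaw": 0.3, "tx": -0.4, "ty": 0, "tz": 0, "ax": 0, "ay": 0, "az": 0}, {"jaw": 0.3, "tx": -0.65, "ty": 0, "tz": 0, "ax": 0, "ay": 0, "az": 0}, {"jaw": 0.3, "tx": -0.85, "ty": 0, "tz": 0, "ax": 0, "ay": 0, "az": 0}])

```text
time_s: 32.08
tcp_pos: [616.7, -338.3, 265.2]
eef_rot: [0.707, -0.001, -0.707, -0.0]
contact_force: [1.6, -0.2, 0.2]
grip_width: 39.5
```

```bash
python3 st.py
```

```text
t 32.08 tcp [ 616.7 -338.3  265.2] grasp [ 616.9 -338.3  118.2] w 39.5 F [ 1.6 -0.2  0.2]
x [ 0.001 -0.001 -1.   ] y [-1.1e-03 -1.0e+00  6.0e-04] z [-1.     0.001 -0.001] j [ 0.44  0.78  0.    1.47 -0.    0.89 -1.13]
```

Emit:
play_rows(targets=[{"jaw": 0.3, "tx": 0, "ty": -0.2, "tz": 0, "ax": 0, "ay": 0, "az": 0}, {"jaw": 0.3, "tx": 0, "ty": -0.4, "tz": 0.05, "ax": 0, "ay": 0, "az": 0}, {"jaw": 0.3, "tx": 0, "ty": -0.6, "tz": 0.1, "ax": 0, "ay": 0, "az": 0}, {"jaw": 0.3, "tx": 0, "ty": -0.8, "tz": 0.15, "ax": 0, "ay": 0, "az": 0}, {"jaw": 0.3, "tx": 0, "ty": -1, "tz": 0.15, "ax": 0, "ay": 0, "az": 0}, {"jaw": 0.3, "tx": 0, "ty": -1, "tz": 0.15, "ax": 0, "ay": 0, "az": 0}, {"jaw": 0.3, "tx": 0, "ty": -1, "tz": 0.15, "ax": 0, "ay": 0, "az": 0}, {"jaw": 0.3, "tx": 0, "ty": -1, "tz": 0.15, "ax": 0, "ay": 0, "az": 0}])

```text
time_s: 32.75
tcp_pos: [601.7, -239.1, 263.6]
eef_rot: [0.707, -0.001, -0.707, -0.0]
contact_force: [-0.4, -0.2, -1.3]
grip_width: 39.8
```

Emit:
play_rows(targets=[{"jaw": 0.3, "tx": 0, "ty": -0.2, "tz": 0, "ax": 0, "ay": 0, "az": 0}, {"jaw": 0.3, "tx": 0, "ty": -0.4, "tz": 0.05, "ax": 0, "ay": 0, "az": 0}, {"jaw": 0.3, "tx": 0, "ty": -0.6, "tz": 0.1, "ax": 0, "ay": 0, "az": 0}, {"jaw": 0.3, "tx": 0, "ty": -0.8, "tz": 0.15, "ax": 0, "ay": 0, "az": 0}, {"jaw": 0.3, "tx": 0, "ty": -1, "tz": 0.15, "ax": 0, "ay": 0, "az": 0}, {"jaw": 0.3, "tx": 0, "ty": -1, "tz": 0.15, "ax": 0, "ay": 0, "az": 0}, {"jaw": 0.3, "tx": 0, "ty": -1, "tz": 0.15, "ax": 0, "ay": 0, "az": 0}, {"jaw": 0.3, "tx": 0, "ty": -1, "tz": 0.15, "ax": 0, "ay": 0, "az": 0}])

```text
time_s: 33.42
tcp_pos: [586.9, -140.1, 263.4]
eef_rot: [0.707, -0.002, -0.707, -0.001]
contact_force: [-0.3, -0.2, -0.2]
grip_width: 39.4
```

Emit:
play_rows(targets=[{"jaw": 0.3, "tx": 0, "ty": -0.2, "tz": 0, "ax": 0, "ay": 0, "az": 0}, {"jaw": 0.3, "tx": 0, "ty": -0.4, "tz": 0.05, "ax": 0, "ay": 0, "az": 0}, {"jaw": 0.3, "tx": 0, "ty": -0.6, "tz": 0.1, "ax": 0, "ay": 0, "az": 0}, {"jaw": 0.3, "tx": 0, "ty": -0.8, "tz": 0.15, "ax": 0, "ay": 0, "az": 0}, {"jaw": 0.3, "tx": 0, "ty": -1, "tz": 0.15, "ax": 0, "ay": 0, "az": 0}, {"jaw": 0.3, "tx": 0, "ty": -1, "tz": 0.15, "ax": 0, "ay": 0, "az": 0}, {"jaw": 0.3, "tx": 0, "ty": -1, "tz": 0.15, "ax": 0, "ay": 0, "az": 0}, {"jaw": 0.3, "tx": 0, "ty": -1, "tz": 0.15, "ax": 0, "ay": 0, "az": 0}])

```text
time_s: 34.08
tcp_pos: [572.2, -40.3, 263.3]
eef_rot: [0.707, -0.002, -0.707, -0.001]
contact_force: [0.2, -0.5, -0.0]
grip_width: 39.4
```

Emit:
play_rows(targets=[{"jaw": 0.3, "tx": 0, "ty": -0.2, "tz": 0.05, "ax": 0, "ay": 0, "az": 0}, {"jaw": 0.3, "tx": 0, "ty": -0.41, "tz": 0.05, "ax": 0, "ay": 0, "az": 0}, {"jaw": 0.3, "tx": 0.1, "ty": -0.41, "tz": 0.05, "ax": 0, "ay": 0, "az": 0}, {"jaw": 0.3, "tx": 0.3, "ty": -0.41, "tz": 0.05, "ax": 0, "ay": 0, "az": 0}, {"jaw": 0.3, "tx": 0.5, "ty": -0.41, "tz": 0.05, "ax": 0, "ay": 0, "az": 0}, {"jaw": 0.3, "tx": 0.7, "ty": -0.41, "tz": 0.05, "ax": 0, "ay": 0, "az": 0}, {"jaw": 0.3, "tx": 0.78, "ty": -0.41, "tz": 0.05, "ax": 0, "ay": 0, "az": 0}, {"jaw": 0.3, "tx": 0.78, "ty": -0.41, "tz": 0.05, "ax": 0, "ay": 0, "az": 0}])

```text
time_s: 34.75
tcp_pos: [566.7, 0.8, 183.7]
eef_rot: [-0.706, 0.002, 0.708, 0.001]
contact_force: [-0.5, 0.5, -0.6]
grip_width: 39.4
```

```bash
python3 st.py
```

```text
t 34.75 tcp [566.7   0.8 183.7] grasp [566.4   0.6  36.7] w 39.4 F [-0.5  0.5 -0.6]
x [-0.002 -0.001 -1.   ] y [-0.0033 -1.      0.0014] z [-1.     0.003  0.002] j [-0.08  0.72 -0.01  1.87  0.01  0.55 -1.67]
```

Emit:
play_rows(targets=[{"jaw": 0.3, "tx": 0, "ty": 0, "tz": 0, "ax": 0, "ay": 0, "az": 0}, {"jaw": 0.3, "tx": 0.02, "ty": 0, "tz": 0, "ax": 0, "ay": 0, "az": 0}, {"jaw": 0.56, "tx": 0.02, "ty": 0, "tz": 0, "ax": 0, "ay": 0, "az": 0}, {"jaw": 0.56, "tx": 0.02, "ty": 0, "tz": 0, "ax": 0, "ay": 0, "az": 0}, {"jaw": 0.56, "tx": 0.02, "ty": 0, "tz": 0, "ax": 0, "ay": 0, "az": 0}, {"jaw": 0.56, "tx": -0.2, "ty": 0, "tz": 0, "ax": 0, "ay": 0, "az": 0}, {"jaw": 0.56, "tx": -0.5, "ty": 0, "tz": 0, "ax": 0, "ay": 0, "az": 0}, {"jaw": 0.56, "tx": -0.8, "ty": 0, "tz": 0, "ax": 0, "ay": 0, "az": 0}])

```text
time_s: 35.42
tcp_pos: [566.5, 3.0, 265.8]
eef_rot: [-0.707, 0.0, 0.708, 0.0]
contact_force: [-0.1, 0.4, 0.6]
grip_width: 49.4
```

```bash
python3 st.py; python3 tins.py t5; python3 -c "
from h import *
snap('wrist','w9')"
```

```text
t 35.42 tcp [566.5   3.  265.8] grasp [566.2   3.  118.8] w 49.4 F [-0.1  0.4  0.6]
x [-0.002 -0.    -1.   ] y [-8.e-04 -1.e+00  1.e-04] z [-1.     0.001  0.002] j [-0.08  0.58 -0.01  1.86  0.01  0.7  -1.66]
brass (array([ 402.6, -348. ]), array([19.1, 33.1]), np.float32(-20.5))
```

View pics/w9.png

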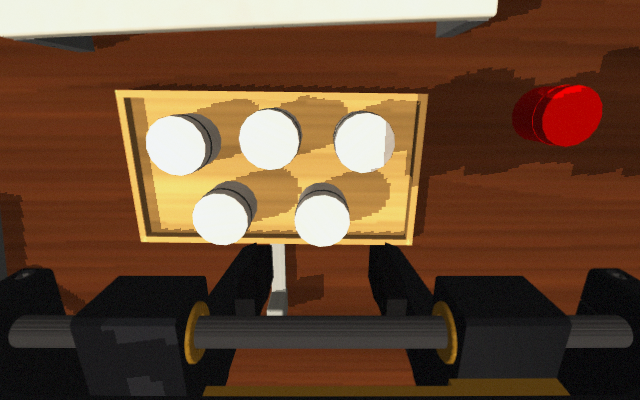

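Emit:
play_rows(targets=[{"jaw": 0.5, "tx": 0, "ty": -0.15, "tz": 0.2, "ax": 0, "ay": 0, "az": 0}, {"jaw": 0.5, "tx": 0, "ty": -0.3, "tz": 0.4, "ax": 0, "ay": 0, "az": 0}, {"jaw": 0.5, "tx": 0, "ty": -0.37, "tz": 0.6, "ax": 0, "ay": 0, "az": 0}, {"jaw": 0.5, "tx": 0, "ty": -0.37, "tz": 0.8, "ax": 0, "ay": 0, "az": 0}, {"jaw": 0.5, "tx": 0, "ty": -0.37, "tz": 0.91, "ax": 0, "ay": 0, "az": 0}, {"jaw": 0.5, "tx": 0, "ty": -0.37, "tz": 0.91, "ax": 0, "ay": 0, "az": 0}, {"jaw": 0.5, "tx": 0, "ty": -0.37, "tz": 0.91, "ax": 0, "ay": 0, "az": 0}, {"jaw": 0.5, "tx": 0, "ty": -0.37, "tz": 0.91, "ax": 0, "ay": 0, "az": 0}])

```text
time_s: 36.18
tcp_pos: [476.9, 40.0, 265.3]
eef_rot: [0.708, -0.0, -0.707, -0.0]
contact_force: [-1.1, 0.8, 0.2]
grip_width: 44.6
```

```bash
python3 st.py; python3 -c "
from h import *
c=snap('wrist','w10')
print(proj(c,[[475.5,40,36],[473,40,36]]))"
```

```text
t 36.18 tcp [476.9  40.  265.3] grasp [477.1  40.  118.3] w 44.6 F [-1.1  0.8  0.2]
x [ 0.001  0.    -1.   ] y [-1.2e-03 -1.0e+00 -1.0e-04] z [-1.     0.001 -0.001] j [-0.16  0.47 -0.02  2.08  0.01  0.59 -1.76]
[[319.53464981 217.86731041]
 [319.54132115 221.17647951]]
```

View pics/w10.png

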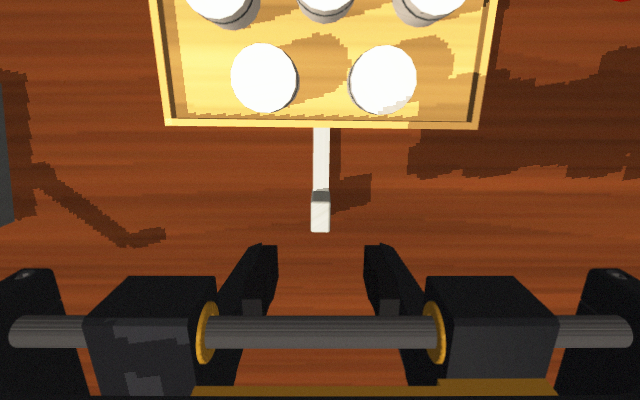

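Emit:
play_rows(targets=[{"jaw": 0.5, "tx": 0.2, "ty": 0, "tz": 0.01, "ax": 0, "ay": 0, "az": 0}, {"jaw": 0.5, "tx": 0.4, "ty": 0, "tz": 0.01, "ax": 0, "ay": 0, "az": 0}, {"jaw": 0.5, "tx": 0.6, "ty": 0, "tz": 0.01, "ax": 0, "ay": 0, "az": 0}, {"jaw": 0.5, "tx": 0.8, "ty": 0, "tz": 0.01, "ax": 0, "ay": 0, "az": 0}, {"jaw": 0.5, "tx": 0.9, "ty": 0, "tz": 0.01, "ax": 0, "ay": 0, "az": 0}, {"jaw": 0.5, "tx": 0.93, "ty": 0, "tz": 0.01, "ax": 0, "ay": 0, "az": 0}, {"jaw": 0.5, "tx": 0.93, "ty": 0, "tz": 0.01, "ax": 0, "ay": 0, "az": 0}, {"jaw": 0.5, "tx": 0.93, "ty": 0, "tz": 0.01, "ax": 0, "ay": 0, "az": 0}])

```text
time_s: 36.9
tcp_pos: [475.6, 40.0, 172.7]
eef_rot: [0.707, -0.0, -0.707, -0.0]
contact_force: [0.8, 0.2, -0.1]
grip_width: 43.9
```

```bash
python3 st.py
```

```text
t 36.9 tcp [475.6  40.  172.7] grasp [475.7  40.   25.7] w 43.9 F [ 0.8  0.2 -0.1]
x [ 0.001  0.    -1.   ] y [-1.2e-03 -1.0e+00 -1.0e-04] z [-1.     0.001 -0.001] j [-0.17  0.66 -0.01  2.1   0.02  0.38 -1.77]
```

Emit:
play_rows(targets=[{"jaw": 0.3, "tx": 0, "ty": 0, "tz": 0, "ax": 0, "ay": 0, "az": 0}, {"jaw": 0.1, "tx": 0, "ty": 0, "tz": 0, "ax": 0, "ay": 0, "az": 0}, {"jaw": 0, "tx": 0, "ty": 0, "tz": 0, "ax": 0, "ay": 0, "az": 0}, {"jaw": 0, "tx": 0, "ty": 0, "tz": 0, "ax": 0, "ay": 0, "az": 0}, {"jaw": 0, "tx": 0, "ty": 0, "tz": 0, "ax": 0, "ay": 0, "az": 0}, {"jaw": 0, "tx": 0, "ty": 0, "tz": 0, "ax": 0, "ay": 0, "az": 0}, {"jaw": 0, "tx": 0, "ty": 0, "tz": 0, "ax": 0, "ay": 0, "az": 0}, {"jaw": 0, "tx": 0, "ty": 0, "tz": 0, "ax": 0, "ay": 0, "az": 0}], newtons=40)

```text
time_s: 37.57
tcp_pos: [475.1, 40.0, 172.5]
eef_rot: [0.707, -0.0, -0.707, -0.001]
contact_force: [-0.7, 0.2, 5.5]
grip_width: 13.5
```

```bash
python3 st.py
```

```text
t 37.57 tcp [475.1  40.  172.5] grasp [475.2  40.1  25.5] w 13.5 F [-0.7  0.2  5.5]
x [ 0.  0. -1.] y [-1.4e-03 -1.0e+00 -1.0e-04] z [-1.     0.001 -0.   ] j [-0.17  0.66 -0.01  2.1   0.02  0.38 -1.77]
```

Emit:
play_rows(targets=[{"jaw": 0, "tx": 0, "ty": 0, "tz": -0.03, "ax": -0.005, "ay": 0, "az": 0}, {"jaw": 0, "tx": 0, "ty": 0, "tz": -0.07, "ax": -0.01, "ay": 0, "az": 0}, {"jaw": 0, "tx": 0, "ty": 0, "tz": -0.13, "ax": -0.015, "ay": 0, "az": 0}, {"jaw": 0, "tx": 0, "ty": 0, "tz": -0.19, "ax": -0.02, "ay": 0, "az": 0}, {"jaw": 0, "tx": 0, "ty": 0, "tz": -0.25, "ax": -0.025, "ay": 0, "az": 0}, {"jaw": 0, "tx": 0, "ty": 0, "tz": -0.3, "ax": -0.03, "ay": 0, "az": 0}, {"jaw": 0, "tx": 0, "ty": 0, "tz": -0.33, "ax": -0.03, "ay": 0, "az": 0}, {"jaw": 0, "tx": 0, "ty": 0, "tz": -0.35, "ax": -0.03, "ay": 0, "az": 0}])

```text
time_s: 38.23
tcp_pos: [506.9, 39.6, 171.7]
eef_rot: [-0.704, -0.01, 0.71, -0.011]
contact_force: [-12.1, -0.3, 14.3]
grip_width: 13.6
```

```bash
python3 st.py; python3 -c "
from h import *
c=snap('wrist','w11')
c=snap('top','t6')"
```

```text
t 38.23 tcp [506.9  39.6 171.7] grasp [505.5  39.4  24.7] w 13.6 F [-12.1  -0.3  14.3]
x [-0.009 -0.001 -1.   ] y [ 0.0307 -0.9995  0.0011] z [-0.999 -0.031  0.009] j [-0.15  0.69 -0.02  2.02  0.03  0.45 -1.74]
```

View pics/w11.png

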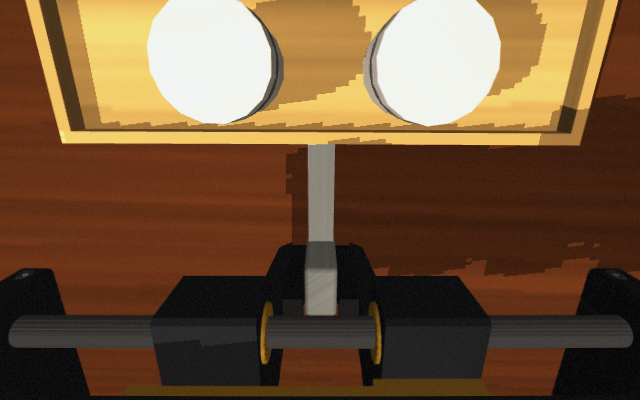

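View pics/t6.png

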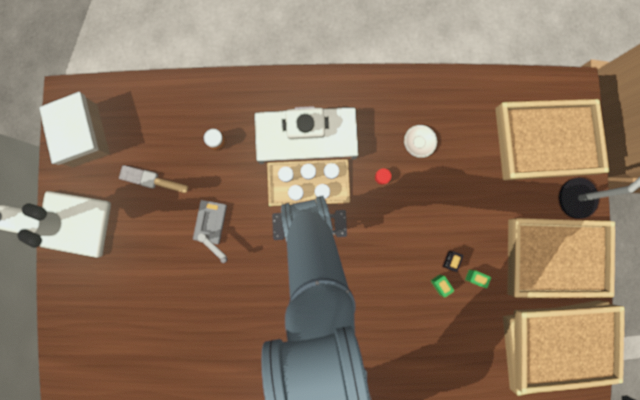

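Run:
```python
from wm import *
c=load('t6'); hsv=cv2.cvtColor(c['pixels'],cv2.COLOR_RGB2HSV)
wood=(hsv[...,0]>12)&(hsv[...,0]<28)&(hsv[...,1]>60)&(hsv[...,2]>120)
w=win(wood,255,360,162,200)
r=rectof(c,w,14); print('tray',r)
cx=np.array(r[0]); th=np.radians(1.75); d=cx-[750,44.5]; print(d@[[np.cos(th),-np.sin(th)],[np.sin(th),np.cos(th)]])
cw=load('w11'); Q=onz(cw,[[62,143],[580,145]],14); print(Q)
```

```text
tray (array([630.4,  45.4]), array([230.4, 103.2]), np.float32(89.1))
[-119.5167328     4.55198641]
[[562.8994792  151.46368313  14.        ]
 [568.84273385 -71.107284    14.        ]]
```

Emit:
play_rows(targets=[{"jaw": 0, "tx": -0.01, "ty": 0, "tz": -0.04, "ax": 0, "ay": 0, "az": 0}, {"jaw": 0, "tx": -0.01, "ty": 0, "tz": -0.12, "ax": 0, "ay": 0, "az": 0}, {"jaw": 0, "tx": -0.01, "ty": 0, "tz": -0.22, "ax": 0, "ay": 0, "az": 0}, {"jaw": 0, "tx": -0.01, "ty": 0, "tz": -0.32, "ax": 0, "ay": 0, "az": 0}, {"jaw": 0, "tx": -0.01, "ty": 0, "tz": -0.42, "ax": 0, "ay": 0, "az": 0}, {"jaw": 0, "tx": -0.01, "ty": 0, "tz": -0.52, "ax": 0, "ay": 0, "az": 0}, {"jaw": 0, "tx": -0.01, "ty": 0, "tz": -0.6, "ax": 0, "ay": 0, "az": 0}, {"jaw": 0, "tx": -0.01, "ty": 0, "tz": -0.65, "ax": 0, "ay": 0, "az": 0}])

```text
time_s: 39.0
tcp_pos: [573.6, 41.8, 172.4]
eef_rot: [-0.705, -0.011, 0.709, -0.011]
contact_force: [-6.4, 0.4, 5.4]
grip_width: 13.5
```

```bash
python3 st.py; python3 -c "
from h import *
c=snap('wrist','w12')
c=snap('side','s1')"
```

```text
t 39.0 tcp [573.6  41.8 172.4] grasp [572.7  41.7  25.4] w 13.5 F [-6.4  0.4  5.4]
x [-0.006 -0.001 -1.   ] y [ 3.070e-02 -9.995e-01  6.000e-04] z [-1.    -0.031  0.006] j [-0.13  0.75 -0.02  1.85  0.03  0.55 -1.72]
```

View pics/w12.png

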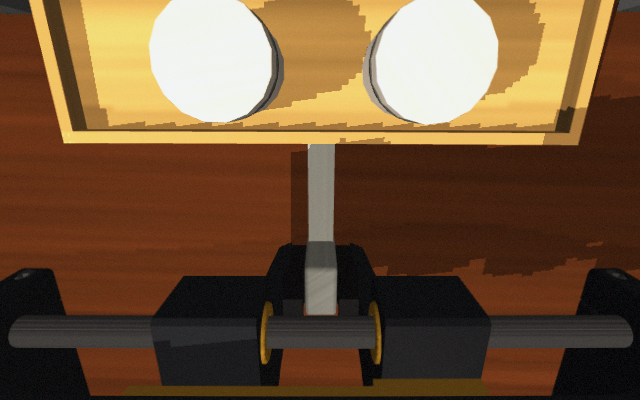

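View pics/s1.png

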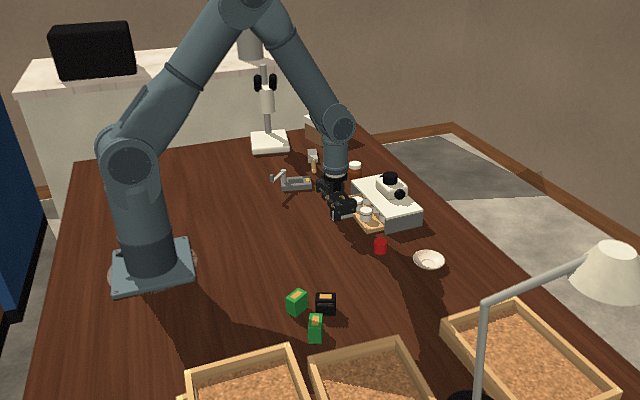

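Emit:
play_rows(targets=[{"jaw": 0, "tx": 0, "ty": 0, "tz": -0.04, "ax": 0, "ay": 0, "az": 0}, {"jaw": 0, "tx": 0, "ty": 0, "tz": -0.12, "ax": 0, "ay": 0, "az": 0}, {"jaw": 0, "tx": 0, "ty": 0, "tz": -0.2, "ax": 0, "ay": 0, "az": 0}, {"jaw": 0, "tx": 0, "ty": 0, "tz": -0.28, "ax": 0, "ay": 0, "az": 0}, {"jaw": 0, "tx": 0, "ty": 0, "tz": -0.36, "ax": 0, "ay": 0, "az": 0}, {"jaw": 0, "tx": 0, "ty": 0, "tz": -0.42, "ax": 0, "ay": 0, "az": 0}, {"jaw": 0, "tx": 0, "ty": 0, "tz": -0.47, "ax": 0, "ay": 0, "az": 0}, {"jaw": 0, "tx": 0, "ty": 0, "tz": -0.5, "ax": 0, "ay": 0, "az": 0}])

```text
time_s: 39.77
tcp_pos: [625.5, 43.5, 172.9]
eef_rot: [0.707, 0.011, -0.707, 0.011]
contact_force: [-1.2, 0.1, -4.0]
grip_width: 13.9
```

Emit:
play_rows(targets=[{"jaw": 0, "tx": 0, "ty": 0, "tz": -0.02, "ax": 0, "ay": 0, "az": 0}, {"jaw": 0, "tx": 0, "ty": 0, "tz": -0.03, "ax": 0, "ay": 0, "az": 0}, {"jaw": 0, "tx": 0, "ty": 0, "tz": -0.04, "ax": 0, "ay": 0, "az": 0}, {"jaw": 0, "tx": 0, "ty": 0, "tz": -0.05, "ax": 0, "ay": 0, "az": 0}, {"jaw": 0, "tx": 0, "ty": 0, "tz": -0.06, "ax": 0, "ay": 0, "az": 0}, {"jaw": 0, "tx": 0, "ty": 0, "tz": -0.07, "ax": 0, "ay": 0, "az": 0}, {"jaw": 0, "tx": 0, "ty": 0, "tz": -0.08, "ax": 0, "ay": 0, "az": 0}, {"jaw": 0, "tx": 0, "ty": 0, "tz": -0.08, "ax": 0, "ay": 0, "az": 0}])

```text
time_s: 40.43
tcp_pos: [633.1, 43.7, 173.3]
eef_rot: [0.707, 0.011, -0.707, 0.011]
contact_force: [-0.2, 0.2, -3.9]
grip_width: 13.5
```

```bash
python3 st.py; python3 -c "
from h import *
c=snap('wrist','w13')"
```

```text
t 40.43 tcp [633.1  43.7 173.3] grasp [633.1  43.7  26.3] w 13.5 F [-0.2  0.2 -3.9]
x [ 0. -0. -1.] y [ 0.0304 -0.9995  0.    ] z [-1.   -0.03 -0.  ] j [-0.13  0.82 -0.02  1.69  0.03  0.64 -1.7 ]
```

View pics/w13.png

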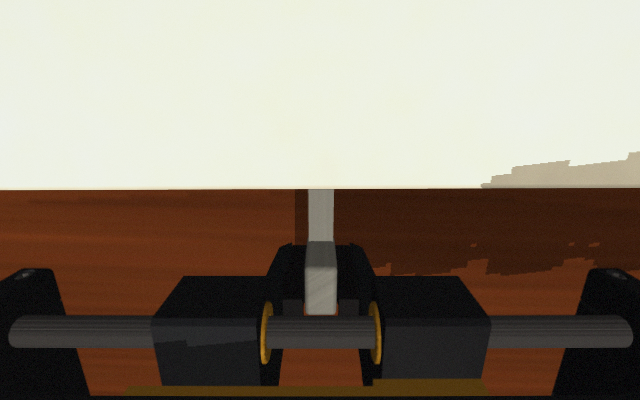

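Emit:
play_rows(targets=[{"jaw": 0, "tx": 0.01, "ty": 0, "tz": -0.01, "ax": 0, "ay": 0, "az": 0}, {"jaw": 0, "tx": 0.01, "ty": 0, "tz": -0.02, "ax": 0, "ay": 0, "az": 0}, {"jaw": 0, "tx": 0.01, "ty": 0, "tz": -0.02, "ax": 0, "ay": 0, "az": 0}, {"jaw": 0, "tx": 0.01, "ty": 0, "tz": -0.03, "ax": 0, "ay": 0, "az": 0}, {"jaw": 0, "tx": 0.01, "ty": 0, "tz": -0.03, "ax": 0, "ay": 0, "az": 0}, {"jaw": 0, "tx": 0.01, "ty": 0, "tz": -0.04, "ax": 0, "ay": 0, "az": 0}, {"jaw": 0, "tx": 0.01, "ty": 0, "tz": -0.04, "ax": 0, "ay": 0, "az": 0}, {"jaw": 0, "tx": 0.01, "ty": 0, "tz": -0.04, "ax": 0, "ay": 0, "az": 0}])

```text
time_s: 41.15
tcp_pos: [634.5, 43.6, 172.2]
eef_rot: [-0.704, -0.01, 0.71, -0.011]
contact_force: [-13.2, -1.3, 9.7]
grip_width: 13.5
```

```bash
python3 st.py; python3 -c "
from h import *
c=load('w13'); print(onz(c,[[320,188],[100,189.5],[540,187]],62))"
```

```text
t 41.15 tcp [634.5  43.6 172.2] grasp [633.4  43.5  25.2] w 13.5 F [-13.2  -1.3   9.7]
x [-0.008 -0.001 -1.   ] y [ 3.040e-02 -9.995e-01  7.000e-04] z [-1.    -0.03   0.008] j [-0.12  0.82 -0.02  1.68  0.03  0.65 -1.7 ]
[[687.01448229  44.92900769  62.        ]
 [684.56678276 110.64504384  62.        ]
 [689.32857916 -20.68202754  62.        ]]
```

Emit:
play_rows(targets=[{"jaw": 0, "tx": 0, "ty": 0, "tz": -0.01, "ax": 0, "ay": 0, "az": 0}, {"jaw": 0, "tx": 0, "ty": 0, "tz": -0.02, "ax": 0, "ay": 0, "az": 0}, {"jaw": 0, "tx": 0, "ty": 0, "tz": -0.03, "ax": 0, "ay": 0, "az": 0}, {"jaw": 0, "tx": 0, "ty": 0, "tz": -0.04, "ax": 0, "ay": 0, "az": 0}, {"jaw": 0, "tx": 0, "ty": 0, "tz": -0.04, "ax": 0, "ay": 0, "az": 0}, {"jaw": 0, "tx": 0, "ty": 0, "tz": -0.04, "ax": 0, "ay": 0, "az": 0}, {"jaw": 0, "tx": 0, "ty": 0, "tz": -0.04, "ax": 0, "ay": 0, "az": 0}, {"jaw": 0, "tx": 0, "ty": 0, "tz": -0.04, "ax": 0, "ay": 0, "az": 0}])

```text
time_s: 41.82
tcp_pos: [635.9, 43.7, 172.0]
eef_rot: [-0.702, -0.01, 0.713, -0.011]
contact_force: [-24.6, -2.7, 20.7]
grip_width: 13.7
```

```bash
python3 st.py
```

```text
t 41.82 tcp [635.9  43.7 172. ] grasp [633.6  43.4  25.1] w 13.7 F [-24.6  -2.7  20.7]
x [-0.016 -0.002 -1.   ] y [ 0.0304 -0.9995  0.0011] z [-0.999 -0.03   0.016] j [-0.12  0.82 -0.02  1.67  0.02  0.66 -1.7 ]
```

Emit:
play_rows(targets=[{"jaw": 0, "tx": 0, "ty": 0, "tz": 0.03, "ax": 0, "ay": 0, "az": 0}, {"jaw": 0, "tx": 0, "ty": 0, "tz": 0.04, "ax": 0, "ay": 0, "az": 0}, {"jaw": 0, "tx": 0, "ty": 0, "tz": 0.04, "ax": 0, "ay": 0, "az": 0}, {"jaw": 0.1, "tx": 0, "ty": 0, "tz": 0.04, "ax": 0, "ay": 0, "az": 0}, {"jaw": 0.3, "tx": 0, "ty": 0, "tz": 0.04, "ax": 0, "ay": 0, "az": 0}, {"jaw": 0.5, "tx": 0, "ty": 0, "tz": 0.04, "ax": 0, "ay": 0, "az": 0}, {"jaw": 0.5, "tx": 0, "ty": 0, "tz": 0.04, "ax": 0, "ay": 0, "az": 0}, {"jaw": 0.5, "tx": 0, "ty": 0, "tz": 0.04, "ax": 0, "ay": 0, "az": 0}])

```text
time_s: 42.48
tcp_pos: [637.8, 44.0, 172.8]
eef_rot: [0.708, 0.011, -0.706, 0.011]
contact_force: [-0.4, 0.3, -0.8]
grip_width: 38.5
```

```bash
python3 st.py
```

```text
t 42.48 tcp [637.8  44.  172.8] grasp [638.2  44.1  25.8] w 38.5 F [-0.4  0.3 -0.8]
x [ 0.003  0.    -1.   ] y [ 3.050e-02 -9.995e-01 -3.000e-04] z [-1.    -0.03  -0.003] j [-0.12  0.82 -0.02  1.67  0.03  0.64 -1.7 ]
```

Emit:
play_rows(targets=[{"jaw": 0.6, "tx": -0.15, "ty": 0, "tz": 0, "ax": 0, "ay": 0, "az": 0}, {"jaw": 0.6, "tx": -0.35, "ty": 0, "tz": 0, "ax": 0, "ay": 0, "az": 0}, {"jaw": 0.6, "tx": -0.6, "ty": 0, "tz": 0.2, "ax": 0.03, "ay": 0, "az": 0}, {"jaw": 0.6, "tx": -0.9, "ty": 0, "tz": 0.4, "ax": 0.03, "ay": 0, "az": 0}, {"jaw": 0.6, "tx": -1, "ty": 0, "tz": 0.6, "ax": 0.03, "ay": 0, "az": 0}, {"jaw": 0.6, "tx": -1, "ty": 0, "tz": 0.8, "ax": 0.03, "ay": 0, "az": 0}, {"jaw": 0.6, "tx": -1, "ty": 0, "tz": 1, "ax": 0.03, "ay": 0, "az": 0}, {"jaw": 0.6, "tx": -1, "ty": 0, "tz": 1, "ax": 0.03, "ay": 0, "az": 0}], newtons=20)

```text
time_s: 43.15
tcp_pos: [534.1, 40.6, 273.3]
eef_rot: [-0.706, 0.0, 0.708, 0.0]
contact_force: [-1.4, 0.2, -0.6]
grip_width: 52.6
```

```bash
python3 st.py; python3 tins.py t7; python3 -c "
from h import *
c=snap('wrist','w14'); snap('side','s2')"
```

```text
t 43.15 tcp [534.1  40.6 273.3] grasp [533.8  40.6 126.3] w 52.6 F [-1.4  0.2 -0.6]
x [-0.002 -0.    -1.   ] y [-7.e-04 -1.e+00  2.e-04] z [-1.     0.001  0.002] j [-0.14  0.53 -0.02  1.93  0.02  0.68 -1.75]
brass (array([ 402.6, -348. ]), array([19.1, 33.1]), np.float32(-20.5))
```

View pics/w14.png

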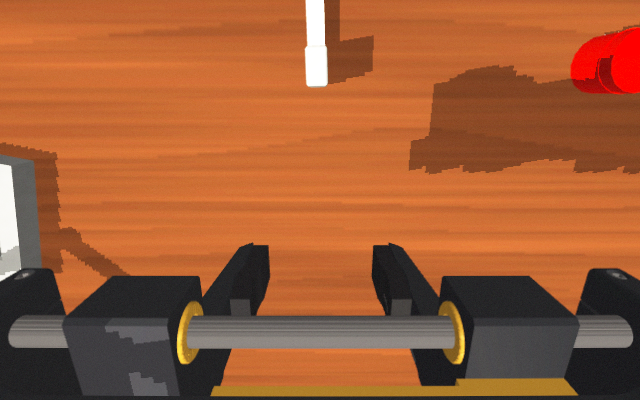

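```bash
python3 -c "
import cv2
a=cv2.imread('pics/t7.png')[90:290,180:500]; cv2.imwrite('pics/t7c.png',cv2.resize(a,None,fx=2.5,fy=2.5,interpolation=cv2.INTER_CUBIC))
a=cv2.imread('pics/s2.png')[120:270,250:470]; cv2.imwrite('pics/s2c.png',cv2.resize(a,None,fx=3.5,fy=3.5,interpolation=cv2.INTER_CUBIC))"
```

```text
(no output)
```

View pics/t7c.png

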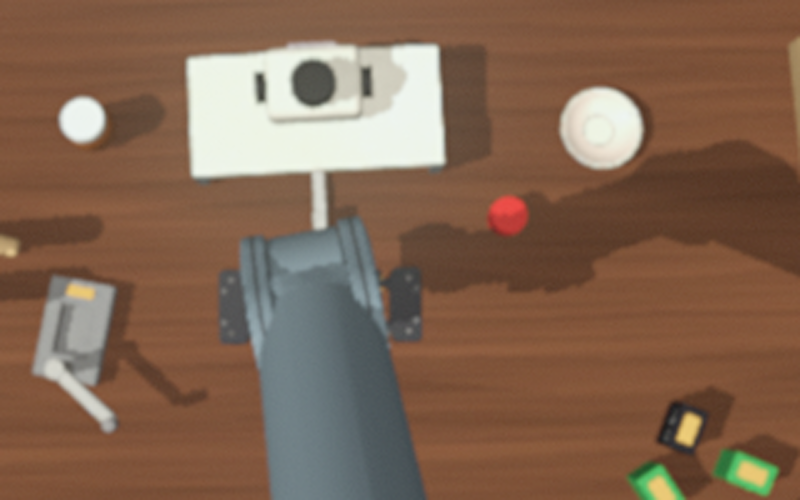

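View pics/s2c.png

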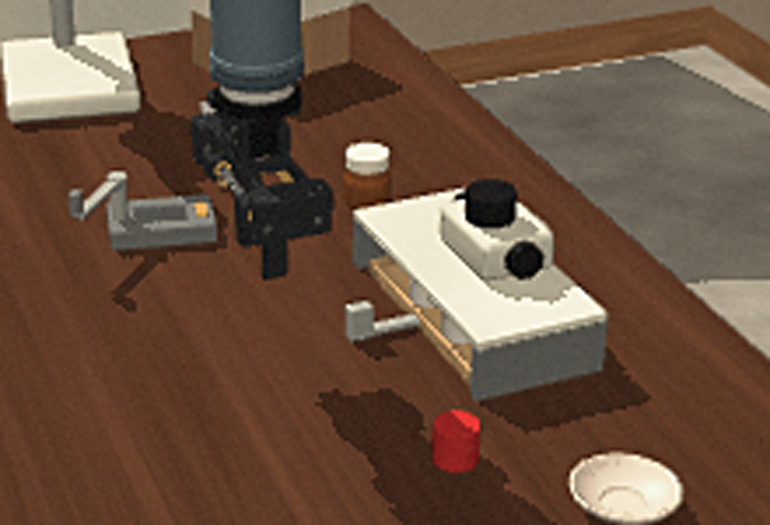

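```bash
python3 -c "
from h import *
c=load('w14'); print(onz(c,[[316,46],[316.5,86],[316,66]],36))"
```

```text
[[645.31568622  42.80383617  36.        ]
 [621.87261935  42.59422575  36.        ]
 [633.7982437   42.85860894  36.        ]]
```

Emit:
play_rows(targets=[{"jaw": 0.57, "tx": 0, "ty": 0.2, "tz": 0.1, "ax": 0, "ay": 0, "az": 0}, {"jaw": 0.57, "tx": 0, "ty": 0.4, "tz": 0.2, "ax": 0, "ay": 0, "az": 0}, {"jaw": 0.57, "tx": 0, "ty": 0.6, "tz": 0.3, "ax": 0, "ay": 0, "az": 0}, {"jaw": 0.57, "tx": 0, "ty": 0.8, "tz": 0.3, "ax": 0, "ay": 0, "az": 0}, {"jaw": 0.57, "tx": 0, "ty": 1, "tz": 0.3, "ax": 0, "ay": 0, "az": 0}, {"jaw": 0.57, "tx": 0, "ty": 1, "tz": 0.3, "ax": 0, "ay": 0, "az": 0}, {"jaw": 0.57, "tx": 0, "ty": 1, "tz": 0.3, "ax": 0, "ay": 0, "az": 0}, {"jaw": 0.57, "tx": 0, "ty": 1, "tz": 0.3, "ax": 0, "ay": 0, "az": 0}])

```text
time_s: 43.97
tcp_pos: [507.6, -58.3, 272.3]
eef_rot: [0.707, 0.0, -0.707, -0.0]
contact_force: [0.6, 0.2, 0.3]
grip_width: 50.2
```

Emit:
play_rows(targets=[{"jaw": 0.57, "tx": 0, "ty": 0.2, "tz": 0.1, "ax": 0, "ay": 0, "az": 0}, {"jaw": 0.57, "tx": 0, "ty": 0.4, "tz": 0.2, "ax": 0, "ay": 0, "az": 0}, {"jaw": 0.57, "tx": 0, "ty": 0.6, "tz": 0.3, "ax": 0, "ay": 0, "az": 0}, {"jaw": 0.57, "tx": 0, "ty": 0.8, "tz": 0.3, "ax": 0, "ay": 0, "az": 0}, {"jaw": 0.57, "tx": 0, "ty": 1, "tz": 0.3, "ax": 0, "ay": 0, "az": 0}, {"jaw": 0.57, "tx": 0, "ty": 1, "tz": 0.3, "ax": 0, "ay": 0, "az": 0}, {"jaw": 0.57, "tx": 0, "ty": 1, "tz": 0.3, "ax": 0, "ay": 0, "az": 0}, {"jaw": 0.57, "tx": 0, "ty": 1, "tz": 0.3, "ax": 0, "ay": 0, "az": 0}])

```text
time_s: 44.63
tcp_pos: [477.3, -157.4, 272.1]
eef_rot: [0.707, 0.001, -0.707, 0.0]
contact_force: [-0.6, 0.4, 0.2]
grip_width: 50.1
```

Emit:
play_rows(targets=[{"jaw": 0.57, "tx": 0, "ty": 0.2, "tz": 0.1, "ax": 0, "ay": 0, "az": 0}, {"jaw": 0.57, "tx": 0, "ty": 0.4, "tz": 0.2, "ax": 0, "ay": 0, "az": 0}, {"jaw": 0.57, "tx": 0, "ty": 0.6, "tz": 0.3, "ax": 0, "ay": 0, "az": 0}, {"jaw": 0.57, "tx": 0, "ty": 0.8, "tz": 0.4, "ax": 0, "ay": 0, "az": 0}, {"jaw": 0.57, "tx": 0, "ty": 1, "tz": 0.4, "ax": 0, "ay": 0, "az": 0}, {"jaw": 0.57, "tx": 0, "ty": 1, "tz": 0.4, "ax": 0, "ay": 0, "az": 0}, {"jaw": 0.57, "tx": 0, "ty": 1, "tz": 0.4, "ax": 0, "ay": 0, "az": 0}, {"jaw": 0.57, "tx": 0, "ty": 1, "tz": 0.4, "ax": 0, "ay": 0, "az": 0}])

```text
time_s: 45.3
tcp_pos: [437.4, -257.2, 272.1]
eef_rot: [0.707, 0.001, -0.707, 0.0]
contact_force: [0.0, -0.4, 0.3]
grip_width: 50.2
```

Emit:
play_rows(targets=[{"jaw": 0.57, "tx": 0, "ty": 0.2, "tz": 0.1, "ax": 0.1, "ay": 0, "az": 0}, {"jaw": 0.57, "tx": 0, "ty": 0.4, "tz": 0.2, "ax": 0.2, "ay": 0, "az": 0}, {"jaw": 0.57, "tx": 0, "ty": 0.6, "tz": 0.3, "ax": 0.3, "ay": 0, "az": 0}, {"jaw": 0.57, "tx": 0, "ty": 0.8, "tz": 0.3, "ax": 0.33, "ay": 0, "az": 0}, {"jaw": 0.57, "tx": 0, "ty": 0.88, "tz": 0.3, "ax": 0.33, "ay": 0, "az": 0}, {"jaw": 0.57, "tx": 0, "ty": 0.88, "tz": 0.3, "ax": 0.33, "ay": 0, "az": 0}, {"jaw": 0.57, "tx": 0, "ty": 0.88, "tz": 0.3, "ax": 0.33, "ay": 0, "az": 0}, {"jaw": 0.57, "tx": 0, "ty": 0.88, "tz": 0.3, "ax": 0.33, "ay": 0, "az": 0}])

```text
time_s: 45.97
tcp_pos: [407.4, -345.1, 272.0]
eef_rot: [-0.697, 0.12, 0.697, 0.121]
contact_force: [0.6, -0.6, 0.4]
grip_width: 50.0
```

```bash
python3 st.py;  python3 -c "
from h import *
c=snap('wrist','w15')"
```

```text
t 45.97 tcp [ 407.4 -345.1  272. ] grasp [ 407.4 -344.9  125. ] w 50.0 F [ 0.6 -0.6  0.4]
x [-0.     0.002 -1.   ] y [-0.3364 -0.9417 -0.0014] z [-0.942  0.336  0.001] j [ 0.55  0.53  0.09  1.95 -0.07  0.67 -1.23]
```

View pics/w15.png

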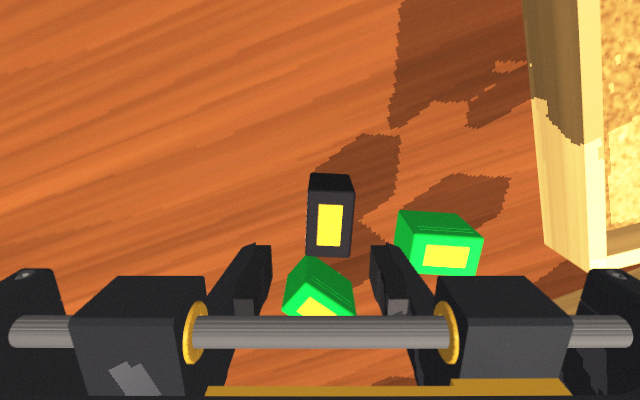

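```bash
python3 - <<'E'
from wm import *
c=load('w15'); hsv=cv2.cvtColor(c['pixels'],cv2.COLOR_RGB2HSV)
b=rectof(c,win((hsv[...,1]>100)&(hsv[...,2]>200)&(abs(hsv[...,0].astype(int)-28)<6),312,345,200,250),50); print('brass',b)
a=np.radians(-20); L=np.array([np.cos(a),np.sin(a)]); W=np.array([-np.sin(a),np.cos(a)])
ctr=np.array(b[0])
for n,uv in (('blk',[[308,196],[354,200],[350,256],[306,253]]),('greenR',[[395,243],[482,248],[396,270],[474,275]]),('greenB',[[283,303],[310,287],[354,308]])):
    Q=onz(c,uv,50)[:,:2]-ctr; print(n,np.c_[Q@L,Q@W].round(1).tolist())
Q=onz(c,[[398,211]],0)[:,:2]-ctr; print('grnbase',Q@L,Q@W)
E
python3 -c "
import cv2
a=cv2.imread('pics/w15.png')[160:330,270:500]; cv2.imwrite('pics/w15c.png',cv2.resize(a,None,fx=3.4,fy=3.4,interpolation=cv2.INTER_CUBIC))"
```

```text
brass (array([ 401.2, -349.8]), array([16. , 30.1]), np.float32(-22.6))
blk [[20.9, 14.4], [18.3, -16.2], [-23.3, -15.0], [-21.2, 16.1]]
greenR [[-13.0, -46.0], [-16.5, -107.3], [-34.3, -48.4], [-38.1, -105.1]]
greenB [[-62.7, 33.5], [-48.8, 13.4], [-66.8, -19.5]]
grnbase [-7.55041312] [-59.08739673]
```

View pics/w15c.png

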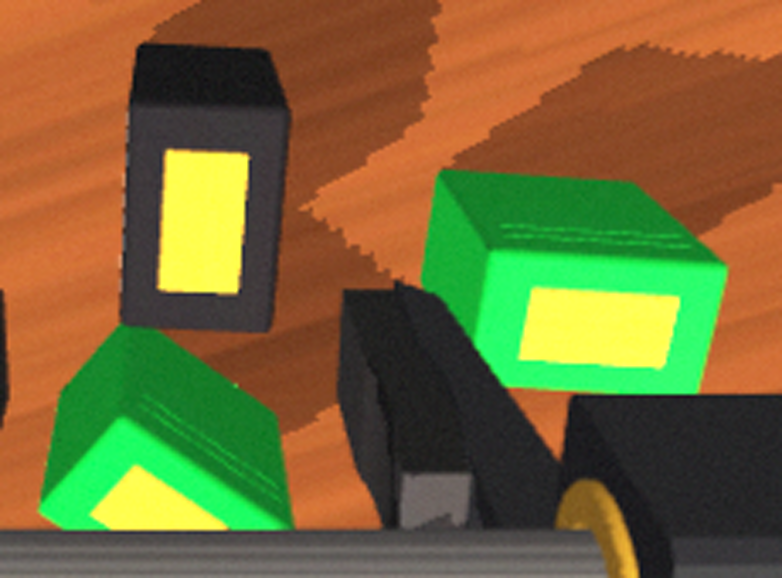

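Emit:
play_rows(targets=[{"jaw": 0.57, "tx": 0, "ty": 0.057, "tz": 0.037, "ax": 0.04, "ay": 0, "az": 0}, {"jaw": 0.57, "tx": 0.1, "ty": 0.057, "tz": 0.037, "ax": 0.04, "ay": 0, "az": 0}, {"jaw": 0.57, "tx": 0.3, "ty": 0.057, "tz": 0.037, "ax": 0.04, "ay": 0, "az": 0}, {"jaw": 0.57, "tx": 0.5, "ty": 0.057, "tz": 0.037, "ax": 0.04, "ay": 0, "az": 0}, {"jaw": 0.57, "tx": 0.7, "ty": 0.057, "tz": 0.037, "ax": 0.04, "ay": 0, "az": 0}, {"jaw": 0.57, "tx": 0.8, "ty": 0.057, "tz": 0.037, "ax": 0.04, "ay": 0, "az": 0}, {"jaw": 0.57, "tx": 0.87, "ty": 0.057, "tz": 0.037, "ax": 0.04, "ay": 0, "az": 0}, {"jaw": 0.57, "tx": 0.87, "ty": 0.057, "tz": 0.037, "ax": 0.04, "ay": 0, "az": 0}])

```text
time_s: 46.68
tcp_pos: [400.6, -350.7, 183.9]
eef_rot: [-0.693, 0.136, 0.695, 0.137]
contact_force: [0.4, 0.5, -0.3]
grip_width: 50.4
```

```bash
python3 st.py;  python3 -c "
from h import *
c=snap('wrist','w16')"
```

```text
t 46.68 tcp [ 400.6 -350.7  183.9] grasp [ 400.4 -350.5   36.9] w 50.4 F [ 0.4  0.5 -0.3]
x [-0.002  0.001 -1.   ] y [-3.789e-01 -9.254e-01 -6.000e-04] z [-0.925  0.379  0.002] j [ 0.58  0.69  0.08  1.97 -0.1   0.49 -1.24]
```

View pics/w16.png

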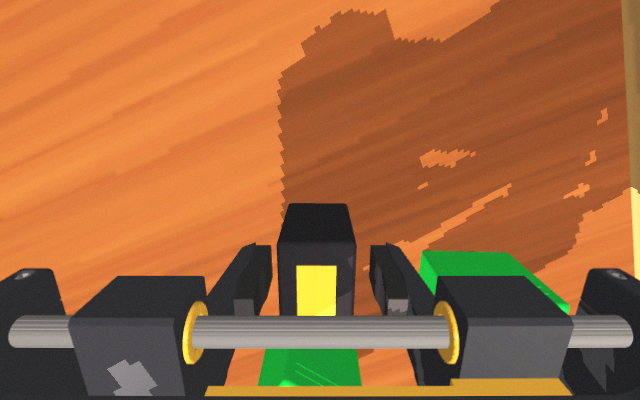

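Block is centred between the fingers (brass at 316,290). Close and lift.

Emit:
play_rows(targets=[{"jaw": 0.3, "tx": 0, "ty": 0, "tz": 0, "ax": 0, "ay": 0, "az": 0}, {"jaw": 0.2, "tx": 0, "ty": 0, "tz": 0, "ax": 0, "ay": 0, "az": 0}, {"jaw": 0.2, "tx": 0, "ty": 0, "tz": 0, "ax": 0, "ay": 0, "az": 0}, {"jaw": 0.2, "tx": 0, "ty": 0, "tz": 0, "ax": 0, "ay": 0, "az": 0}, {"jaw": 0.2, "tx": 0, "ty": 0, "tz": 0, "ax": 0, "ay": 0, "az": 0}, {"jaw": 0.2, "tx": -0.2, "ty": 0, "tz": 0, "ax": 0, "ay": 0, "az": 0}, {"jaw": 0.2, "tx": -0.5, "ty": 0, "tz": 0, "ax": 0, "ay": 0, "az": 0}, {"jaw": 0.2, "tx": -0.9, "ty": 0, "tz": 0, "ax": 0, "ay": 0, "az": 0}], newtons=30)

```text
time_s: 47.4
tcp_pos: [400.0, -350.3, 274.2]
eef_rot: [-0.692, 0.136, 0.696, 0.137]
contact_force: [0.7, -0.7, -1.8]
grip_width: 31.5
```

```bash
python3 st.py
```

```text
t 47.4 tcp [ 400.  -350.3  274.2] grasp [ 399.4 -349.9  127.2] w 31.5 F [ 0.7 -0.7 -1.8]
x [-0.004  0.003 -1.   ] y [-0.3788 -0.9255 -0.0011] z [-0.925  0.379  0.005] j [ 0.55  0.53  0.1   1.95 -0.08  0.68 -1.25]
```

Emit:
play_rows(targets=[{"jaw": 0.2, "tx": -0.1, "ty": -0.15, "tz": 0, "ax": -0.06, "ay": 0, "az": 0}, {"jaw": 0.2, "tx": -0.2, "ty": -0.3, "tz": 0, "ax": -0.12, "ay": 0, "az": 0}, {"jaw": 0.2, "tx": -0.3, "ty": -0.5, "tz": 0, "ax": -0.2, "ay": 0, "az": 0}, {"jaw": 0.2, "tx": -0.4, "ty": -0.7, "tz": 0, "ax": -0.28, "ay": 0, "az": 0}, {"jaw": 0.2, "tx": -0.4, "ty": -0.9, "tz": 0, "ax": -0.34, "ay": 0, "az": 0}, {"jaw": 0.2, "tx": -0.4, "ty": -1, "tz": 0, "ax": -0.37, "ay": 0, "az": 0}, {"jaw": 0.2, "tx": -0.4, "ty": -1, "tz": 0, "ax": -0.37, "ay": 0, "az": 0}, {"jaw": 0.2, "tx": -0.4, "ty": -1, "tz": 0, "ax": -0.37, "ay": 0, "az": 0}])

```text
time_s: 48.07
tcp_pos: [438.8, -258.1, 314.2]
eef_rot: [-0.706, -0.0, 0.708, 0.0]
contact_force: [-0.2, -0.1, -2.4]
grip_width: 31.7
```

Emit:
play_rows(targets=[{"jaw": 0.2, "tx": 0, "ty": -0.15, "tz": -0.05, "ax": 0, "ay": 0, "az": 0}, {"jaw": 0.2, "tx": 0, "ty": -0.35, "tz": -0.1, "ax": 0, "ay": 0, "az": 0}, {"jaw": 0.2, "tx": 0, "ty": -0.6, "tz": -0.15, "ax": 0, "ay": 0, "az": 0}, {"jaw": 0.2, "tx": 0, "ty": -0.85, "tz": -0.2, "ax": 0, "ay": 0, "az": 0}, {"jaw": 0.2, "tx": 0, "ty": -1, "tz": -0.2, "ax": 0, "ay": 0, "az": 0}, {"jaw": 0.2, "tx": 0, "ty": -1, "tz": -0.2, "ax": 0, "ay": 0, "az": 0}, {"jaw": 0.2, "tx": 0, "ty": -1, "tz": -0.2, "ax": 0, "ay": 0, "az": 0}, {"jaw": 0.2, "tx": 0, "ty": -1, "tz": -0.2, "ax": 0, "ay": 0, "az": 0}])

```text
time_s: 48.73
tcp_pos: [458.7, -160.4, 314.8]
eef_rot: [-0.707, 0.002, 0.707, 0.001]
contact_force: [1.5, -1.0, -1.3]
grip_width: 31.7
```

Emit:
play_rows(targets=[{"jaw": 0.2, "tx": 0, "ty": -0.15, "tz": -0.05, "ax": 0, "ay": 0, "az": 0}, {"jaw": 0.2, "tx": 0, "ty": -0.35, "tz": -0.1, "ax": 0, "ay": 0, "az": 0}, {"jaw": 0.2, "tx": 0, "ty": -0.6, "tz": -0.15, "ax": 0, "ay": 0, "az": 0}, {"jaw": 0.2, "tx": 0, "ty": -0.85, "tz": -0.2, "ax": 0, "ay": 0, "az": 0}, {"jaw": 0.2, "tx": 0, "ty": -1, "tz": -0.2, "ax": 0, "ay": 0, "az": 0}, {"jaw": 0.2, "tx": 0, "ty": -1, "tz": -0.2, "ax": 0, "ay": 0, "az": 0}, {"jaw": 0.2, "tx": 0, "ty": -1, "tz": -0.2, "ax": 0, "ay": 0, "az": 0}, {"jaw": 0.2, "tx": 0, "ty": -1, "tz": -0.2, "ax": 0, "ay": 0, "az": 0}])

```text
time_s: 49.4
tcp_pos: [479.1, -60.7, 315.1]
eef_rot: [-0.707, 0.002, 0.707, 0.001]
contact_force: [-0.8, 0.2, -1.2]
grip_width: 31.7
```

Emit:
play_rows(targets=[{"jaw": 0.2, "tx": 0, "ty": -0.15, "tz": -0.05, "ax": 0, "ay": 0, "az": 0}, {"jaw": 0.2, "tx": 0, "ty": -0.35, "tz": -0.1, "ax": 0, "ay": 0, "az": 0}, {"jaw": 0.2, "tx": 0, "ty": -0.6, "tz": -0.15, "ax": 0, "ay": 0, "az": 0}, {"jaw": 0.2, "tx": 0, "ty": -0.85, "tz": -0.2, "ax": 0, "ay": 0, "az": 0}, {"jaw": 0.2, "tx": 0, "ty": -1, "tz": -0.2, "ax": 0, "ay": 0, "az": 0}, {"jaw": 0.2, "tx": 0, "ty": -1, "tz": -0.2, "ax": 0, "ay": 0, "az": 0}, {"jaw": 0.2, "tx": 0, "ty": -1, "tz": -0.2, "ax": 0, "ay": 0, "az": 0}, {"jaw": 0.2, "tx": 0, "ty": -1, "tz": -0.2, "ax": 0, "ay": 0, "az": 0}])

```text
time_s: 50.07
tcp_pos: [499.4, 39.1, 315.1]
eef_rot: [-0.707, 0.002, 0.707, 0.001]
contact_force: [0.2, -0.7, -2.1]
grip_width: 31.7
```

```bash
python3 st.py
```

```text
t 50.07 tcp [499.4  39.1 315.1] grasp [499.3  38.9 168.1] w 31.7 F [ 0.2 -0.7 -2.1]
x [-0.    -0.001 -1.   ] y [-0.004  -1.      0.0013] z [-1.     0.004  0.   ] j [-0.11  0.41 -0.07  2.    0.04  0.73 -1.78]
```

Emit:
play_rows(targets=[{"jaw": 0.2, "tx": 0, "ty": -0.15, "tz": 0, "ax": 0, "ay": 0, "az": 0}, {"jaw": 0.2, "tx": 0, "ty": -0.35, "tz": 0, "ax": 0, "ay": 0, "az": 0}, {"jaw": 0.2, "tx": 0, "ty": -0.6, "tz": 0, "ax": 0, "ay": 0, "az": 0}, {"jaw": 0.2, "tx": 0, "ty": -0.85, "tz": 0, "ax": 0, "ay": 0, "az": 0}, {"jaw": 0.2, "tx": 0, "ty": -1, "tz": 0, "ax": 0, "ay": 0, "az": 0}, {"jaw": 0.2, "tx": 0, "ty": -1, "tz": 0, "ax": 0, "ay": 0, "az": 0}, {"jaw": 0.2, "tx": 0, "ty": -1, "tz": 0, "ax": 0, "ay": 0, "az": 0}, {"jaw": 0.2, "tx": 0, "ty": -1, "tz": 0, "ax": 0, "ay": 0, "az": 0}])

```text
time_s: 50.73
tcp_pos: [499.7, 138.9, 315.1]
eef_rot: [-0.707, 0.002, 0.707, 0.001]
contact_force: [0.0, 0.1, -2.2]
grip_width: 31.8
```

Emit:
play_rows(targets=[{"jaw": 0.2, "tx": 0, "ty": -0.15, "tz": 0.1, "ax": 0, "ay": 0, "az": 0}, {"jaw": 0.2, "tx": 0, "ty": -0.35, "tz": 0.2, "ax": 0, "ay": 0, "az": 0}, {"jaw": 0.2, "tx": 0, "ty": -0.6, "tz": 0.3, "ax": 0, "ay": 0, "az": 0}, {"jaw": 0.2, "tx": 0, "ty": -0.85, "tz": 0.4, "ax": 0, "ay": 0, "az": 0}, {"jaw": 0.2, "tx": 0, "ty": -1, "tz": 0.4, "ax": 0, "ay": 0, "az": 0}, {"jaw": 0.2, "tx": 0, "ty": -1, "tz": 0.4, "ax": 0, "ay": 0, "az": 0}, {"jaw": 0.2, "tx": 0, "ty": -1, "tz": 0.4, "ax": 0, "ay": 0, "az": 0}, {"jaw": 0.2, "tx": 0, "ty": -1, "tz": 0.4, "ax": 0, "ay": 0, "az": 0}])

```text
time_s: 51.4
tcp_pos: [460.3, 239.0, 315.1]
eef_rot: [-0.707, 0.002, 0.707, 0.001]
contact_force: [0.5, -0.1, -2.4]
grip_width: 31.9
```

```bash
python3 st.py;  python3 -c "
from h import *
c=snap('wrist','w17')"
```

```text
t 51.4 tcp [460.3 239.  315.1] grasp [460.3 238.8 168.1] w 31.9 F [ 0.5 -0.1 -2.4]
x [-0.    -0.002 -1.   ] y [-0.0041 -1.      0.0016] z [-1.     0.004  0.   ] j [-0.48  0.44 -0.11  1.95  0.07  0.75 -2.21]
```

View pics/w17.png

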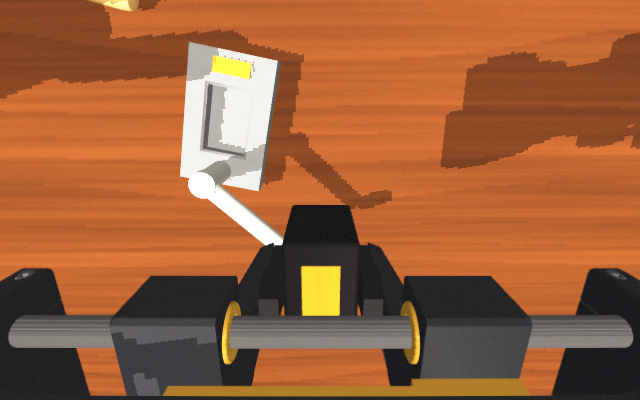

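```bash
python3 -c "
import cv2
a=cv2.imread('pics/w17.png')[35:205,170:295]; cv2.imwrite('pics/w17c.png',cv2.resize(a,None,fx=4.5,fy=3.5,interpolation=cv2.INTER_CUBIC))"
```

```text
(no output)
```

View pics/w17c.png

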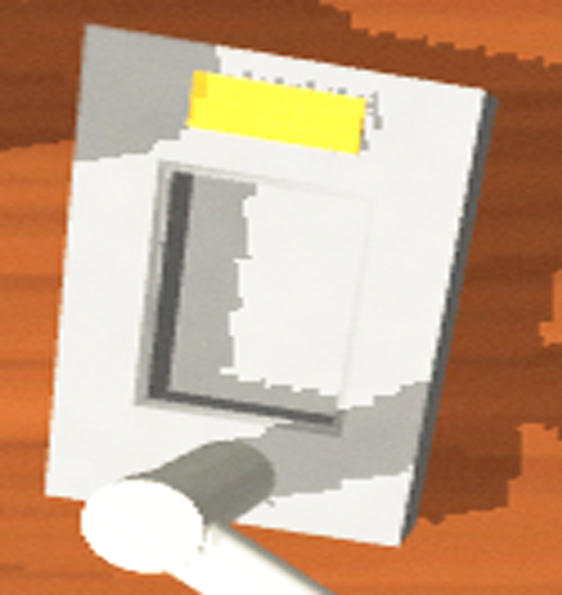

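```bash
python3 - <<'E'
from h import *
c=load('w17')
def px(l): return [[170+u/4.5,35+v/3.5] for u,v in l]
def an(n,l,z):
    Q=onz(c,px(l),z)[:,:2]; L=(Q[0]+Q[1]-Q[2]-Q[3])/2; W=(Q[0]+Q[3]-Q[1]-Q[2])/2
    print(n,'ctr',Q.mean(0).round(1),'L',np.linalg.norm(L).round(1),np.degrees(np.arctan2(L[1],L[0])).round(1),'W',np.linalg.norm(W).round(1),np.degrees(np.arctan2(W[1],W[0])).round(1)-90)
an('pocket',[(160,162),(372,198),(340,435),(135,403)],20)
an('socket',[(87,25),(487,90),(402,546),(46,493)],20)
print('pivot',onz(c,px([(140,525)]),66))
E
python3 - <<'E'
import sys; sys.path.insert(0,'.')
from wm import *
c=load('w17'); hsv=cv2.cvtColor(c['pixels'],cv2.COLOR_RGB2HSV)
s=robot.get_state(); M=R.from_quat(s['eef_rot']).as_matrix(); g=s['tcp_pos']+147*M[:,0]
# block top ~ 13 above grasp point if gripped 37 up
m=win((hsv[...,1]>100)&(hsv[...,2]>170)&(abs(hsv[...,0].astype(int)-26)<8),295,345,260,316)
for z in (g[2]+13,):
    r=rectof(c,m,z); print('brass',r,'grasp',g)
    Q=onz(c,[[301,266],[340.5,266],[320.5,237],[295,206],[351,206],[286,244],[358,244]],z)[:,:2]-g[:2]; print(Q.round(1).tolist())
Q=onz(c,[[295,206],[351,206]],g[2]-37)[:,:2]-g[:2]; print('base far edge',Q)
E
```

```text
pocket ctr [519.7 317. ] L 56.8 -10.7 W 39.0 -12.0
socket ctr [519.8 316.4] L 109.8 -11.5 W 70.5 -11.5
pivot [[477.35477723 326.64261858  66.        ]]
brass (array([463.2, 238.2]), array([15.9, 23.6]), np.float32(-0.3)) grasp [460.22638419 238.84460904 168.06892527]
[[14.8, 7.2], [14.7, -8.7], [27.5, -0.7], [40.4, 8.9], [40.3, -12.3], [24.6, 12.9], [24.4, -15.5]]
base far edge [[ 22.96101318  13.04337619]
 [ 22.81891464 -17.41618549]]
```

Emit:
play_rows(targets=[{"jaw": 0.2, "tx": 0, "ty": -0.15, "tz": -0.12, "ax": 0.05, "ay": 0, "az": 0}, {"jaw": 0.2, "tx": 0, "ty": -0.35, "tz": -0.25, "ax": 0.1, "ay": 0, "az": 0}, {"jaw": 0.2, "tx": 0, "ty": -0.55, "tz": -0.4, "ax": 0.15, "ay": 0, "az": 0}, {"jaw": 0.2, "tx": 0, "ty": -0.7, "tz": -0.52, "ax": 0.187, "ay": 0, "az": 0}, {"jaw": 0.2, "tx": 0, "ty": -0.79, "tz": -0.594, "ax": 0.187, "ay": 0, "az": 0}, {"jaw": 0.2, "tx": 0.2, "ty": -0.79, "tz": -0.594, "ax": 0.187, "ay": 0, "az": 0}, {"jaw": 0.2, "tx": 0.4, "ty": -0.79, "tz": -0.594, "ax": 0.187, "ay": 0, "az": 0}, {"jaw": 0.2, "tx": 0.4, "ty": -0.79, "tz": -0.594, "ax": 0.187, "ay": 0, "az": 0}])

```text
time_s: 52.12
tcp_pos: [518.4, 317.7, 271.5]
eef_rot: [-0.702, 0.072, 0.705, 0.068]
contact_force: [-0.2, -0.9, -2.6]
grip_width: 31.8
```

Emit:
play_rows(targets=[{"jaw": 0.2, "tx": 0, "ty": 0, "tz": 0, "ax": 0, "ay": 0, "az": 0}, {"jaw": 0.2, "tx": 0, "ty": 0, "tz": 0, "ax": 0, "ay": 0, "az": 0}, {"jaw": 0.2, "tx": 0, "ty": 0, "tz": 0, "ax": 0, "ay": 0, "az": 0}, {"jaw": 0.2, "tx": 0, "ty": 0, "tz": 0, "ax": 0, "ay": 0, "az": 0}, {"jaw": 0.2, "tx": 0, "ty": 0, "tz": 0, "ax": 0, "ay": 0, "az": 0}, {"jaw": 0.2, "tx": 0, "ty": 0, "tz": 0, "ax": 0, "ay": 0, "az": 0}, {"jaw": 0.2, "tx": 0, "ty": 0, "tz": 0, "ax": 0, "ay": 0, "az": 0}, {"jaw": 0.2, "tx": 0, "ty": 0, "tz": 0, "ax": 0, "ay": 0, "az": 0}])

```text
time_s: 52.78
tcp_pos: [519.0, 320.3, 275.4]
eef_rot: [0.704, -0.069, -0.704, -0.07]
contact_force: [0.8, 0.0, -1.5]
grip_width: 31.7
```

```bash
python3 st.py;  python3 -c "
from h import *
c=snap('wrist','w18')"
```

```text
t 52.78 tcp [519.  320.3 275.4] grasp [519.  320.4 128.4] w 31.7 F [ 0.8  0.  -1.5]
x [ 0.  0. -1.] y [-1.955e-01 -9.807e-01 -1.000e-04] z [-0.981  0.196 -0.   ] j [-0.58  0.63 -0.06  1.74  0.05  0.78 -2.43]
```

View pics/w18.png

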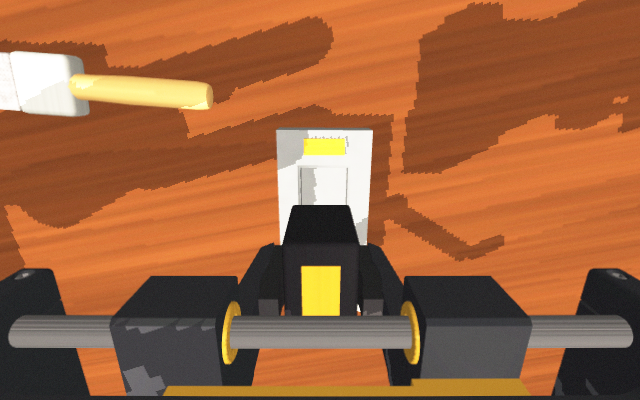

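```bash
python3 -c "
import cv2
a=cv2.imread('pics/w18.png')[115:255,260:390]; cv2.imwrite('pics/w18c.png',cv2.resize(a,None,fx=5,fy=4,interpolation=cv2.INTER_CUBIC))"
```

```text
(no output)
```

View pics/w18c.png

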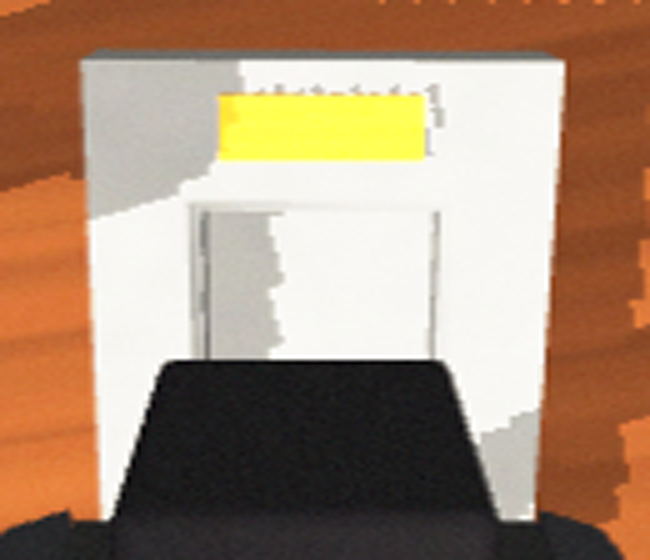

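Run:
```python
from wm import *
c=load('w18')
s=robot.get_state(); M=R.from_quat(s['eef_rot']).as_matrix(); g=s['tcp_pos']+147*M[:,0]
def f(n,l,z):
    Q=onz(c,[[260+u/5,115+v/4] for u,v in l],z)-g; print(n,'fwd',(-Q@M[:,2]).round(1),'left',(-Q@M[:,1]).round(1))
f('sock far',[(82,62),(565,62),(98,480),(538,480)],20)
f('pocket far',[(190,203),(440,205)],20)
f('blk base far',[(168,362),(445,362)],g[2]-37)
f('gold',[(220,95),(425,95),(220,160),(425,160)],20)
```

```text
sock far fwd [ 56.   56.1 -26.6 -26.6] left [ 31.2 -38.8  32.1 -38.7]
pocket far fwd [30.1 29.7] left [ 16.1 -21.4]
blk base far fwd [23.3 23.3] left [ 13.9 -16.2]
gold fwd [50.1 50.1 38.2 38.2] left [ 11.3 -18.6  11.5 -18.9]
```

Emit:
play_rows(targets=[{"jaw": 0.2, "tx": 0, "ty": 0.024, "tz": -0.018, "ax": 0, "ay": 0, "az": 0}, {"jaw": 0.2, "tx": 0.1, "ty": 0.024, "tz": -0.018, "ax": 0, "ay": 0, "az": 0}, {"jaw": 0.2, "tx": 0.25, "ty": 0.024, "tz": -0.018, "ax": 0, "ay": 0, "az": 0}, {"jaw": 0.2, "tx": 0.4, "ty": 0.024, "tz": -0.018, "ax": 0, "ay": 0, "az": 0}, {"jaw": 0.2, "tx": 0.55, "ty": 0.024, "tz": -0.018, "ax": 0, "ay": 0, "az": 0}, {"jaw": 0.2, "tx": 0.6, "ty": 0.024, "tz": -0.018, "ax": 0, "ay": 0, "az": 0}, {"jaw": 0.2, "tx": 0.6, "ty": 0.024, "tz": -0.018, "ax": 0, "ay": 0, "az": 0}, {"jaw": 0.2, "tx": 0.6, "ty": 0.024, "tz": -0.018, "ax": 0, "ay": 0, "az": 0}])

```text
time_s: 53.5
tcp_pos: [520.4, 317.6, 215.1]
eef_rot: [-0.704, 0.07, 0.704, 0.069]
contact_force: [0.1, 1.0, -2.1]
grip_width: 31.7
```

Emit:
play_rows(targets=[{"jaw": 0.2, "tx": 0, "ty": 0, "tz": 0, "ax": 0, "ay": 0, "az": 0}, {"jaw": 0.2, "tx": 0, "ty": 0, "tz": 0, "ax": 0, "ay": 0, "az": 0}, {"jaw": 0.2, "tx": 0, "ty": 0, "tz": 0, "ax": 0, "ay": 0, "az": 0}, {"jaw": 0.2, "tx": 0, "ty": 0, "tz": 0, "ax": 0, "ay": 0, "az": 0}, {"jaw": 0.2, "tx": 0, "ty": 0, "tz": 0, "ax": 0, "ay": 0, "az": 0}, {"jaw": 0.2, "tx": 0, "ty": 0, "tz": 0, "ax": 0, "ay": 0, "az": 0}, {"jaw": 0.2, "tx": 0, "ty": 0, "tz": 0, "ax": 0, "ay": 0, "az": 0}, {"jaw": 0.2, "tx": 0, "ty": 0, "tz": 0, "ax": 0, "ay": 0, "az": 0}])

```text
time_s: 54.17
tcp_pos: [520.3, 317.6, 215.2]
eef_rot: [0.704, -0.069, -0.704, -0.069]
contact_force: [-0.2, 0.5, -1.8]
grip_width: 31.5
```

```bash
python3 st.py;  python3 -c "
from h import *
c=snap('wrist','w19'); snap('side','s3')
a=c['pixels'][150:330,220:420,::-1]; cv2.imwrite('pics/w19c.png',cv2.resize(a,None,fx=3.5,fy=3.3,interpolation=cv2.INTER_CUBIC))"
```

```text
t 54.17 tcp [520.3 317.6 215.2] grasp [520.3 317.6  68.2] w 31.5 F [-0.2  0.5 -1.8]
x [ 0. -0. -1.] y [-0.1956 -0.9807  0.    ] z [-0.981  0.196 -0.   ] j [-0.58  0.72 -0.05  1.75  0.06  0.67 -2.44]
```

View pics/w19c.png

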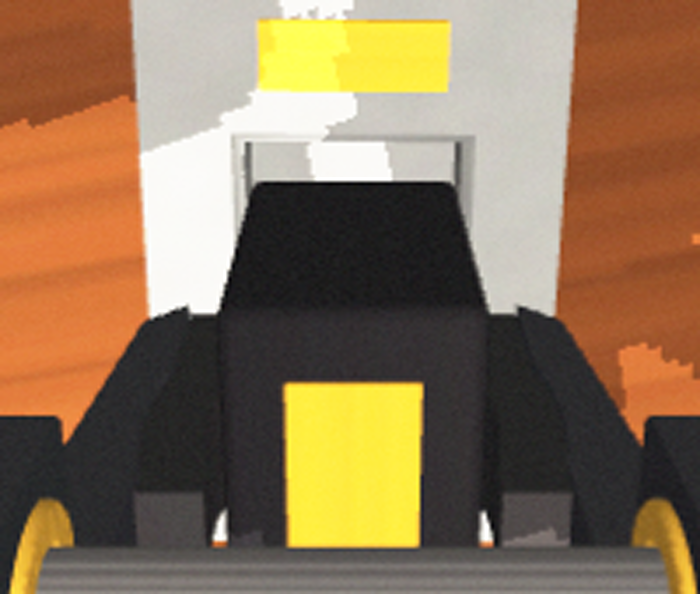

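Run:
```python
from wm import *
c=load('w19')
s=robot.get_state(); M=R.from_quat(s['eef_rot']).as_matrix(); g=s['tcp_pos']+147*M[:,0]
def f(n,l,z):
    Q=onz(c,[[220+u/3.5,150+v/3.3] for u,v in l],z)-g; print(n,'fwd',(-Q@M[:,2]).round(1),'left',(-Q@M[:,1]).round(1))
f('pocket far',[(233,136),(475,136)],20)
f('pocket inner',[(245,141),(462,141)],18)
f('blk base far',[(250,183),(463,183)],g[2]-37)
f('blk top far',[(222,310),(487,310)],g[2]+13)
f('gold',[(258,20),(450,20),(258,92),(450,92)],20)
```

```text
pocket far fwd [28.1 28.1] left [ 18.7 -20.9]
pocket inner fwd [26.5 26.5] left [ 16.9 -19. ]
blk base far fwd [23.3 23.3] left [ 15.1 -18. ]
blk top far fwd [24.6 24.6] left [ 13.9 -15.9]
gold fwd [48.3 48.3 35.9 35.9] left [ 14.1 -16.3  14.4 -16.6]
```

Emit:
play_rows(targets=[{"jaw": 0.2, "tx": 0.04, "ty": 0, "tz": -0.006, "ax": 0, "ay": 0, "az": 0}, {"jaw": 0.2, "tx": 0.08, "ty": 0, "tz": -0.006, "ax": 0, "ay": 0, "az": 0}, {"jaw": 0.2, "tx": 0.12, "ty": 0, "tz": -0.006, "ax": 0, "ay": 0, "az": 0}, {"jaw": 0.2, "tx": 0.15, "ty": 0, "tz": -0.006, "ax": 0, "ay": 0, "az": 0}, {"jaw": 0.2, "tx": 0.18, "ty": 0, "tz": -0.006, "ax": 0, "ay": 0, "az": 0}, {"jaw": 0.2, "tx": 0.21, "ty": 0, "tz": -0.006, "ax": 0, "ay": 0, "az": 0}, {"jaw": 0.2, "tx": 0.23, "ty": 0, "tz": -0.006, "ax": 0, "ay": 0, "az": 0}, {"jaw": 0.2, "tx": 0.23, "ty": 0, "tz": -0.006, "ax": 0, "ay": 0, "az": 0}])

```text
time_s: 54.93
tcp_pos: [520.9, 317.6, 192.2]
eef_rot: [-0.704, 0.069, 0.704, 0.069]
contact_force: [-0.6, -0.7, -1.9]
grip_width: 31.9
```

```bash
python3 st.py
```

```text
t 54.93 tcp [520.9 317.6 192.2] grasp [520.9 317.5  45.2] w 31.9 F [-0.6 -0.7 -1.9]
x [-0. -0. -1.] y [-1.955e-01 -9.807e-01  1.000e-04] z [-0.981  0.196  0.   ] j [-0.58  0.76 -0.05  1.75  0.06  0.63 -2.44]
```

Smooth insertion, no contact force. Last few millimetres, then release.

Emit:
play_rows(targets=[{"jaw": 0.2, "tx": 0.01, "ty": 0, "tz": 0, "ax": 0, "ay": 0, "az": 0}, {"jaw": 0.2, "tx": 0.02, "ty": 0, "tz": 0, "ax": 0, "ay": 0, "az": 0}, {"jaw": 0.2, "tx": 0.03, "ty": 0, "tz": 0, "ax": 0, "ay": 0, "az": 0}, {"jaw": 0.2, "tx": 0.035, "ty": 0, "tz": 0, "ax": 0, "ay": 0, "az": 0}, {"jaw": 0.2, "tx": 0.035, "ty": 0, "tz": 0, "ax": 0, "ay": 0, "az": 0}, {"jaw": 0.2, "tx": 0.035, "ty": 0, "tz": 0, "ax": 0, "ay": 0, "az": 0}, {"jaw": 0.2, "tx": 0.035, "ty": 0, "tz": 0, "ax": 0, "ay": 0, "az": 0}, {"jaw": 0.2, "tx": 0.035, "ty": 0, "tz": 0, "ax": 0, "ay": 0, "az": 0}])

```text
time_s: 55.6
tcp_pos: [521.0, 317.6, 192.0]
eef_rot: [0.704, -0.07, -0.704, -0.069]
contact_force: [-9.5, -6.1, 30.4]
grip_width: 31.4
```

```bash
python3 st.py
```

```text
t 55.6 tcp [521.  317.6 192. ] grasp [521.  317.6  45. ] w 31.4 F [-9.5 -6.1 30.4]
x [-0. -0. -1.] y [-1.957e-01 -9.807e-01  2.000e-04] z [-0.981  0.196 -0.   ] j [-0.58  0.76 -0.05  1.75  0.06  0.63 -2.44]
```

Emit:
play_rows(targets=[{"jaw": 0.2, "tx": -0.02, "ty": 0, "tz": 0, "ax": 0, "ay": 0, "az": 0}, {"jaw": 0.3, "tx": -0.03, "ty": 0, "tz": 0, "ax": 0, "ay": 0, "az": 0}, {"jaw": 0.45, "tx": -0.03, "ty": 0, "tz": 0, "ax": 0, "ay": 0, "az": 0}, {"jaw": 0.5, "tx": -0.03, "ty": 0, "tz": 0, "ax": 0, "ay": 0, "az": 0}, {"jaw": 0.5, "tx": -0.03, "ty": 0, "tz": 0, "ax": 0, "ay": 0, "az": 0}, {"jaw": 0.5, "tx": -0.2, "ty": 0, "tz": 0, "ax": 0, "ay": 0, "az": 0}, {"jaw": 0.5, "tx": -0.5, "ty": 0, "tz": 0, "ax": 0, "ay": 0, "az": 0}, {"jaw": 0.5, "tx": -0.8, "ty": 0, "tz": 0, "ax": 0, "ay": 0, "az": 0}])

```text
time_s: 56.27
tcp_pos: [520.4, 317.2, 268.3]
eef_rot: [-0.703, 0.07, 0.705, 0.069]
contact_force: [0.5, 0.6, 0.7]
grip_width: 44.0
```

```bash
python3 st.py;  python3 -c "
from h import *
c=snap('wrist','w20'); snap('side','s4')
a=c['pixels'][100:330,220:420,::-1]; cv2.imwrite('pics/w20c.png',cv2.resize(a,None,fx=3,fy=2.6,interpolation=cv2.INTER_CUBIC))
a=load('s4')['pixels'][140:240,240:370,::-1]; cv2.imwrite('pics/s4c.png',cv2.resize(a,None,fx=5,fy=5,interpolation=cv2.INTER_CUBIC))"
```

```text
t 56.27 tcp [520.4 317.2 268.3] grasp [520.  316.9 121.3] w 44.0 F [0.5 0.6 0.7]
x [-0.002 -0.002 -1.   ] y [-0.1955 -0.9807  0.0021] z [-0.981  0.195  0.002] j [-0.58  0.64 -0.06  1.74  0.05  0.77 -2.43]
```

View pics/w20.png

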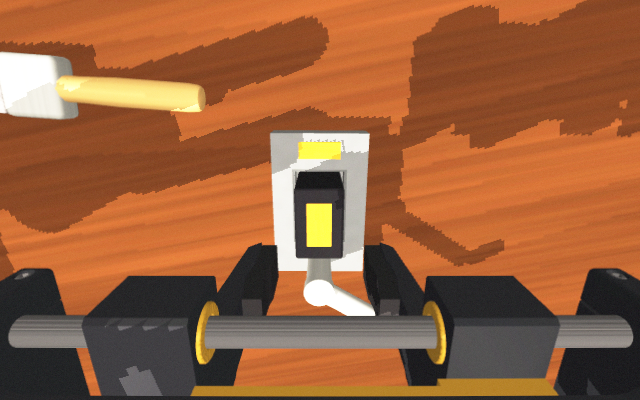

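View pics/s4c.png

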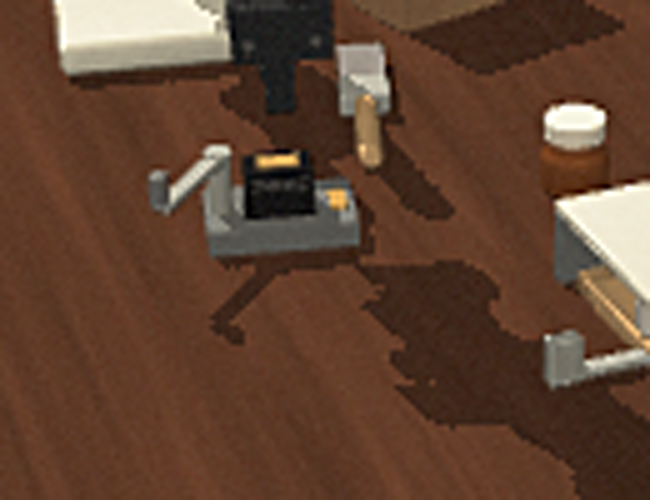

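Run:
```python
from wm import *
def br(c,w):
    hsv=cv2.cvtColor(c['pixels'],cv2.COLOR_RGB2HSV)
    m=win((hsv[...,1]>90)&(hsv[...,2]>150)&(abs(hsv[...,0].astype(int)-24)<10),*w); ys,xs=np.nonzero(m); print(len(xs)); return [[xs.mean(),ys.mean()]]
cw=load('w20'); cs=load('s4')
a=br(cw,(303,335,195,255)); b=br(cs,(288,304,168,177)); print(a,b)
o1,d1=ray(cw,a);o2,d2=ray(cs,b); d1=d1[0];d2=d2[0]
t=np.linalg.lstsq(np.c_[d1,-d2],o2-o1,rcond=None)[0]; print(o1+t[0]*d1,o2+t[1]*d2)
print(onz(cw,a,56),onz(cs,b,56))
```

```text
1142
16
[[np.float64(318.52189141856394), np.float64(224.5)]] [[np.float64(295.0), np.float64(171.5625)]]
[522.19877338 316.86862488  60.48321729] [523.00307168 316.46306294  60.11998241]
[[520.36675331 317.25073727  56.        ]] [[525.12492716 324.36105755  56.        ]]
```

Emit:
play_rows(targets=[{"jaw": 0.2, "tx": 0, "ty": 0, "tz": 0, "ax": 0, "ay": 0, "az": 0}, {"jaw": 0, "tx": 0, "ty": 0, "tz": 0, "ax": 0, "ay": 0, "az": 0}, {"jaw": 0, "tx": 0, "ty": 0, "tz": 0, "ax": 0, "ay": 0, "az": 0}, {"jaw": 0, "tx": 0, "ty": 0, "tz": 0, "ax": 0, "ay": 0, "az": 0}, {"jaw": 0, "tx": 0.1, "ty": 0, "tz": 0, "ax": 0, "ay": 0, "az": 0}, {"jaw": 0, "tx": 0.2, "ty": 0, "tz": 0, "ax": 0, "ay": 0, "az": 0}, {"jaw": 0, "tx": 0.3, "ty": 0, "tz": 0, "ax": 0, "ay": 0, "az": 0}, {"jaw": 0, "tx": 0.35, "ty": 0, "tz": 0, "ax": 0, "ay": 0, "az": 0}], newtons=10)

```text
time_s: 57.03
tcp_pos: [520.1, 317.0, 231.2]
eef_rot: [-0.703, 0.07, 0.705, 0.069]
contact_force: [-0.7, -0.7, 0.2]
grip_width: 0.2
```

```bash
python3 st.py
```

```text
t 57.03 tcp [520.1 317.  231.2] grasp [519.7 316.8  84.2] w 0.2 F [-0.7 -0.7  0.2]
x [-0.003 -0.002 -1.   ] y [-0.1954 -0.9807  0.0023] z [-0.981  0.195  0.002] j [-0.58  0.69 -0.06  1.75  0.06  0.7  -2.43]
```

Emit:
play_rows(targets=[{"jaw": 0, "tx": 0.02, "ty": 0, "tz": 0, "ax": 0, "ay": 0, "az": 0}, {"jaw": 0, "tx": 0.04, "ty": 0, "tz": 0, "ax": 0, "ay": 0, "az": 0}, {"jaw": 0, "tx": 0.055, "ty": 0, "tz": 0, "ax": 0, "ay": 0, "az": 0}, {"jaw": 0, "tx": 0.07, "ty": 0, "tz": 0, "ax": 0, "ay": 0, "az": 0}, {"jaw": 0, "tx": 0.08, "ty": 0, "tz": 0, "ax": 0, "ay": 0, "az": 0}, {"jaw": 0, "tx": 0.09, "ty": 0, "tz": 0, "ax": 0, "ay": 0, "az": 0}, {"jaw": 0, "tx": 0.1, "ty": 0, "tz": 0, "ax": 0, "ay": 0, "az": 0}, {"jaw": 0, "tx": 0.1, "ty": 0, "tz": 0, "ax": 0, "ay": 0, "az": 0}])

```text
time_s: 57.7
tcp_pos: [520.9, 317.5, 223.6]
eef_rot: [-0.704, 0.069, 0.704, 0.069]
contact_force: [-0.0, 0.4, -0.5]
grip_width: 0.8
```

```bash
python3 st.py
```

```text
t 57.7 tcp [520.9 317.5 223.6] grasp [520.9 317.5  76.6] w 0.8 F [-0.   0.4 -0.5]
x [-0.  0. -1.] y [-0.1956 -0.9807 -0.    ] z [-0.981  0.196  0.   ] j [-0.58  0.71 -0.06  1.75  0.06  0.68 -2.43]
```

Emit:
play_rows(targets=[{"jaw": 0, "tx": 0.01, "ty": 0, "tz": 0, "ax": 0, "ay": 0, "az": 0}, {"jaw": 0, "tx": 0.02, "ty": 0, "tz": 0, "ax": 0, "ay": 0, "az": 0}, {"jaw": 0, "tx": 0.03, "ty": 0, "tz": 0, "ax": 0, "ay": 0, "az": 0}, {"jaw": 0, "tx": 0.03, "ty": 0, "tz": 0, "ax": 0, "ay": 0, "az": 0}, {"jaw": 0, "tx": 0.03, "ty": 0, "tz": 0, "ax": 0, "ay": 0, "az": 0}, {"jaw": 0, "tx": 0.03, "ty": 0, "tz": 0, "ax": 0, "ay": 0, "az": 0}, {"jaw": 0, "tx": 0.03, "ty": 0, "tz": 0, "ax": 0, "ay": 0, "az": 0}, {"jaw": 0, "tx": 0.03, "ty": 0, "tz": 0, "ax": 0, "ay": 0, "az": 0}])

```text
time_s: 58.37
tcp_pos: [521.1, 317.6, 222.5]
eef_rot: [0.704, -0.069, -0.704, -0.07]
contact_force: [-5.3, -2.4, 15.3]
grip_width: 0.6
```

```bash
python3 st.py
```

```text
t 58.37 tcp [521.1 317.6 222.5] grasp [521.1 317.7  75.5] w 0.6 F [-5.3 -2.4 15.3]
x [ 0.  0. -1.] y [-1.956e-01 -9.807e-01 -3.000e-04] z [-0.981  0.196 -0.   ] j [-0.58  0.71 -0.06  1.75  0.06  0.68 -2.44]
```

Emit:
play_rows(targets=[{"jaw": 0, "tx": -0.15, "ty": 0, "tz": 0, "ax": 0, "ay": 0, "az": 0}, {"jaw": 0, "tx": -0.4, "ty": 0, "tz": 0, "ax": 0, "ay": 0, "az": 0}, {"jaw": 0, "tx": -0.6, "ty": 0, "tz": 0, "ax": 0, "ay": 0, "az": 0}, {"jaw": 0, "tx": -0.6, "ty": 0.2, "tz": 0.1, "ax": 0, "ay": 0, "az": 0}, {"jaw": 0, "tx": -0.6, "ty": 0.4, "tz": 0.2, "ax": 0, "ay": 0, "az": 0}, {"jaw": 0, "tx": -0.6, "ty": 0.6, "tz": 0.3, "ax": 0, "ay": 0, "az": 0}, {"jaw": 0, "tx": -0.6, "ty": 0.78, "tz": 0.3, "ax": 0, "ay": 0, "az": 0}, {"jaw": 0, "tx": -0.6, "ty": 0.78, "tz": 0.3, "ax": 0, "ay": 0, "az": 0}])

```text
time_s: 59.03
tcp_pos: [475.5, 243.3, 280.6]
eef_rot: [-0.703, 0.072, 0.704, 0.07]
contact_force: [0.1, -0.5, 0.6]
grip_width: 0.3
```

Emit:
play_rows(targets=[{"jaw": 0, "tx": 0, "ty": 0, "tz": 0.2, "ax": 0, "ay": 0, "az": 0}, {"jaw": 0, "tx": 0, "ty": 0, "tz": 0.4, "ax": 0, "ay": 0, "az": 0}, {"jaw": 0, "tx": 0, "ty": 0, "tz": 0.6, "ax": 0, "ay": 0, "az": 0}, {"jaw": 0, "tx": 0, "ty": 0, "tz": 0.8, "ax": 0, "ay": 0, "az": 0}, {"jaw": 0, "tx": 0, "ty": 0, "tz": 0.92, "ax": 0, "ay": 0, "az": 0}, {"jaw": 0, "tx": 0, "ty": 0, "tz": 0.92, "ax": 0, "ay": 0, "az": 0}, {"jaw": 0, "tx": 0, "ty": 0, "tz": 0.92, "ax": 0, "ay": 0, "az": 0}, {"jaw": 0, "tx": 0, "ty": 0, "tz": 0.92, "ax": 0, "ay": 0, "az": 0}])

```text
time_s: 59.7
tcp_pos: [387.2, 264.9, 280.9]
eef_rot: [0.704, -0.07, -0.703, -0.07]
contact_force: [0.3, -0.6, 0.1]
grip_width: 0.9
```

```bash
cat > uv.py <<'E'
from h import *
s=robot.get_state(); M=R.from_quat(s['eef_rot']).as_matrix(); p=s['tcp_pos']+166*M[:,0]
d=p[:2]-[477.6,326]; a=np.radians(-11.4)
print('u',round(d@[np.cos(a),np.sin(a)],1),'v',round(d@[-np.sin(a),np.cos(a)],1),'tipz',round(p[2],1),'F',s['contact_force'].round(1),'t',s['time_s'])
E
python3 uv.py; python3 st.py; python3 -c "
from h import *
c=snap('wrist','w21')"
```

```text
u -76.3 v -77.6 tipz 114.9 F [ 0.3 -0.6  0.1] t 59.7
t 59.7 tcp [387.2 264.9 280.9] grasp [387.4 265.  133.9] w 0.9 F [ 0.3 -0.6  0.1]
x [ 0.001  0.    -1.   ] y [-1.963e-01 -9.805e-01 -7.000e-04] z [-0.981  0.196 -0.001] j [-0.63  0.43 -0.08  2.09  0.06  0.62 -2.52]
```

View pics/w21.png

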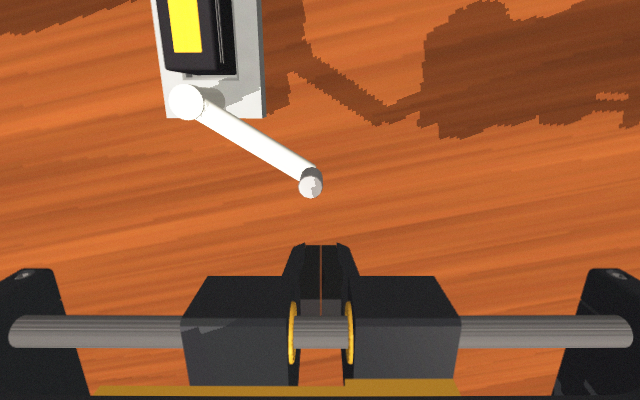

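Emit:
play_rows(targets=[{"jaw": 0, "tx": 0.15, "ty": 0, "tz": 0, "ax": 0, "ay": 0, "az": 0}, {"jaw": 0, "tx": 0.3, "ty": 0, "tz": 0, "ax": 0, "ay": 0, "az": 0}, {"jaw": 0, "tx": 0.42, "ty": 0, "tz": 0, "ax": 0, "ay": 0, "az": 0}, {"jaw": 0, "tx": 0.42, "ty": 0, "tz": 0, "ax": 0, "ay": 0, "az": 0}, {"jaw": 0, "tx": 0.42, "ty": 0, "tz": 0, "ax": 0, "ay": 0, "az": 0}, {"jaw": 0, "tx": 0.42, "ty": 0, "tz": -0.04, "ax": 0, "ay": 0, "az": 0}, {"jaw": 0, "tx": 0.42, "ty": 0, "tz": -0.08, "ax": 0, "ay": 0, "az": 0}, {"jaw": 0, "tx": 0.42, "ty": 0, "tz": -0.12, "ax": 0, "ay": 0, "az": 0}])

```text
time_s: 60.42
tcp_pos: [398.8, 262.6, 239.4]
eef_rot: [0.704, -0.069, -0.703, -0.07]
contact_force: [0.1, -0.1, -0.1]
grip_width: 0.4
```

```bash
python3 uv.py
```

```text
u -64.5 v -77.6 tipz 73.4 F [ 0.1 -0.1 -0.1] t 60.4167
```

Emit:
play_rows(targets=[{"jaw": 0, "tx": 0, "ty": 0, "tz": -0.1, "ax": 0, "ay": 0, "az": 0}, {"jaw": 0, "tx": 0, "ty": 0, "tz": -0.2, "ax": 0, "ay": 0, "az": 0}, {"jaw": 0, "tx": 0, "ty": 0, "tz": -0.3, "ax": 0, "ay": 0, "az": 0}, {"jaw": 0, "tx": 0, "ty": 0, "tz": -0.4, "ax": 0, "ay": 0, "az": 0}, {"jaw": 0, "tx": 0, "ty": 0, "tz": -0.5, "ax": 0, "ay": 0, "az": 0}, {"jaw": 0, "tx": 0, "ty": 0, "tz": -0.6, "ax": 0, "ay": 0, "az": 0}, {"jaw": 0, "tx": 0, "ty": 0, "tz": -0.7, "ax": 0, "ay": 0, "az": 0}, {"jaw": 0, "tx": 0, "ty": 0, "tz": -0.75, "ax": 0, "ay": 0, "az": 0}])

```text
time_s: 61.08
tcp_pos: [473.3, 247.9, 239.0]
eef_rot: [0.704, -0.069, -0.703, -0.07]
contact_force: [-0.3, 1.0, -0.1]
grip_width: 0.6
```

```bash
python3 uv.py; python3 -c "
from h import *
c=snap('wrist','w22')"
```

```text
u 11.5 v -77.1 tipz 73.0 F [-0.3  1.  -0.1] t 61.0833
```

View pics/w22.png

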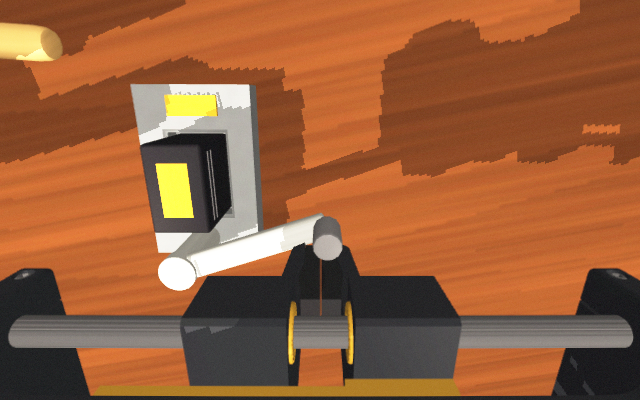

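Emit:
play_rows(targets=[{"jaw": 0, "tx": 0, "ty": 0, "tz": -0.08, "ax": 0, "ay": 0, "az": 0}, {"jaw": 0, "tx": 0, "ty": 0, "tz": -0.15, "ax": 0, "ay": 0, "az": 0}, {"jaw": 0, "tx": 0, "ty": 0, "tz": -0.15, "ax": 0, "ay": 0, "az": 0}, {"jaw": 0, "tx": 0, "ty": 0, "tz": -0.08, "ax": 0, "ay": 0, "az": 0}, {"jaw": 0, "tx": 0, "ty": 0, "tz": 0, "ax": 0, "ay": 0, "az": 0}, {"jaw": 0, "tx": 0, "ty": 0.16, "tz": 0, "ax": 0, "ay": 0, "az": 0}, {"jaw": 0, "tx": 0, "ty": 0.32, "tz": 0, "ax": 0, "ay": 0, "az": 0}, {"jaw": 0, "tx": 0, "ty": 0.32, "tz": 0, "ax": 0, "ay": 0, "az": 0}])

```text
time_s: 61.8
tcp_pos: [463.8, 213.0, 238.4]
eef_rot: [-0.703, 0.072, 0.704, 0.069]
contact_force: [0.2, -0.3, -0.1]
grip_width: 0.8
```

Emit:
play_rows(targets=[{"jaw": 0, "tx": 0, "ty": 0, "tz": -0.1, "ax": 0, "ay": 0, "az": 0}, {"jaw": 0, "tx": 0, "ty": 0, "tz": -0.2, "ax": 0, "ay": 0, "az": 0}, {"jaw": 0, "tx": 0, "ty": 0, "tz": -0.3, "ax": 0, "ay": 0, "az": 0}, {"jaw": 0, "tx": 0, "ty": 0, "tz": -0.35, "ax": 0, "ay": 0, "az": 0}, {"jaw": 0, "tx": 0, "ty": 0, "tz": -0.35, "ax": 0, "ay": 0, "az": 0}, {"jaw": 0, "tx": 0, "ty": 0, "tz": -0.35, "ax": 0, "ay": 0, "az": 0}, {"jaw": 0, "tx": 0, "ty": 0, "tz": -0.35, "ax": 0, "ay": 0, "az": 0}, {"jaw": 0, "tx": 0, "ty": 0, "tz": -0.35, "ax": 0, "ay": 0, "az": 0}])

```text
time_s: 62.47
tcp_pos: [499.0, 209.9, 238.6]
eef_rot: [-0.703, 0.069, 0.704, 0.069]
contact_force: [0.6, -0.2, 0.5]
grip_width: 0.5
```

```bash
python3 uv.py; python3 -c "
from h import *
c=snap('wrist','w23')"
```

```text
u 43.8 v -109.7 tipz 72.6 F [ 0.6 -0.2  0.5] t 62.4667
```

View pics/w23.png

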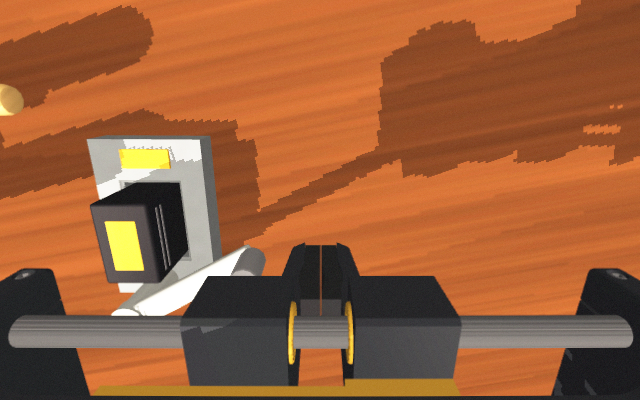

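Emit:
play_rows(targets=[{"jaw": 0, "tx": 0, "ty": -0.08, "tz": -0.02, "ax": 0, "ay": 0, "az": 0}, {"jaw": 0, "tx": 0, "ty": -0.16, "tz": -0.05, "ax": 0, "ay": 0, "az": 0}, {"jaw": 0, "tx": 0, "ty": -0.24, "tz": -0.14, "ax": 0, "ay": 0, "az": 0}, {"jaw": 0, "tx": 0, "ty": -0.33, "tz": -0.22, "ax": 0, "ay": 0, "az": 0}, {"jaw": 0, "tx": 0, "ty": -0.42, "tz": -0.3, "ax": 0, "ay": 0, "az": 0}, {"jaw": 0, "tx": 0, "ty": -0.51, "tz": -0.34, "ax": 0, "ay": 0, "az": 0}, {"jaw": 0, "tx": 0, "ty": -0.6, "tz": -0.37, "ax": 0, "ay": 0, "az": 0}, {"jaw": 0, "tx": 0, "ty": -0.65, "tz": -0.38, "ax": 0, "ay": 0, "az": 0}])

```text
time_s: 63.18
tcp_pos: [549.6, 268.0, 238.7]
eef_rot: [0.704, -0.069, -0.704, -0.069]
contact_force: [0.2, -0.6, 1.2]
grip_width: 0.8
```

```bash
python3 uv.py; python3 -c "
from h import *
c=snap('wrist','w24')"
```

```text
u 82.0 v -42.4 tipz 72.7 F [ 0.2 -0.6  1.2] t 63.1833
```

View pics/w24.png

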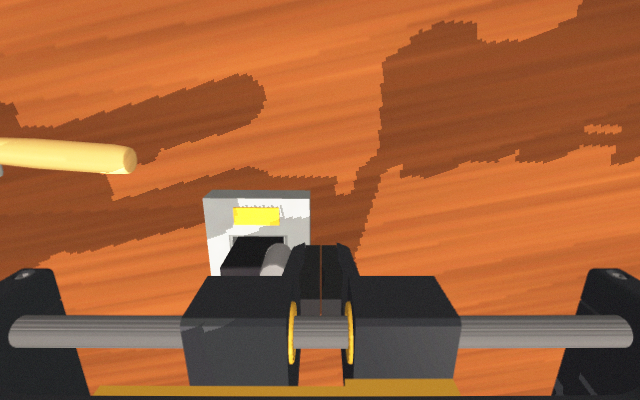

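Emit:
play_rows(targets=[{"jaw": 0, "tx": 0, "ty": -0.05, "tz": -0.02, "ax": 0, "ay": 0, "az": 0}, {"jaw": 0, "tx": 0, "ty": -0.1, "tz": -0.03, "ax": 0, "ay": 0, "az": 0}, {"jaw": 0, "tx": 0, "ty": -0.14, "tz": -0.03, "ax": 0, "ay": 0, "az": 0}, {"jaw": 0, "tx": 0, "ty": -0.17, "tz": -0.03, "ax": 0, "ay": 0, "az": 0}, {"jaw": 0, "tx": 0, "ty": -0.19, "tz": -0.03, "ax": 0, "ay": 0, "az": 0}, {"jaw": 0, "tx": 0, "ty": -0.21, "tz": -0.03, "ax": 0, "ay": 0, "az": 0}, {"jaw": 0, "tx": 0, "ty": -0.22, "tz": -0.03, "ax": 0, "ay": 0, "az": 0}, {"jaw": 0, "tx": 0, "ty": -0.22, "tz": -0.03, "ax": 0, "ay": 0, "az": 0}])

```text
time_s: 63.9
tcp_pos: [556.6, 287.1, 238.8]
eef_rot: [0.704, -0.069, -0.704, -0.07]
contact_force: [0.3, -0.4, 0.3]
grip_width: 0.3
```

```bash
python3 uv.py
```

```text
u 85.1 v -22.5 tipz 72.8 F [ 0.3 -0.4  0.3] t 63.9
```

No stop force yet; continue gently.

Emit:
play_rows(targets=[{"jaw": 0, "tx": 0, "ty": -0.01, "tz": 0, "ax": 0, "ay": 0, "az": 0}, {"jaw": 0, "tx": 0, "ty": -0.02, "tz": 0, "ax": 0, "ay": 0, "az": 0}, {"jaw": 0, "tx": 0, "ty": -0.03, "tz": 0, "ax": 0, "ay": 0, "az": 0}, {"jaw": 0, "tx": 0, "ty": -0.04, "tz": 0, "ax": 0, "ay": 0, "az": 0}, {"jaw": 0, "tx": 0, "ty": -0.05, "tz": 0, "ax": 0, "ay": 0, "az": 0}, {"jaw": 0, "tx": 0, "ty": -0.05, "tz": 0, "ax": 0, "ay": 0, "az": 0}, {"jaw": 0, "tx": 0, "ty": -0.05, "tz": 0, "ax": 0, "ay": 0, "az": 0}, {"jaw": 0, "tx": 0, "ty": -0.05, "tz": 0, "ax": 0, "ay": 0, "az": 0}])

```text
time_s: 64.57
tcp_pos: [557.4, 289.4, 238.5]
eef_rot: [-0.703, 0.072, 0.704, 0.068]
contact_force: [-2.9, -7.0, 5.4]
grip_width: 0.5
```

```bash
python3 uv.py
```

```text
u 85.2 v -21.0 tipz 72.5 F [-2.9 -7.   5.4] t 64.5667
```

Emit:
play_rows(targets=[{"jaw": 0, "tx": 0, "ty": 0.1, "tz": 0, "ax": 0, "ay": 0, "az": 0}, {"jaw": 0, "tx": 0, "ty": 0.3, "tz": 0, "ax": 0, "ay": 0, "az": 0}, {"jaw": 0, "tx": -0.2, "ty": 0.5, "tz": 0.1, "ax": 0, "ay": 0, "az": 0}, {"jaw": 0, "tx": -0.5, "ty": 0.7, "tz": 0.3, "ax": 0, "ay": 0, "az": 0}, {"jaw": 0, "tx": -0.8, "ty": 0.7, "tz": 0.6, "ax": 0, "ay": 0, "az": 0}, {"jaw": 0, "tx": -1, "ty": 0.7, "tz": 0.9, "ax": 0, "ay": 0, "az": 0}, {"jaw": 0, "tx": -1, "ty": 0.7, "tz": 1, "ax": 0, "ay": 0, "az": 0}, {"jaw": 0, "tx": -1, "ty": 0.7, "tz": 1, "ax": 0, "ay": 0, "az": 0}])

```text
time_s: 65.23
tcp_pos: [443.9, 243.8, 339.7]
eef_rot: [0.704, -0.068, -0.703, -0.069]
contact_force: [0.3, 0.6, 0.1]
grip_width: 0.4
```

Emit:
play_rows(targets=[{"jaw": 0, "tx": 0, "ty": 0.3, "tz": 0, "ax": 0, "ay": 0, "az": 0}, {"jaw": 0, "tx": 0, "ty": 0.6, "tz": 0, "ax": 0, "ay": 0, "az": 0}, {"jaw": 0, "tx": 0, "ty": 0.8, "tz": 0, "ax": 0, "ay": 0, "az": 0}, {"jaw": 0, "tx": 0, "ty": 0.8, "tz": 0, "ax": 0, "ay": 0, "az": 0}, {"jaw": 0, "tx": 0, "ty": 0.8, "tz": 0, "ax": 0, "ay": 0, "az": 0}, {"jaw": 0, "tx": 0, "ty": 0.8, "tz": 0, "ax": 0, "ay": 0, "az": 0}, {"jaw": 0, "tx": 0, "ty": 0.8, "tz": 0, "ax": 0, "ay": 0, "az": 0}, {"jaw": 0, "tx": 0, "ty": 0.8, "tz": 0, "ax": 0, "ay": 0, "az": 0}])

```text
time_s: 65.9
tcp_pos: [430.5, 165.2, 338.4]
eef_rot: [-0.704, 0.069, 0.704, 0.069]
contact_force: [0.3, 1.1, 0.4]
grip_width: 0.4
```

```bash
python3 st.py; python3 -c "
from h import *
c=snap('wrist','w25'); c=snap('top','t8'); snap('side','s5')
a=c['pixels'][95:275,180:365,::-1]; cv2.imwrite('pics/t8c.png',cv2.resize(a,None,fx=4,fy=3.3,interpolation=cv2.INTER_CUBIC))
a=load('s5')['pixels'][130:240,250:440,::-1]; cv2.imwrite('pics/s5c.png',cv2.resize(a,None,fx=4.2,fy=4.2,interpolation=cv2.INTER_CUBIC))"
```

```text
t 65.9 tcp [430.5 165.2 338.4] grasp [430.5 165.3 191.4] w 0.4 F [0.3 1.1 0.4]
x [-0.  0. -1.] y [-1.942e-01 -9.810e-01 -3.000e-04] z [-0.981  0.194  0.   ] j [-0.4   0.32 -0.08  2.08  0.04  0.75 -2.26]
```

View pics/t8c.png

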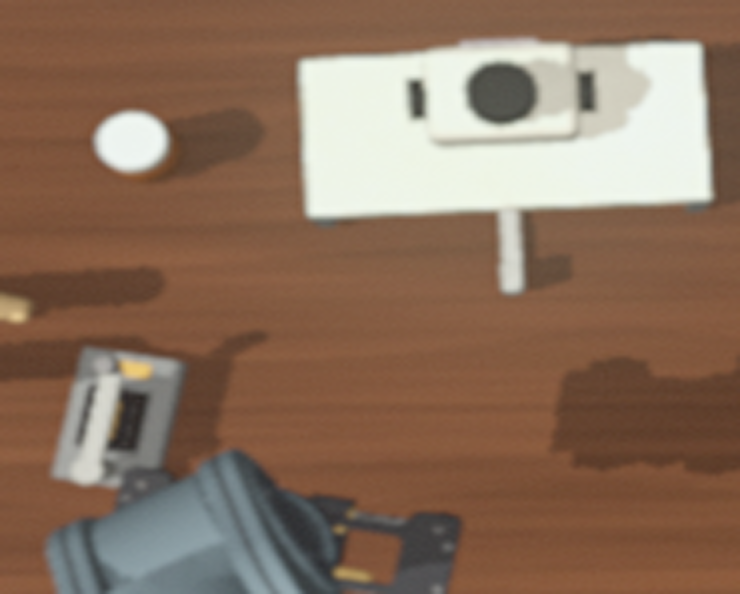

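View pics/s5c.png

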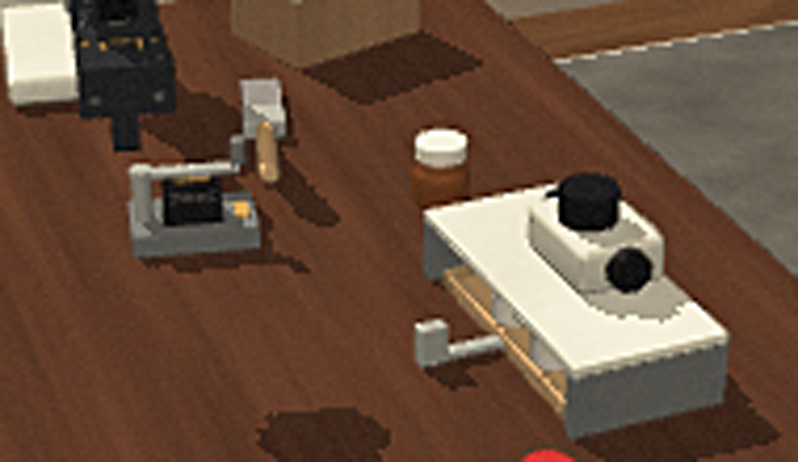

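View pics/w25.png

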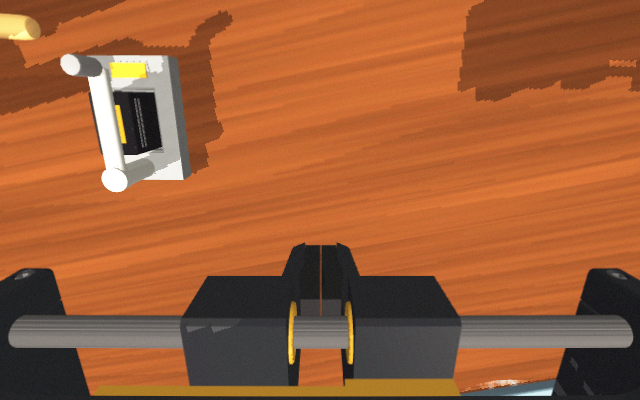

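Run:
```python
from h import *
c=load('w25'); p=onz(c,[[115,180]],66)[0]; k=onz(c,[[69.5,64.5]],90)[0]; d=k-p
print(p,k,np.hypot(*d[:2]),np.degrees(np.arctan2(d[1],d[0])))
S=onz(c,[[93,56],[176,57],[189,180]],20); print(S.round(1)); e=S[1]-S[2]; print('socket side',np.degrees(np.arctan2(e[1],e[0])))
c=load('t8'); p=onz(c,[[180+92/4,95+470/3.3]],66)[0];k=onz(c,[[180+104/4,95+362/3.3]],90)[0]; d=k-p; print(np.hypot(*d[:2]),np.degrees(np.arctan2(d[1],d[0])))
# handle tab
print(onz(c,[[180+512/4,95+(262+292)/2/3.3]],36))
```

```text
[477.31220861 326.5068462   66.        ] [560.93956644 308.82128664  90.        ] 85.47697932347775 -11.941001139047847
[[579.1 334.8  20. ]
 [564.1 264.8  20. ]
 [457.6 288.4  20. ]]
socket side -12.519222509897071
86.24320723835517 -9.455032694012184
[[631.65973799  43.22234823  36.        ]]
```

```bash
python3 -c "
from h import *
a=load('s5')['pixels'][185:245,340:440,::-1]; cv2.imwrite('pics/s5d.png',cv2.resize(a,None,fx=8,fy=8,interpolation=cv2.INTER_CUBIC))"
```

```text
(no output)
```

View pics/s5d.png

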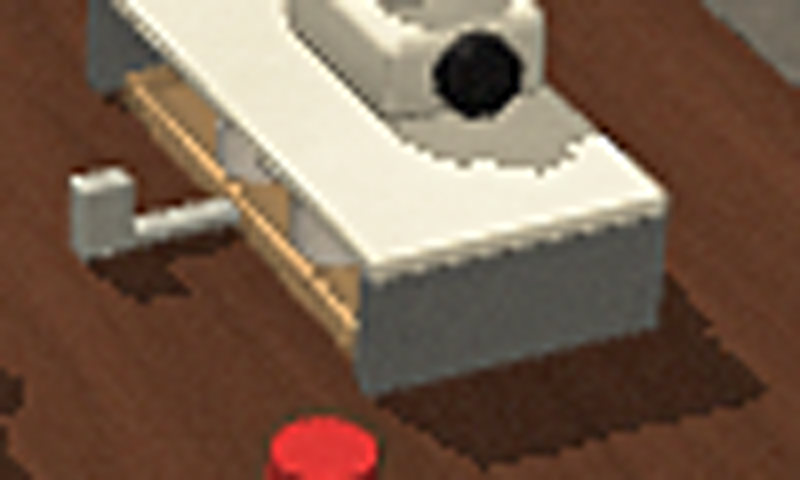

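View pics/t8.png

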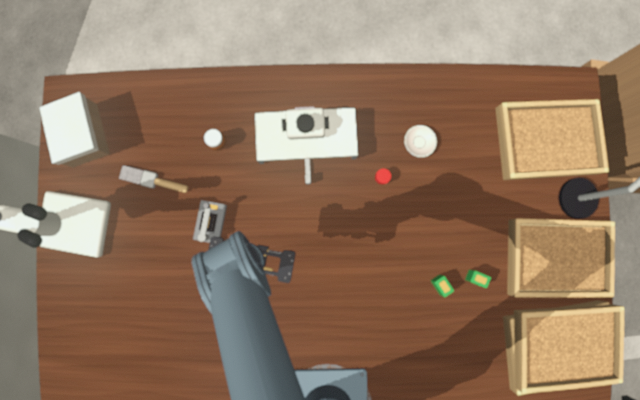

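Tray is under the deck with both visible front tins standing, the lever is shut, the bystanders are where they were, and the arm is clear. Handing in.

```bash
python3 -c "
from plant import robot
print(robot.job_done(), robot.get_state()['time_s'])"
```

```text
the job is handed in; nothing more can be done
the job is handed in; nothing more can be done
```

I finished every part of the task and handed the job in at about 66 s. No verdict was reported.

- **Tins and tray:** All five tins stood upright in the tray while it was still about 155 mm out. I then squared the tray to the bridge and pushed it in by its handle. It stopped against a rising force of about 25 N, and afterwards the handle put the tray's origin at about +2 mm in the bridge frame.
- **Block:** It was knocked about 26 mm aside during the run, so I found it again before picking it up. It went into the pocket, and pressing on its top met contact at about 56.5 mm, against 56 mm for a seated block.
- **Lever:** I pushed it to its stop. It then measured within about 2° of the socket's axis in both the wrist and top views, well inside the 0.12 rad limit.
- **Surroundings:** The last top picture showed the bowl, jar, brush and look-alikes unmoved. I saw nothing touch the deck or microscope. The arm ended clear of everything.

**Checks that disagreed or were partial:**
- A coarse side-and-wrist triangulation put the block's top at about 60 mm. I trusted the touch reading of 56.5 mm instead.
- With the tray home, only the two front tins can be seen under the deck. I last saw all five standing in the tray just after the push began, so I did not see the three back ones again once it was under the deck.

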